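# Load the rinse station with used stirring rods and the palette knife

### The arm

A 6-joint arm with a two-finger parallel gripper is mounted at the origin on the work surface. World frame = base frame: x ahead of the robot, y to its left, z up, the work surface at z = 0. Lengths are in m, angles in degrees, forces in N, time in s.
With the tool pointing down it reaches from about 0.3 to 0.75 m from the base axis. Payload 8.5 kg.
Tool frame: the origin (TCP) lies on the mounting face of the last link; the fingertips stand 173 mm ahead of it and the grasp point (between the pads) lies 155 mm ahead of it (env.tips_ahead is the distance from the TCP to the fingertips, in m); x points along the fingers, z is the direction in which the jaws open and shut, and the axes are right-handed (so a half turn about x gives the same grasp; the last joint's range is limited). The gripper opens to 85 mm and grips with 20 to 120 N. Pads are 22 mm wide; open, the fingers measure 114 mm over their backs; the gripper's body (76 mm by 85 mm) begins 54 mm behind the grasp point. The pads swing forward as they close: fully open they stand 13 mm farther back than shut.
Start: joints at [-75.82, 21.807, 74.336, -0, 83.858, -12.336], TCP at [0.246, -0.492, 0.405] pointing down, gripper open.
Joint ranges: [-178.18, 178.18], [-50.72, 133.34], [12.68, 142.11], [-81.47, 261.47], [9.98, 163.14], [-165.26, 165.26]. Speed limits (degrees/s): [136.94, 136.94, 180, 180, 180, 180].

### API

Orientations are given as a 3x3 rotation matrix whose columns are the frame's x, y, z axes.
In Python, from rig import env, optics gives the robot as it stands.
- The arm moves only by the shell command python3 -m inch 'ROWS' [FORCE]. ROWS is JSON, a list of rows, each a list of 3 entries, a list of its own where there are three numbers: the closure, from -1 (fully open) to 1 (shut), then the shift along the tool's x, y, z in units of 30 mm (1.0 is 30 mm), then the turn about the tool's x in units of 5 degrees (1.0 is 5 degrees). In form: [[hand, [x, y, z], yaw], ...]. A call has exactly 8 rows; each row shifts and turns the commanded pose from where the row before left it, along the tool's axes as they then stand; what a row does not reach is not made up. A row lasts 1/12 s, in which the tool goes at most 41.7 mm and 7.16 degrees, less where a joint would pass 70% of its speed; a pose out of reach is approached as far as the arm can. A call is refused whole if a number of a shift passes 1 or a number of a turn 1, either way. A call with a gripper value outside its range is refused whole. The fingers move at their own pace and stop on an object; FORCE is the grip in N (left out, the last holds). Time passes only in rows, so rows that do not move let the fingers close, or fill a call up. It gives the time, the measured TCP pose, the force and the opening at its end, in the units of the state.
- env.observe(): the state, without advancing time (a new reading comes with each control period).
- optics.get_image(name): name is "scene" or "top"; returns the picture (400x640x3 uint8, red, green, blue); there is no depth.
- optics.camera_params(name): a dict with "fx", "fy", "cx", "cy" (pixels), "k1" (the pictures are not rectified: a ray, as slopes to the right and down, at radius r is drawn at 1 + k1 r^2 times it, then the intrinsics apply), "xyz" and "rotation" of the camera in the world. Camera axes: x right, y down, z forward; pixel columns grow to the right and rows downward; lengths in m; the calibration is good to about 2 mm. A picture is of the moment at which its call begins. camera_params takes no time and is no camera call.
- env.close_job(): hands the job in, once; it reports no verdict.
The state is a dict: "time_s": time; "q": joint angles; "qvel": joint speeds; "joint_efforts": joint torques, N m; "position": TCP position; "tool_rot": TCP orientation; "ft_force": force on the tool from outside, world axes, zero at the start; "wrist_torque": the same for the moment, N m; "grip_width": finger opening in m.
Only numpy, scipy, OpenCV 4.12 (cv2) and the standard library are available. Lean on these libraries where they do the work, as an engineer would, in place of code of your own. Each camera call takes 0.05 s, during which the arm holds its last target.

### The job

Set the grey caddy down flush on the rinse station with its two holes over the locating pins. Then stand every stirring rod lying on the bench tip-down in the caddy's wells, and lift the palette knife off its hook and stand it blade-down in a well too. Once everything is loaded and let go, push the station's start lever fully over to on (away from the robot); leave the beaker and the steel cup where they are.

Things in the scene. Friction and masses are not known exactly. Their poses are not given: they have to be found in the camera images.
- station: Rinse station, fixed, place and yaw vary: low white housing 130 (x) x 360 (y) x 40 mm high, flat steel deck. Origin: centre of underside, z up; -x side faces the robot. Two upright pins, 10 mm diameter, 22 mm tall (top 8 mm tapered to 4 mm), on the deck at (x, y) = (38, 132) and (-38, -52) mm; start lever at (0, -150) mm
- seat (a point): The point on the station's deck, midway between the two pins, where the caddy's origin belongs; 40 mm above the bench. Axes as the station's
- caddy: Loose grey plastic caddy, 450 g. Origin: centre of underside, z up. Base plate 110 (x) x 242 (y) x 8 mm with two 13 mm through holes at (x, y) = (38, 92) and (-38, -92) mm, spaced as the station's pins (fits either way round). On it a block 27 (x) x 225 (y) mm, top 75 mm above the underside, with four wells in a row along y. Starts flat on the bench, left
- caddy_grip (a point): Middle of the caddy's block, 55 mm above its underside; the block is solid here and can be gripped across its 27 mm width (caddy x)
- well0 (a point): Centre of the floor of a caddy well: 19 x 19 mm square, open at the top, floor 8 mm and mouth 75 mm above the caddy's underside, at y = 99 mm in the caddy's frame
- well1 (a point): Centre of the floor of a caddy well: 19 x 19 mm square, open at the top, floor 8 mm and mouth 75 mm above the caddy's underside, at y = 33 mm in the caddy's frame
- well2 (a point): Centre of the floor of a caddy well: 19 x 19 mm square, open at the top, floor 8 mm and mouth 75 mm above the caddy's underside, at y = -33 mm in the caddy's frame
- well3 (a point): Centre of the floor of a caddy well: 19 x 19 mm square, open at the top, floor 8 mm and mouth 75 mm above the caddy's underside, at y = -99 mm in the caddy's frame
- rod1: Stirring rod, 80 g, may be absent: black plastic handle 26 x 26 x 50 mm, round steel rod 14 mm diameter, 100 mm long, out of one end (150 mm overall). Origin: handle centre; x axis along the rod, +x towards the handle's butt, -x towards the steel tip. Starts lying on a side of its handle, axis 13 mm above the bench
- rod1_tip (a point): End of the steel tip of rod1 (the tip is rounded, 7 mm radius), 125 mm from its origin
- rod2: Stirring rod, 80 g, may be absent: black plastic handle 26 x 26 x 50 mm, round steel rod 14 mm diameter, 100 mm long, out of one end (150 mm overall). Origin: handle centre; x axis along the rod, +x towards the handle's butt, -x towards the steel tip. Starts lying on a side of its handle, axis 13 mm above the bench
- rod2_tip (a point): End of the steel tip of rod2 (the tip is rounded, 7 mm radius), 125 mm from its origin
- rod3: Stirring rod, 80 g, may be absent: black plastic handle 26 x 26 x 50 mm, round steel rod 14 mm diameter, 100 mm long, out of one end (150 mm overall). Origin: handle centre; x axis along the rod, +x towards the handle's butt, -x towards the steel tip. Starts lying on a side of its handle, axis 13 mm above the bench
- rod3_tip (a point): End of the steel tip of rod3 (the tip is rounded, 7 mm radius), 125 mm from its origin
- hook: Hook stand, fixed, place and yaw vary: base plate 120 x 90 x 12 mm, post of 14 mm diameter at its origin, horizontal bar of 8 mm diameter at 265 mm height running 100 mm from the post towards the stand's -x (roughly to the robot), ending in an upturned lip, its top 12 mm above the bar's axis. Origin: foot of the post, z up
- hook_tip (a point): Top of the hook's upturned lip, 277 mm above the bench
- knife: Palette knife, 70 g, hanging on the bar 25 mm behind the lip: wooden handle 16 (x) x 20 (y) x 80 (z) mm, steel blade 4 x 12 x 80 mm below, tall wire eye above (in the y-z plane, top 90 mm above the origin, inner width 19 mm), the bar through it. Origin: handle centre; z along the knife towards the eye. To free it, raise it 10 to 30 mm, pull it off over the lip
- knife_tip (a point): Lower end of the knife's blade, 120 mm below its origin
- lever (a joint): Start lever, 0 = off (leaning to the station's -x, towards the robot), 1.0 = fully on (leaning to +x); light friction, stays where it is left. Pivot 22 mm above the deck, arm 80 mm
- lever_tip (a point): Centre of the black ball (26 mm diameter) at the end of the start lever
- beaker: Clear plastic beaker, 60 mm diameter, 80 mm tall, a bystander to leave alone; origin: centre of its underside
- steel_cup: Small steel cup, 48 mm diameter, 45 mm tall, a bystander to leave alone; origin: centre of its underside

How it is judged (in metres and radians):
On the way, in this order (a step that is already met when the one before it is completed fails the run):
1. the caddy sits flush on the station's deck, over both pins (horizontal distance between caddy and seat below 0.005 m and z of caddy in the frame of station below 0.0425 m and angle between caddy's own z axis and vertical below 0.035 rad and angle between the x axis of caddy and the x axis of station, either way round below 0.06 rad), for 0.2 s.
2. every rod and the knife stand end-down in the caddy's wells, let go, the lever still off (all of step 1 and z of rod1_tip in the frame of caddy between 0.002 and 0.018 m and angle between each of rod1, rod2, rod3's own x axis and vertical below 0.32 rad and x of rod1_tip in the frame of caddy between -0.014 and 0.014 m and y of rod1_tip in the frame of caddy between -0.112 and 0.112 m and z of rod2_tip in the frame of caddy between 0.002 and 0.018 m and x of rod2_tip in the frame of caddy between -0.014 and 0.014 m and y of rod2_tip in the frame of caddy between -0.112 and 0.112 m and z of rod3_tip in the frame of caddy between 0.002 and 0.018 m and x of rod3_tip in the frame of caddy between -0.014 and 0.014 m and y of rod3_tip in the frame of caddy between -0.112 and 0.112 m and z of knife_tip in the frame of caddy between 0.002 and 0.018 m and angle between knife's own z axis and vertical below 0.32 rad and x of knife_tip in the frame of caddy between -0.014 and 0.014 m and y of knife_tip in the frame of caddy between -0.112 and 0.112 m and contact force between the fingers and rod1 below 0.1 N and contact force between the fingers and rod2 below 0.1 N and contact force between the fingers and rod3 below 0.1 N and contact force between the fingers and knife below 0.1 N and value of joint lever below 0.4 rad), for 0.3 s.
3. the start lever is pushed fully on (value of joint lever above 0.9 rad), for 0.2 s.
At the end, for the whole second after the job is handed in: The caddy lies flush on the deck (2.5 mm, 2 degrees) over both pins; each rod present and the knife stand in wells, tips within 10 mm of the floor, within 18 degrees of upright, at rest; the lever is 0.88 rad on or more; bystanders not moved 50 mm or tipped (all of step 1 and z of rod1_tip in the frame of caddy between 0.002 and 0.018 m and angle between each of rod1, rod2, rod3's own x axis and vertical below 0.32 rad and x of rod1_tip in the frame of caddy between -0.014 and 0.014 m and y of rod1_tip in the frame of caddy between -0.112 and 0.112 m and z of rod2_tip in the frame of caddy between 0.002 and 0.018 m and x of rod2_tip in the frame of caddy between -0.014 and 0.014 m and y of rod2_tip in the frame of caddy between -0.112 and 0.112 m and z of rod3_tip in the frame of caddy between 0.002 and 0.018 m and x of rod3_tip in the frame of caddy between -0.014 and 0.014 m and y of rod3_tip in the frame of caddy between -0.112 and 0.112 m and z of knife_tip in the frame of caddy between 0.002 and 0.018 m and angle between knife's own z axis and vertical below 0.32 rad and x of knife_tip in the frame of caddy between -0.014 and 0.014 m and y of knife_tip in the frame of caddy between -0.112 and 0.112 m and linear speed of each of rod1, rod2, rod3, knife, caddy below 0.03 m/s and value of joint lever above 0.88 rad); the robot touches nothing.
It fails at once if the beaker is moved more than 50 mm or tipped over (distance of beaker from where it was at the start of the episode above 0.05 m or angle between beaker's own z axis and vertical above 0.5 rad).
It fails at once if the steel_cup is moved more than 50 mm or tipped over (distance of steel_cup from where it was at the start of the episode above 0.05 m or angle between steel_cup's own z axis and vertical above 0.5 rad).
Of rod1, rod2, rod3 only 2 to 3 are there at a start; the rules pass over those that are not, and their reading is None.
At some moment in a run one of rod1, rod2, rod3, caddy may be knocked a few centimetres aside while the robot is not near it.
It also fails if it takes over 210 s, if anything falls off the work surface, if the arm or the gripper's body presses on something with over 40 N, if the wrist force passes 120 N, or if a joint passes its speed limit or range.

## Working session

There is one attempt and no reset: what is moved stays moved. The work goes in short steps, Python scripts to look and compute and a shell command to move; the robot and the scene stay as the last step left them, time stands still between calls to the robot, and variables do not carry over. Pictures are saved under pics/ and viewed, and the job is handed in when it is done.

I'll start by looking at the state and both camera views.

```bash
ls; mkdir -p pics
python3 - <<'E'
from rig import env, optics
import cv2, numpy as np
s=env.observe(); print({k:np.round(v,3).tolist() for k,v in s.items()}, env.tips_ahead)
for n in ("scene","top"):
    p=optics.camera_params(n); print(n,{k:np.round(v,4).tolist() for k,v in p.items()})
    cv2.imwrite(f"pics/{n}0.png",optics.get_image(n)[:,:,::-1])
E
```

```text
pics
{'time_s': 0.0, 'q': [-75.819, 21.841, 74.385, 0.001, 83.856, -12.335], 'qvel': [0.011, -0.077, -0.111, -0.087, -0.002, -0.019], 'joint_efforts': [-0.003, -44.847, -23.128, -0.0, 0.005, -0.0], 'position': [0.246, -0.492, 0.404], 'tool_rot': [[-0.0, 0.895, 0.446], [0.001, 0.446, -0.895], [-1.0, 0.0, -0.001]], 'ft_force': [-0.521, 0.449, -0.54], 'wrist_torque': [-0.042, -0.022, 0.036], 'grip_width': 0.085} 0.1734
scene {'fx': 487.0939, 'fy': 487.0939, 'cx': 308.7146, 'cy': 199.8332, 'k1': 0.0115, 'xyz': [1.7281, -0.3205, 1.1236], 'rotation': [[0.2167, 0.609, -0.763], [0.9762, -0.1445, 0.1619], [-0.0116, -0.7799, -0.6258]]}
top {'fx': 454.3649, 'fy': 454.3649, 'cx': 317.8754, 'cy': 194.7015, 'k1': -0.1256, 'xyz': [0.2862, -0.0437, 1.4569], 'rotation': [[-0.1095, -0.9707, 0.214], [-0.994, 0.1066, -0.0252], [0.0017, -0.2155, -0.9765]]}
```

View pics/scene0.png

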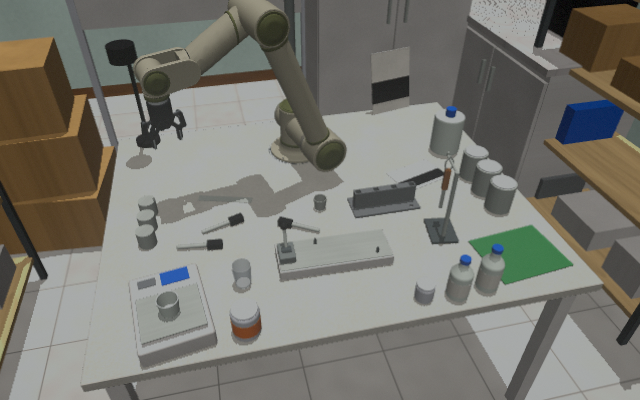

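View pics/top0.png

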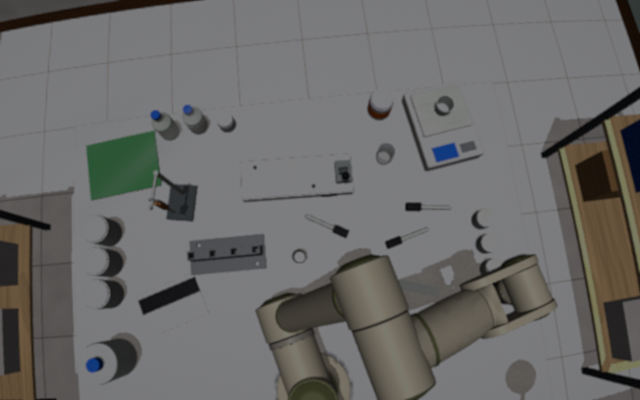

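Three rods are visible: the top view shows handles near (342,232), (392,242) and (413,207). The caddy is at about (227,253), the station at (297,178), the hook near (180,200), the beaker at (384,155) and the steel cup at (300,256). Next I'll write helpers and make enlarged crops.

```bash
cat > h.py <<'E'
import numpy as np, cv2, sys
from rig import env, optics
from scipy.optimize import least_squares
def cam(n):
    p=optics.camera_params(n); return p,np.array(p['rotation']),np.array(p['xyz'])
def ray(n,u,v):
    p,R,c=cam(n); x=(u-p['cx'])/p['fx']; y=(v-p['cy'])/p['fy']
    a,b=x,y
    for _ in range(30):
        f=1+p['k1']*(a*a+b*b); a,b=x/f,y/f
    d=R@np.array([a,b,1.]); return c,d/np.linalg.norm(d)
def onz(n,u,v,z):
    c,d=ray(n,u,v); return c+d*(z-c[2])/d[2]
def proj(n,P):
    p,R,c=cam(n); q=R.T@(np.asarray(P)-c); a,b=q[0]/q[2],q[1]/q[2]; f=1+p['k1']*(a*a+b*b)
    return np.array([a*f*p['fx']+p['cx'],b*f*p['fy']+p['cy']])
def tri(o):  # [(name,u,v)..]
    A=np.zeros((3,3));b=np.zeros(3)
    for n,u,v in o:
        c,d=ray(n,u,v);M=np.eye(3)-np.outer(d,d);A+=M;b+=M@c
    X=np.linalg.solve(A,b); return X,[np.round(proj(n,X)-[u,v],1).tolist() for n,u,v in o]
def shot(n,name,box=None,k=1):
    im=optics.get_image(n)[:,:,::-1].copy(); cv2.imwrite(f"pics/{name}_raw.png",im)
    if box: crop(im,box,k,f"pics/{name}.png")
    return im
def crop(im,box,k,out):
    x0,y0,x1,y1=box; c=cv2.resize(im[y0:y1,x0:x1],None,fx=k,fy=k,interpolation=cv2.INTER_CUBIC)
    c=cv2.convertScaleAbs(c,alpha=1.5)
    for x in range((x0//10+1)*10,x1,10):
        cv2.line(c,((x-x0)*k,0),((x-x0)*k,6 if x%50 else 14),(0,0,255),1)
        if x%20==0: cv2.putText(c,str(x),((x-x0)*k-8,22),0,.35,(0,0,255),1)
    for y in range((y0//10+1)*10,y1,10):
        cv2.line(c,(0,(y-y0)*k),(6,(y-y0)*k),(0,0,255),1)
        if y%20==0: cv2.putText(c,str(y),(8,(y-y0)*k+4),0,.35,(0,0,255),1)
    cv2.imwrite(out,c)
E
python3 - <<'E'
from h import *
t=cv2.imread("pics/top0.png");s=cv2.imread("pics/scene0.png")
crop(t,(180,140,360,280),4,"pics/t_a.png")
crop(t,(280,140,460,280),4,"pics/t_b.png")
crop(s,(260,140,460,280),4,"pics/s_a.png")
crop(t,(140,160,210,230),8,"pics/t_c.png")
E
```

```text
(no output)
```

View pics/t_a.png

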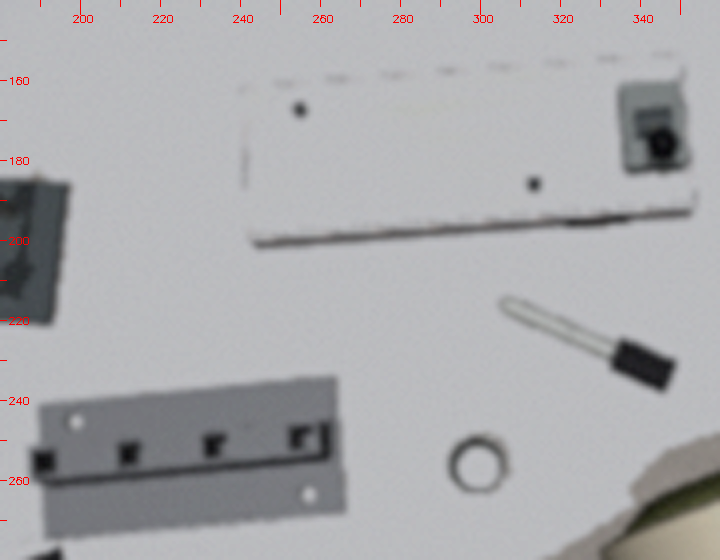

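View pics/t_b.png

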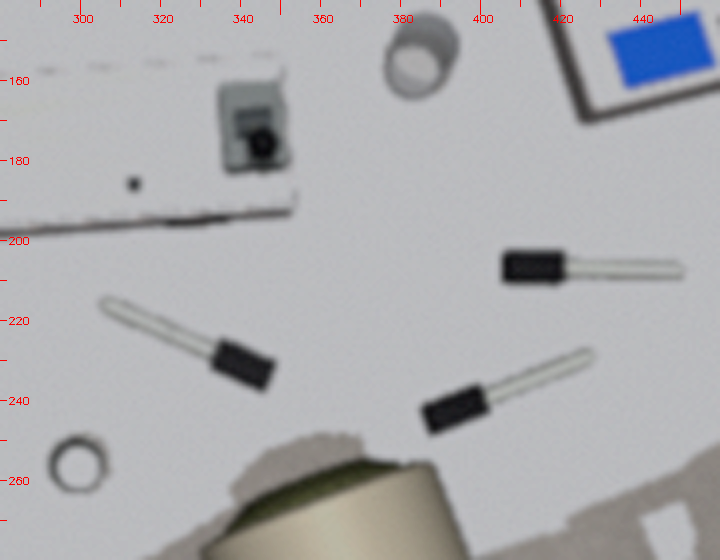

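View pics/s_a.png

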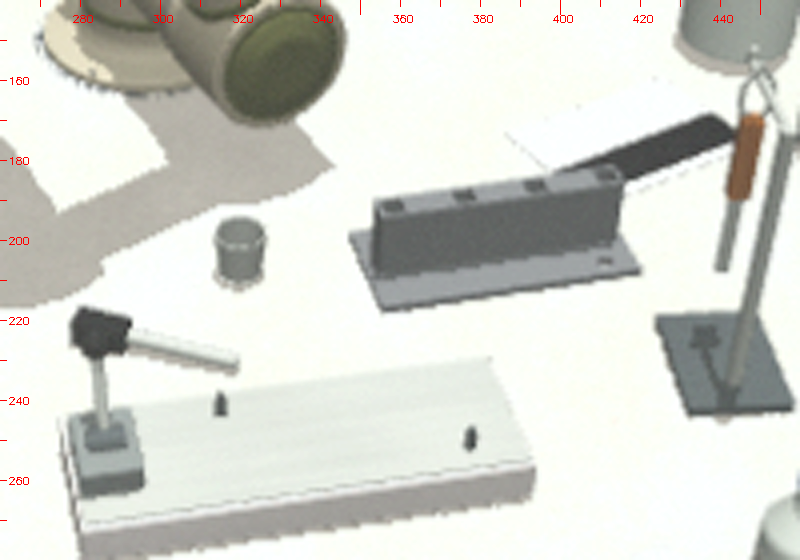

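View pics/t_c.png

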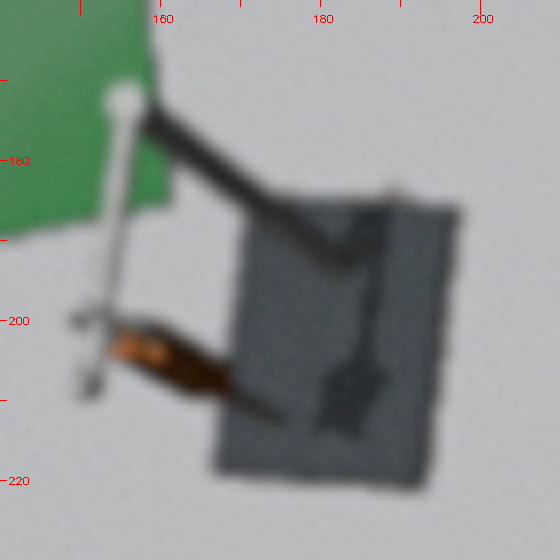

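```bash
cat > m.py <<'E'
from h import *
t=cv2.imread("pics/top0.png").astype(float);s=cv2.imread("pics/scene0.png").astype(float)
def blob(im,box,thr=None,bright=False):
    x0,y0,x1,y1=box; g=im[y0:y1,x0:x1].mean(2); bg=np.median(g)
    w=(g-bg if bright else bg-g); w[w<0.25*w.max()]=0
    yy,xx=np.mgrid[y0:y1,x0:x1]; return np.array([(w*xx).sum(),(w*yy).sum()])/w.sum()
pa=blob(t,(250,163,260,172));pb=blob(t,(309,181,319,190))
A=onz("top",*pa,.052);B=onz("top",*pb,.052);print("pins top",pa,pb,A,B,np.linalg.norm((A-B)[:2]))
qa=blob(s,(373,243,383,254));qb=blob(s,(311,234,320,246));print(qa,qb)
P1,e1=tri([("top",*pa),("scene",*qa)]);P2,e2=tri([("top",*pb),("scene",*qb)]);print("tri",P1,e1,P2,e2,np.linalg.norm((P1-P2)[:2]))
for a,b in ((A,B),(P1,P2)):
    d=(a-b)[:2]; yaw=np.arctan2(d[1],d[0])-np.arctan2(184,76); print("seat",(a+b)/2,"yaw",np.degrees(yaw))
# caddy
h1=blob(t,(195,241,203,249),bright=True);h2=blob(t,(253,259,261,267),bright=True)
H1=onz("top",*h1,.004);H2=onz("top",*h2,.004)
print("holes",h1,h2,H1,H2,np.linalg.norm((H1-H2)[:2]))
d=(H1-H2)[:2]; print("caddy",(H1+H2)/2,np.degrees(np.arctan2(d[1],d[0])-np.arctan2(184,76)))
# rods
m=(t.max(2)<60).astype(np.uint8)
n,l,st,ce=cv2.connectedComponentsWithStats(m)
for i in range(1,n):
    if 80<st[i,4]<400 and 290<ce[i][0]<460 and 190<ce[i][1]<260:
        c=cv2.minAreaRect(np.argwhere(l==i)[:,::-1].astype(np.float32));print(ce[i],st[i,4],c)
# cups
E
python3 m.py
```

```text
pins top [254.52571143 167.00449326] [313.10411502 185.56717898] [0.70704687 0.11266734 0.052     ] [ 0.62529123 -0.06817133  0.052     ] 0.1984606030071606
[377.22784376 249.28483326] [314.67276227 240.93623677]
tri [0.70792069 0.11266159 0.04873566] [[0.1, 0.0], [0.1, -0.0]] [ 0.62611205 -0.06871152  0.04819523] [[0.2, 0.0], [0.2, -0.0]] 0.1989694903738593
seat [0.66616905 0.02224801 0.052     ] yaw -1.8845729558911652
seat [0.66701637 0.02197503 0.04846545] yaw -1.8350805258565108
holes [198.81614907 245.00124224] [256.96498906 263.35229759] [0.4812625  0.31896951 0.004     ] [0.40324148 0.1360665  0.004     ] 0.19884866458248085
caddy [0.44225199 0.227518   0.004     ] -0.6589107059347729
[413.         206.44067797] 118 ((413.0, 206.5), (7.0, 14.0), 90.0)
[340.10185185 230.85185185] 108 ((340.10003662109375, 230.80001831054688), (14.310833930969238, 7.602630138397217), 26.56505012512207)
[393.33035714 241.88392857] 112 ((393.4310607910156, 241.82757568359375), (7.056422710418701, 15.784103393554688), 68.19859313964844)
```

```bash
cat >> h.py <<'E'
def go(x,y,zg,yaw):
    """target grasp-point (x,y,zg), world yaw of tool z (deg, mod 180); prints turn then shifts (tool axes after turn) in units"""
    s=env.observe(); R=np.array(s['tool_rot']); p=np.array(s['position'])
    cur=np.degrees(np.arctan2(R[1,2],R[0,2])); d=(yaw-cur+90)%180-90
    q1=np.degrees(np.arctan2(y,x)); q6=q1-(cur+d)
    a=np.radians(cur+d); z=np.array([np.cos(a),np.sin(a),0]); yy=np.array([-np.sin(a),np.cos(a),0]); 
    D=np.array([x,y,zg+.155])-p
    print("cur yaw %.2f t %.2f turn units %.3f q6 end ~%.0f | shift units x(down) %.3f y %.3f z %.3f"%(cur,s['time_s'],-d/5,q6,-D[2]/.03,D@yy/.03,D@z/.03))
def st():
    s=env.observe(); R=np.array(s['tool_rot'])
    print("t %.2f grasp %s yaw %.2f w %.4f F %s"%(s['time_s'],np.round(np.array(s['position'])+.155*R[:,0],4),np.degrees(np.arctan2(R[1,2],R[0,2])),s['grip_width'],np.round(s['ft_force'],1)))
E
python3 - <<'E'
from h import *
print("lip",tri([("top",150.6,207),("scene",447.5,149)]))
print("lip onz",onz("top",150.6,207.5,.275)); print("post top",onz("top",155,172,.27)); 
for u,v in((170.5,184.5),(197.5,185.5),(193,220.5),(166.5,219)): print("base",onz("top",u,v,.012))
print("beaker",onz("top",383,157,.0),onz("top",387,149,.08),"cup",onz("top",299.5,256,.0),"cuptop",onz("top",300,255.5,.045))
print("ball",tri([("top",345,175.5),("scene",286,223)]))
for c in((413,206.5),(340.1,230.8),(393.4,241.9)): print("rod",onz("top",*c,.02))
for c in((451,207),(305.5,214.5),(427,227.5)): print("tip",onz("top",*c,.013))
go(.4423,.2275,.055,-.66)
E
```

```text
lip (array([0.55844592, 0.37436215, 0.28558048]), [[-0.3, -0.1], [-0.2, 0.1]])
lip onz [0.55927612 0.37742978 0.275     ]
post top [0.65874178 0.36394415 0.27      ]
base [0.6906089  0.40100844 0.012     ]
base [0.67708216 0.31037959 0.012     ]
base [0.56181365 0.33142459 0.012     ]
base [0.57602229 0.41903739 0.012     ]
beaker [ 0.71044161 -0.31288775  0.        ] [ 0.71218959 -0.31468904  0.08      ] cup [ 0.41243807 -0.00098879  0.        ] cuptop [ 0.40991049 -0.00400739  0.045     ]
ball (array([ 0.62457755, -0.16149898,  0.14198331]), [[-1.1, -0.1], [-1.1, -0.0]])
rod [ 0.52853837 -0.38284603  0.02      ]
rod [ 0.47626265 -0.13831915  0.02      ]
rod [ 0.42197352 -0.30286488  0.02      ]
tip [ 0.51408659 -0.50957414  0.013     ]
tip [ 0.54198672 -0.03418436  0.013     ]
tip [ 0.45630011 -0.41950116  0.013     ]
cur yaw -63.48 t 0.10 turn units -12.565 q6 end ~28 | shift units x(down) 6.473 y 24.061 z 6.282
```

```bash
python3 -m inch '[[-1,[0,0,0],-0.785],[-1,[0,0,0],-0.785],[-1,[0,0,0],-0.785],[-1,[0,0,0],-0.785],[-1,[0,0,0],-0.785],[-1,[0,0,0],-0.785],[-1,[0,0,0],-0.785],[-1,[0,0,0],-0.785]]' 40
python3 -m inch '[[-1,[0,0,0],-0.785],[-1,[0,0,0],-0.785],[-1,[0,0,0],-0.785],[-1,[0,0,0],-0.785],[-1,[0,0,0],-0.785],[-1,[0,0,0],-0.785],[-1,[0,0,0],-0.785],[-1,[0,0,0],-0.785]]'
python3 -m inch '[[-1,[0,0.5,0.2],0],[-1,[0,1,0.27],0],[-1,[0,1,0.27],0],[-1,[0,1,0.27],0],[-1,[0,1,0.27],0],[-1,[0,1,0.27],0],[-1,[0,1,0.27],0],[-1,[0,1,0.27],0]]'
python3 -m inch '[[-1,[0,1,0.27],0],[-1,[0,1,0.27],0],[-1,[0,1,0.27],0],[-1,[0,1,0.27],0],[-1,[0,1,0.27],0],[-1,[0,1,0.27],0],[-1,[0,1,0.27],0],[-1,[0,1,0.27],0]]'
python3 -c "
from h import *
go(.4423,.2275,.055,-.66)"
```

```text
time_s: 0.77
position: [0.2455, -0.4921, 0.4043]
tool_rot: [[-0.0, 0.528, 0.849], [0.001, 0.849, -0.528], [-1.0, 0.001, -0.001]]
ft_force: [-0.1, -0.7, 0.6]
grip_width: 0.0853
time_s: 1.43
position: [0.2455, -0.4921, 0.4044]
tool_rot: [[-0.0, 0.009, 1.0], [0.001, 1.0, -0.009], [-1.0, 0.001, -0.0]]
ft_force: [0.1, 0.2, -0.1]
grip_width: 0.0853
time_s: 2.1
position: [0.311, -0.2664, 0.4045]
tool_rot: [[-0.0, 0.012, 1.0], [0.0, 1.0, -0.012], [-1.0, 0.0, -0.0]]
ft_force: [0.4, -0.0, -0.1]
grip_width: 0.0856
time_s: 2.77
position: [0.3786, -0.0271, 0.4046]
tool_rot: [[-0.0, 0.012, 1.0], [0.0, 1.0, -0.012], [-1.0, 0.0, -0.0]]
ft_force: [0.1, -0.5, 0.2]
grip_width: 0.0851
cur yaw -0.69 t 2.77 turn units -0.007 q6 end ~28 | shift units x(down) 6.488 y 8.511 z 2.027
```

```bash
python3 -m inch '[[-1,[0,1,0.25],0],[-1,[0,1,0.25],0],[-1,[0,1,0.25],0],[-1,[0,1,0.25],0],[-1,[0,1,0.25],0],[-1,[0,1,0.25],0],[-1,[0,1,0.25],0],[-1,[0,1,0.25],0]]'
python3 - <<'E'
from h import *
shot("top","t1",(170,140,350,290),4); shot("scene","s1",(300,100,480,240),4)
go(.4423,.2275,.055,-.66)
E
```

```text
time_s: 3.43
position: [0.4415, 0.2123, 0.4045]
tool_rot: [[-0.001, 0.012, 1.0], [-0.0, 1.0, -0.012], [-1.0, -0.0, -0.001]]
ft_force: [0.5, -0.3, -0.7]
grip_width: 0.0858
cur yaw -0.47 t 3.53 turn units 0.039 q6 end ~28 | shift units x(down) 6.470 y 0.466 z 0.011
```

View pics/t1.png

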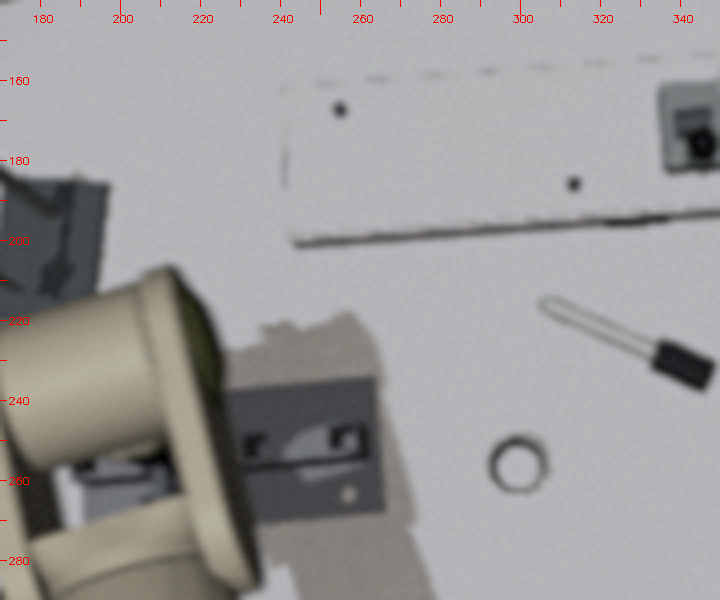

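View pics/s1.png

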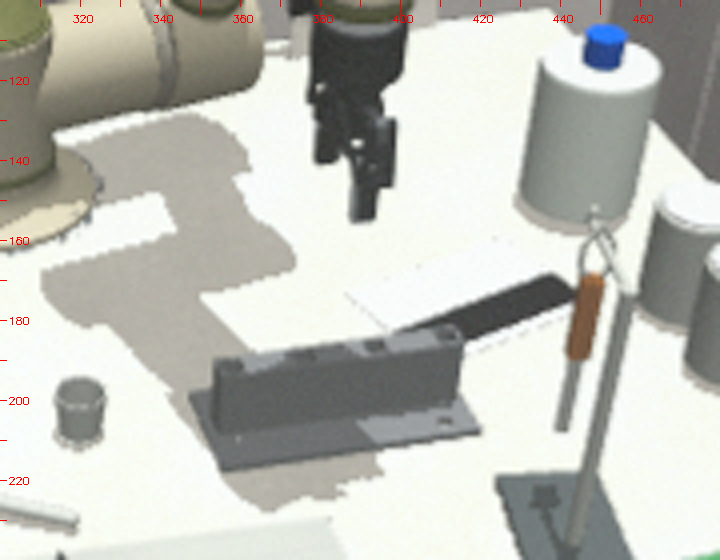

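The caddy hasn't moved: its right hole is still at about (257,263). I'll descend and grip the block.

```bash
python3 -m inch '[[-1,[0.8,0.46,0],0],[-1,[1,0,0],0],[-1,[1,0,0],0],[-1,[1,0,0],0],[-1,[1,0,0],0],[-1,[1,0,0],0],[-1,[0.67,0,0],0],[-1,[0,0,0],0]]'
python3 -m inch '[[0.2,[0,0,0],0],[1,[0,0,0],0],[1,[0,0,0],0],[1,[0,0,0],0],[1,[0,0,0],0],[1,[0,0,0],0],[1,[0,0,0],0],[1,[0,0,0],0]]' 60
python3 -m inch '[[1,[0,0,0],0],[1,[0,0,0],0],[1,[-0.3,0,0],0],[1,[-0.5,0,0],0],[1,[-1,0,0],0],[1,[-1,0,0],0],[1,[-1,0,0],0],[1,[0,0,0],0]]'
python3 -c "
from h import *
st();shot('scene','s2',(300,100,480,240),4);shot('top','t2',(170,140,350,290),4)"
```

```text
time_s: 4.2
position: [0.4408, 0.2236, 0.2073]
tool_rot: [[-0.007, 0.013, 1.0], [-0.002, 1.0, -0.013], [-1.0, -0.002, -0.007]]
ft_force: [-0.6, -0.6, 0.4]
grip_width: 0.0851
time_s: 4.87
position: [0.4417, 0.2244, 0.2117]
tool_rot: [[0.002, 0.012, 1.0], [0.0, 1.0, -0.012], [-1.0, 0.0, 0.002]]
ft_force: [-2.1, -0.2, 7.5]
grip_width: 0.0265
time_s: 5.53
position: [0.4419, 0.2246, 0.33]
tool_rot: [[0.009, 0.012, 1.0], [0.002, 1.0, -0.012], [-1.0, 0.002, 0.009]]
ft_force: [1.4, 0.3, -3.8]
grip_width: 0.0263
t 5.53 grasp [0.4433 0.2249 0.175 ] yaw -0.67 w 0.0263 F [ 1.4  0.3 -3.8]
```

View pics/s2.png

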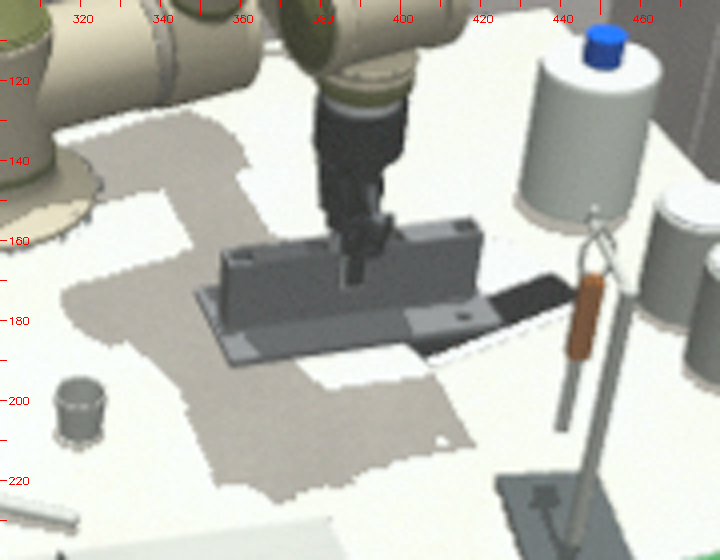

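View pics/t2.png

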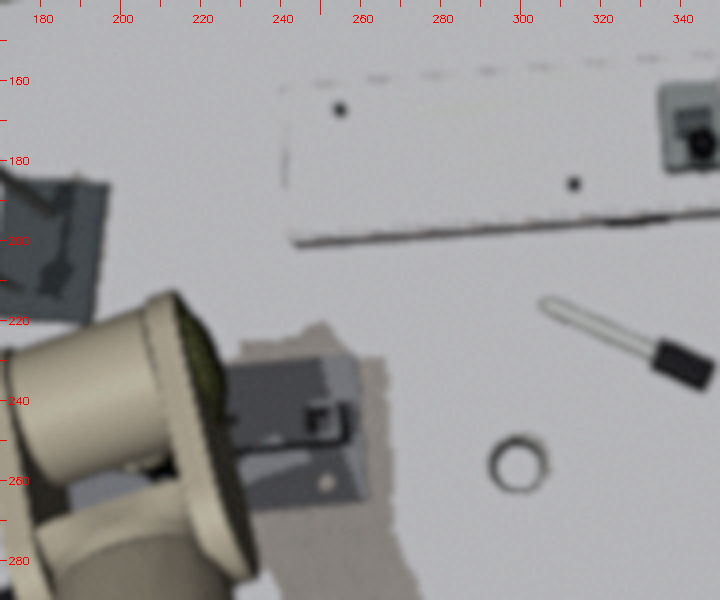

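Run:
```python
from h import *
im=cv2.imread("pics/t2_raw.png").astype(float)
g=im[256:265,247:256].mean(2); w=g-np.median(g); w[w<.3*w.max()]=0; yy,xx=np.mgrid[256:265,247:256]
u,v=(w*xx).sum()/w.sum(),(w*yy).sum()/w.sum(); print(u,v)
s=env.observe(); zb=s['position'][2]-.2117
H=onz("top",u,v,zb+.004); a=np.radians(-.66); o=np.array([-.038,-.092])
c=H[:2]-np.array([[np.cos(a),-np.sin(a)],[np.sin(a),np.cos(a)]])@o
print("caddy est",c)
a=np.radians(-1.85)
go(.6668,.0221-.0029,.175,-1.85)
```

```text
251.32186732186736 260.1457821457822
caddy est [0.44427107 0.2293774 ]
cur yaw -0.68 t 5.63 turn units 0.234 q6 end ~3 | shift units x(down) -0.167 y -6.591 z 7.738
```

```bash
python3 -m inch '[[1,[0,0,0],0.234],[1,[0,-0.4,0.5],0],[1,[0,-0.7,0.8],0],[1,[0,-0.7,0.8],0],[1,[0,-0.7,0.8],0],[1,[0,-0.7,0.8],0],[1,[0,-0.7,0.8],0],[1,[0,-0.7,0.8],0]]'
python3 -m inch '[[1,[0,-0.7,0.8],0],[1,[0,-0.7,0.8],0],[1,[0,-0.5,0.5],0],[1,[0,-0.1,0.14],0],[1,[0,0,0],0],[1,[0.8,0,0],0],[1,[0,0,0],0],[1,[0,0,0],0]]'
python3 - <<'E'
from h import *
st();shot('scene','s3',(250,100,450,250),4);shot('top','t3',(220,130,400,270),4)
go(.6668,.0221-.0033,.175,-1.85)
E
```

```text
time_s: 6.3
position: [0.5969, 0.08, 0.3222]
tool_rot: [[-0.005, 0.034, 0.999], [0.0, 0.999, -0.034], [-1.0, 0.0, -0.005]]
ft_force: [0.4, 0.8, -5.2]
grip_width: 0.0263
time_s: 6.97
position: [0.6606, 0.0201, 0.2989]
tool_rot: [[-0.005, 0.032, 0.999], [0.001, 0.999, -0.032], [-1.0, 0.001, -0.005]]
ft_force: [-0.0, -0.3, -4.9]
grip_width: 0.0263
t 6.97 grasp [0.6598 0.0203 0.1439] yaw -1.82 w 0.0263 F [-0.  -0.3 -4.9]
cur yaw -1.82 t 7.07 turn units 0.006 q6 end ~3 | shift units x(down) -0.961 y -0.029 z 0.192
```

View pics/s3.png

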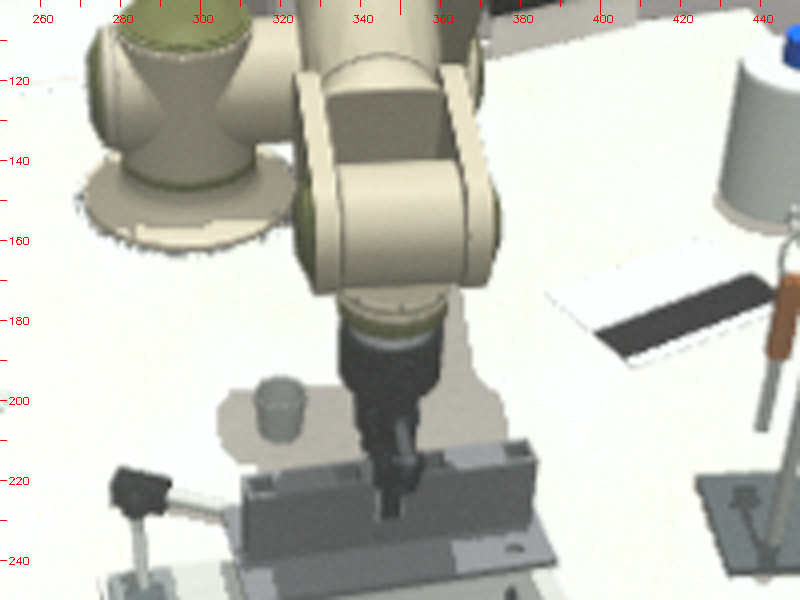

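View pics/t3.png

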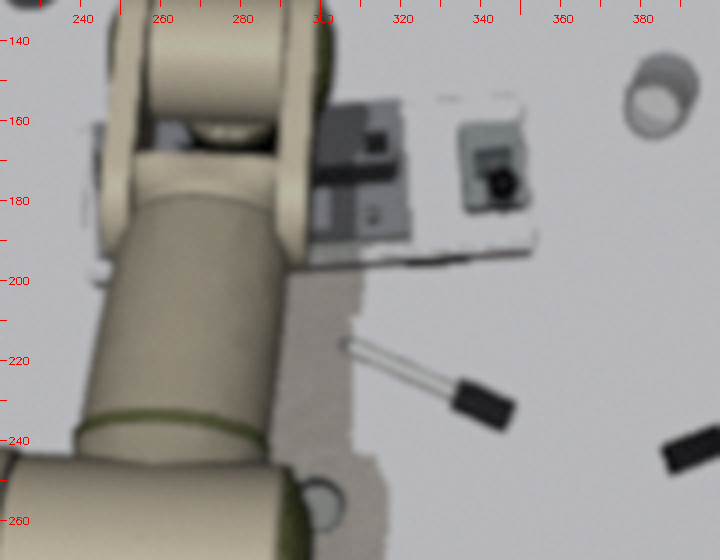

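```bash
python3 -m inch '[[1,[0,-0.03,0.2],0],[1,[0.5,0,0],0],[1,[0,0,0],0],[1,[0,0,0],0],[1,[0,0,0],0],[1,[0,0,0],0],[1,[0,0,0],0],[1,[0,0,0],0]]'
python3 - <<'E'
from h import *
st();shot('scene','s4',(330,180,430,260),8);shot('top','t4',(280,150,360,210),8)
E
```

```text
time_s: 7.73
position: [0.6673, 0.0181, 0.2862]
tool_rot: [[0.001, 0.032, 0.999], [-0.0, 0.999, -0.032], [-1.0, -0.0, 0.001]]
ft_force: [0.7, -0.8, -4.4]
grip_width: 0.0264
t 7.73 grasp [0.6674 0.0181 0.1312] yaw -1.86 w 0.0264 F [ 0.7 -0.8 -4.4]
```

View pics/s4.png

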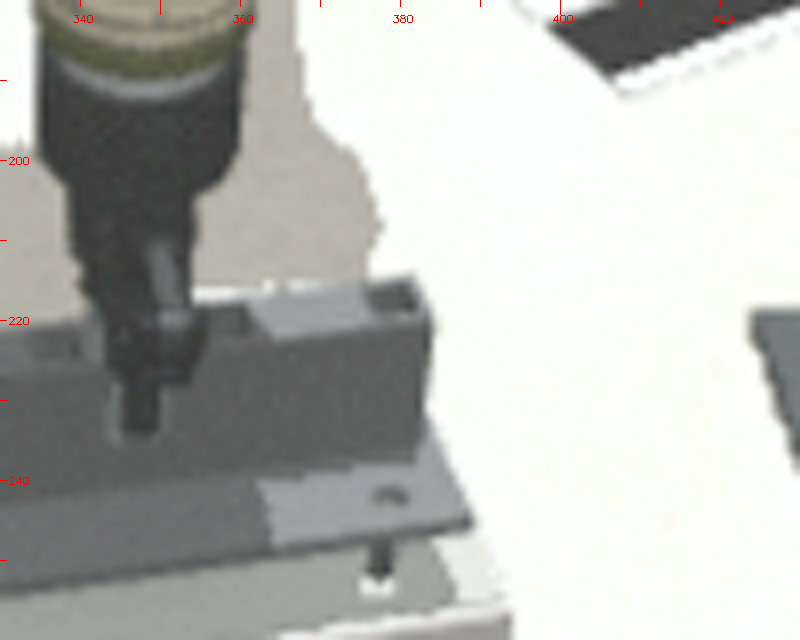

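View pics/t4.png

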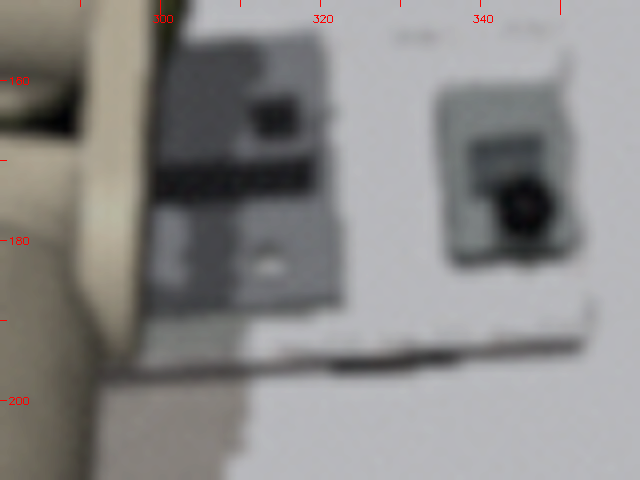

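Run:
```python
from h import *
zb=.1312-.0567
a=onz("scene",378.3,241.4,zb+.008); b=onz("top",313.05,182.5,zb+.005)
print(a,b,np.linalg.norm((a-b)[:2]),(a+b)/2)
print("pins", onz("scene",377.2,249.3,.050),onz("top",313.1,185.57,.050))
```

```text
[0.70795259 0.11301928 0.0825    ] [ 0.62846982 -0.06858118  0.0795    ] 0.19823278109669704 [0.6682112  0.02221905 0.081     ]
pins [0.70914268 0.11165821 0.05      ] [ 0.62576621 -0.06819212  0.05      ]
```

```bash
python3 -m inch '[[1,[0.3,0,0],0],[1,[0.2,0,0],0],[1,[0.1,0,0],0],[1,[0.1,0,0],0],[1,[0.1,0,0],0],[1,[0.05,0,0],0],[1,[0.05,0,0],0],[1,[0,0,0],0]]'; python3 -m inch '[[1,[0.1,0,0],0],[1,[0.05,0,0],0],[1,[0.05,0,0],0],[1,[0,0,0],0],[1,[0,0,0],0],[1,[0,0,0],0],[1,[0,0,0],0],[1,[0,0,0],0]]';python3 -c "
from h import *
st()"
```

```text
time_s: 8.5
position: [0.6672, 0.018, 0.2584]
tool_rot: [[-0.0, 0.032, 0.999], [0.0, 0.999, -0.032], [-1.0, 0.0, -0.0]]
ft_force: [-0.2, 1.0, -5.1]
grip_width: 0.026
time_s: 9.17
position: [0.6672, 0.0181, 0.2526]
tool_rot: [[-0.0, 0.032, 0.999], [0.0, 0.999, -0.032], [-1.0, 0.0, -0.0]]
ft_force: [-0.1, -0.2, -5.3]
grip_width: 0.0262
t 9.17 grasp [0.6672 0.0181 0.0976] yaw -1.86 w 0.0262 F [-0.1 -0.2 -5.3]
```

```bash
python3 -m inch '[[1,[0.04,0,0],0],[1,[0.03,0,0],0],[1,[0,0,0],0],[1,[0,0,0],0],[0,[0,0,0],0],[-1,[0,0,0],0],[-1,[0,0,0],0],[-1,[0,0,0],0]]'; python3 -m inch '[[-1,[-0.5,0,0],0],[-1,[-1,0,0],0],[-1,[-1,0,0],0],[-1,[-1,0,0],0],[-1,[-1,0,0],0],[-1,[-1,0,0],0],[-1,[-1,0,0],0],[-1,[-1,0,0],0]]';python3 - <<'E'
from h import *
st();shot('scene','s5',(250,180,430,280),4);shot('top','t5',(220,130,460,270),3)
go(.4763,-.1383,.2,0)
E
```

```text
time_s: 9.83
position: [0.6674, 0.0181, 0.2508]
tool_rot: [[0.001, 0.032, 0.999], [-0.0, 0.999, -0.032], [-1.0, -0.0, 0.001]]
ft_force: [-0.3, -0.3, -0.5]
grip_width: 0.0735
time_s: 10.5
position: [0.667, 0.0181, 0.4773]
tool_rot: [[0.001, 0.032, 0.999], [-0.0, 0.999, -0.032], [-1.0, -0.0, 0.001]]
ft_force: [-0.1, -0.6, -0.5]
grip_width: 0.0854
t 10.50 grasp [0.6671 0.0181 0.3223] yaw -1.85 w 0.0854 F [-0.1 -0.6 -0.5]
cur yaw -1.85 t 10.60 turn units -0.369 q6 end ~-16 | shift units x(down) 4.214 y -5.218 z -6.340
```

View pics/s5.png

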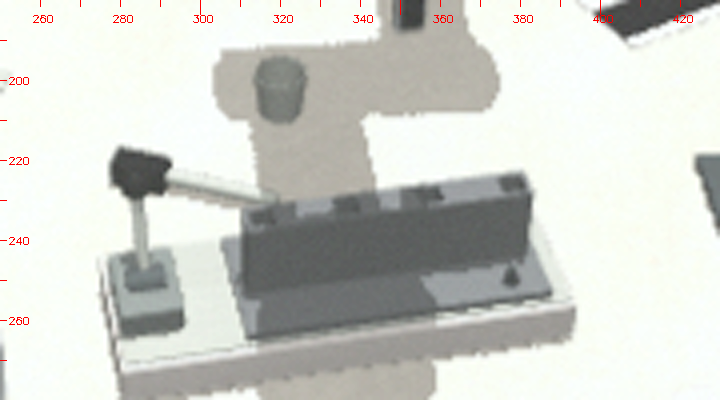

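View pics/t5.png

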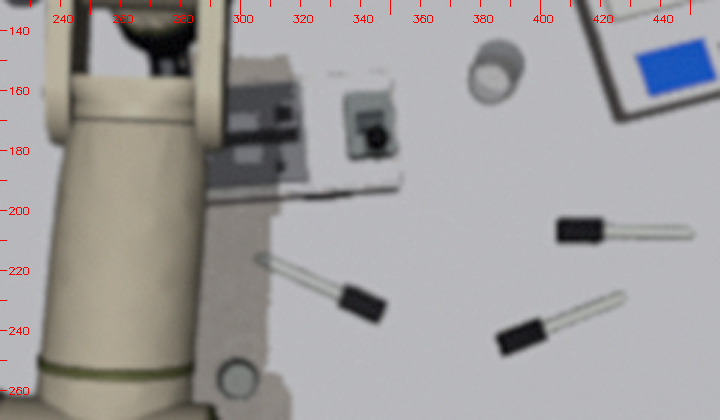

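The caddy is down flush: a pin shows through its hole at (378,249) in the scene view. The rods haven't moved. Next is rod A, with its handle at top (340,231).

Run:
```python
from h import *
go(.4651,-.1561,.12,-32.2)
```

```text
cur yaw -1.85 t 10.60 turn units 6.071 q6 end ~14 | shift units x(down) 6.881 y -8.495 z -2.584
```

```bash
python3 -m inch '[[-1,[0,0,0],0.76],[-1,[0,0,0],0.76],[-1,[0,0,0],0.76],[-1,[0,0,0],0.76],[-1,[0,0,0],0.76],[-1,[0,0,0],0.76],[-1,[0,0,0],0.76],[-1,[0,0,0],0.75]]'
python3 -m inch '[[-1,[0,-0.8,-0.3],0],[-1,[0,-1,-0.3],0],[-1,[0,-1,-0.3],0],[-1,[0,-1,-0.3],0],[-1,[0,-1,-0.3],0],[-1,[0.5,-1,-0.3],0],[-1,[0.8,-1,-0.3],0],[-1,[1,-1,-0.3],0]]'
python3 -m inch '[[-1,[1,-0.7,-0.18],0],[-1,[1,0,0],0],[-1,[1,0,0],0],[-1,[1,0,0],0],[-1,[0.5,0,0],0],[-1,[0,0,0],0],[-1,[0,0,0],0],[-1,[0,0,0],0]]'
python3 - <<'E'
from h import *
go(.4651,-.1561,.022,-32.2)
shot('scene','s6',(150,160,350,270),4)
E
```

```text
time_s: 11.27
position: [0.6674, 0.0181, 0.4747]
tool_rot: [[-0.001, 0.536, 0.844], [0.0, 0.844, -0.536], [-1.0, -0.0, -0.001]]
ft_force: [-0.3, 0.2, 0.9]
grip_width: 0.0853
time_s: 11.93
position: [0.481, -0.1413, 0.4076]
tool_rot: [[0.003, 0.533, 0.846], [-0.002, 0.846, -0.533], [-1.0, 0.0, 0.003]]
ft_force: [0.3, -0.4, -0.9]
grip_width: 0.0851
time_s: 12.6
position: [0.4671, -0.1558, 0.2737]
tool_rot: [[0.002, 0.533, 0.846], [-0.001, 0.846, -0.533], [-1.0, 0.0, 0.002]]
ft_force: [0.2, -0.7, -0.5]
grip_width: 0.0855
cur yaw -32.20 t 12.60 turn units 0.000 q6 end ~14 | shift units x(down) 3.223 y -0.045 z -0.049
```

View pics/s6.png

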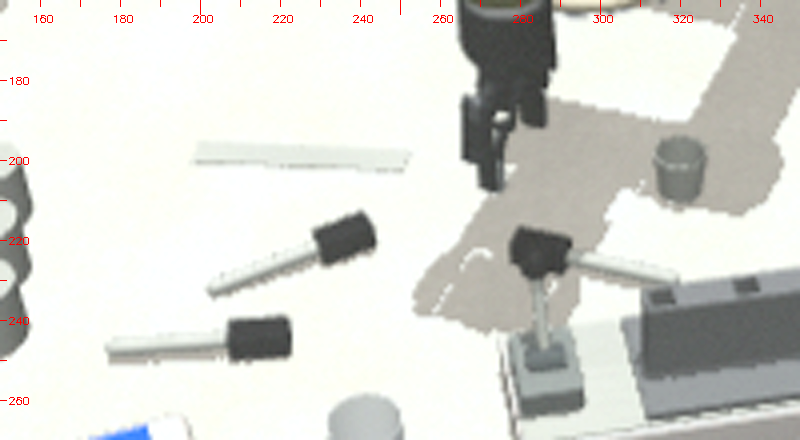

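```bash
python3 -m inch '[[-1,[1,-0.05,-0.05],0],[-1,[1,0,0],0],[-1,[0.8,0,0],0],[-1,[0.3,0,0],0],[-1,[0.12,0,0],0],[-1,[0,0,0],0],[0,[0,0,0],0],[1,[0,0,0],0]]' 20
python3 -m inch '[[1,[0,0,0],0],[1,[0,0,0],0],[1,[0,0,0],0],[1,[0,0,0],0],[1,[0,0,0],0],[1,[0,0,0],0],[1,[0,0,0],0],[1,[0,0,0],0]]'
python3 -m inch '[[1,[-0.3,0,0],0],[1,[-0.5,0,0],0],[1,[-0.5,0,0],0],[1,[-0.5,0,0],0],[1,[-0.5,0,0],0],[1,[0,0,0],0],[1,[0,0,0],0],[1,[0,0,0],0]]'
python3 - <<'E'
from h import *
st()
shot('scene','s7',(230,140,350,250),6);shot('top','t7',(280,160,400,280),5)
E
```

```text
time_s: 13.32
position: [0.4651, -0.1563, 0.1775]
tool_rot: [[0.002, 0.533, 0.846], [-0.001, 0.846, -0.533], [-1.0, 0.0, 0.003]]
ft_force: [0.1, -0.0, 0.1]
grip_width: 0.064
time_s: 13.98
position: [0.4648, -0.1561, 0.1765]
tool_rot: [[0.001, 0.533, 0.846], [-0.0, 0.846, -0.533], [-1.0, 0.0, 0.001]]
ft_force: [-1.0, 1.0, 6.2]
grip_width: 0.0257
time_s: 14.65
position: [0.4645, -0.156, 0.2445]
tool_rot: [[-0.001, 0.533, 0.846], [0.001, 0.846, -0.533], [-1.0, -0.0, -0.001]]
ft_force: [0.3, 0.4, -1.9]
grip_width: 0.0257
t 14.65 grasp [ 0.4643 -0.1559  0.0895] yaw -32.20 w 0.0257 F [ 0.3  0.4 -1.9]
```

View pics/s7.png

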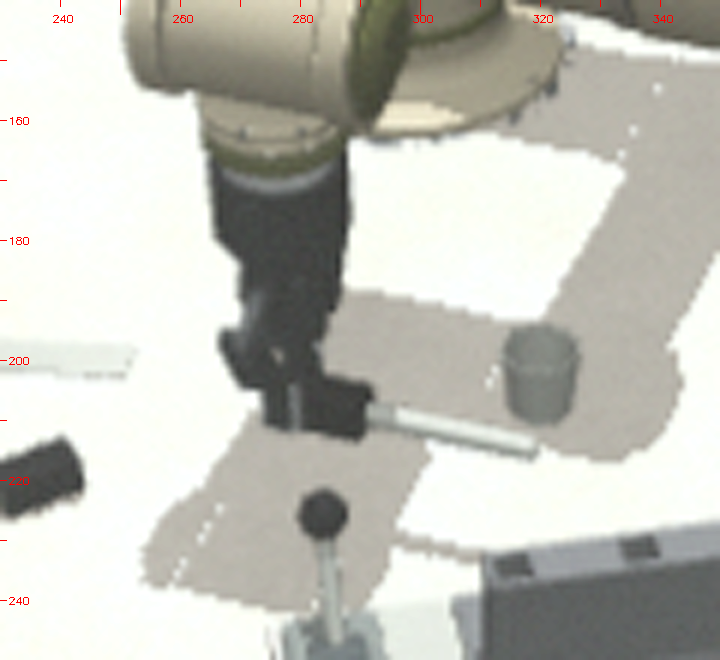

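View pics/t7.png

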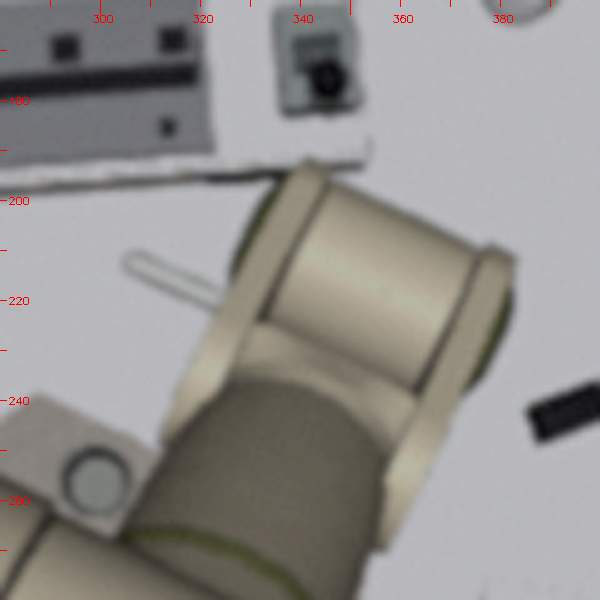

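Rod A is held level by the grip near (290,207) and doesn't swing under its own weight at 20 N. I'll try easing the closure in small steps to let it pivot tip-down.

```bash
python3 -m inch '[[0.46,[0,0,0],0],[0.44,[0,0,0],0],[0.43,[0,0,0],0],[0.42,[0,0,0],0],[0.41,[0,0,0],0],[0.405,[0,0,0],0],[0.4,[0,0,0],0],[0.4,[0,0,0],0]]'
python3 - <<'E'
from h import *
st()
shot('scene','s8',(230,140,350,250),6)
E
```

```text
time_s: 15.42
position: [0.4647, -0.1561, 0.2451]
tool_rot: [[0.0, 0.533, 0.846], [-0.0, 0.846, -0.533], [-1.0, 0.0, 0.0]]
ft_force: [-0.3, 0.4, -0.8]
grip_width: 0.0253
t 15.42 grasp [ 0.4647 -0.1561  0.0901] yaw -32.21 w 0.0253 F [-0.3  0.4 -0.8]
```

View pics/s8.png

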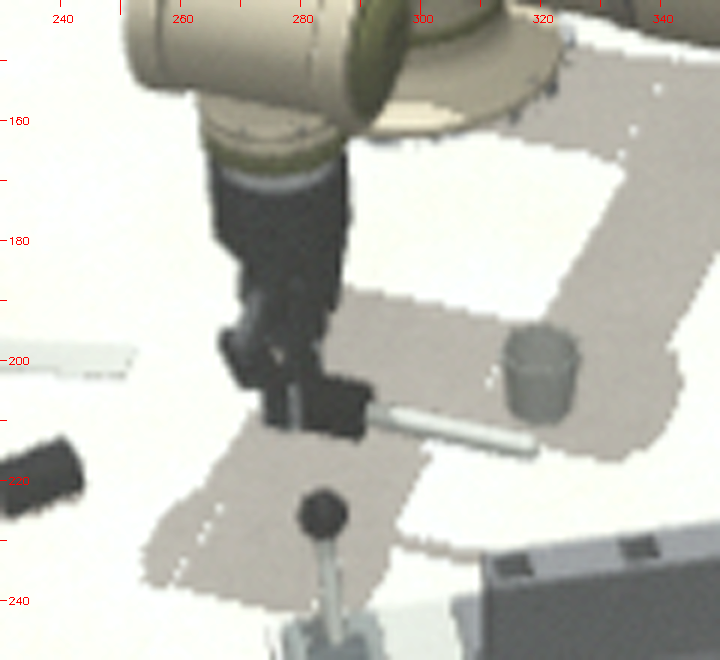

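```bash
python3 -m inch '[[0.4,[0.5,0,0],0],[0.4,[0.5,0,0],0],[0.395,[0,0,0],0],[0.39,[0,0,0],0],[0.385,[0,0,0],0],[0.38,[0,0,0],0],[0.38,[0,0,0],0],[0.38,[0,0,0],0]]'
python3 - <<'E'
from h import *
st()
shot('scene','s9',(230,140,350,250),6)
E
```

```text
time_s: 16.13
position: [0.4648, -0.1561, 0.2157]
tool_rot: [[0.001, 0.533, 0.846], [-0.001, 0.846, -0.533], [-1.0, 0.0, 0.001]]
ft_force: [0.5, -0.1, -0.5]
grip_width: 0.0263
t 16.13 grasp [ 0.4649 -0.1562  0.0607] yaw -32.20 w 0.0263 F [ 0.5 -0.1 -0.5]
```

View pics/s9.png

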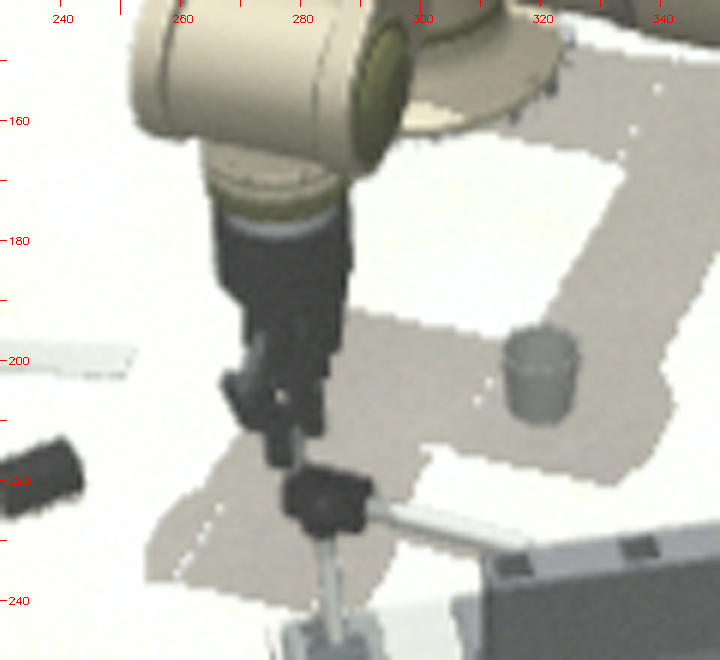

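The rod slipped back to the bench at a closure between 0.40 and 0.38, landing about where it started. I'll re-grip lightly and lift with a finer closure so the tip stays down.

```bash
python3 -m inch '[[0.3,[0,0,0],0],[0.3,[0.5,0,0],0],[0.3,[0.5,0,0],0],[0.3,[0.29,0,0],0],[0.45,[0,0,0],0],[0.45,[0,0,0],0],[0.395,[0,0,0],0],[0.395,[0,0,0],0]]'
python3 -m inch '[[0.395,[0,0,0],0],[0.395,[-0.3,0,0],0],[0.395,[-0.5,0,0],0],[0.395,[-0.5,0,0],0],[0.395,[0,0,0],0],[0.395,[0,0,0],0],[0.395,[0,0,0],0],[0.395,[0,0,0],0]]'
python3 - <<'E'
from h import *
st()
shot('scene','s10',(230,140,350,250),6)
E
```

```text
time_s: 16.85
position: [0.4649, -0.1562, 0.177]
tool_rot: [[0.001, 0.533, 0.846], [-0.001, 0.846, -0.533], [-1.0, -0.0, 0.001]]
ft_force: [0.2, 0.7, -1.1]
grip_width: 0.026
time_s: 17.52
position: [0.4645, -0.156, 0.2148]
tool_rot: [[-0.001, 0.533, 0.846], [0.001, 0.846, -0.533], [-1.0, -0.0, -0.001]]
ft_force: [-0.4, -1.0, -0.9]
grip_width: 0.0259
t 17.52 grasp [ 0.4644 -0.1559  0.0598] yaw -32.20 w 0.0259 F [-0.4 -1.  -0.9]
```

View pics/s10.png

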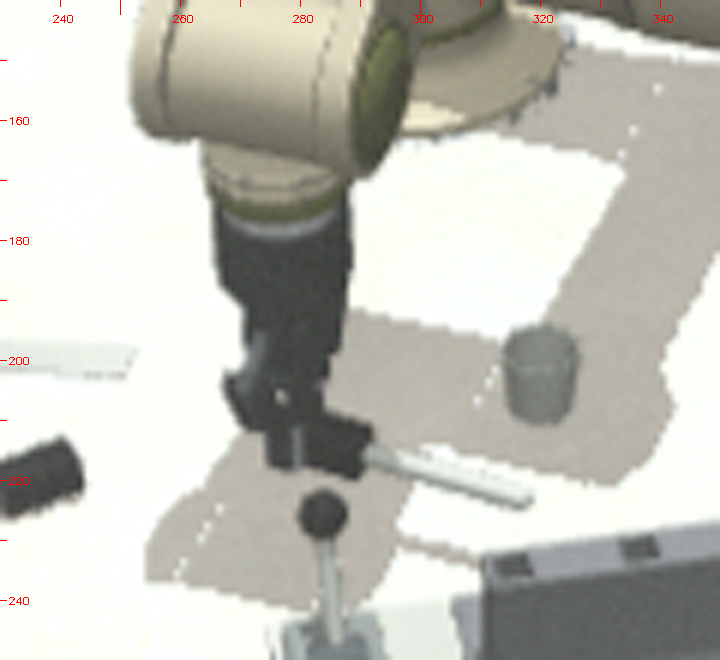

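At 0.395 the rod tilts slightly: its tip has dropped toward (318,223). I'll keep lifting at about this closure.

```bash
python3 -m inch '[[0.393,[0,0,0],0],[0.393,[0,0,0],0],[0.392,[0,0,0],0],[0.392,[0,0,0],0],[0.392,[0,0,0],0],[0.391,[0,0,0],0],[0.391,[0,0,0],0],[0.391,[0,0,0],0]]'
python3 - <<'E'
from h import *
st()
shot('scene','s11',(230,140,350,250),6)
E
```

```text
time_s: 18.23
position: [0.4647, -0.1561, 0.2154]
tool_rot: [[0.0, 0.533, 0.846], [0.0, 0.846, -0.533], [-1.0, 0.0, 0.0]]
ft_force: [-0.6, 0.9, -1.4]
grip_width: 0.026
t 18.23 grasp [ 0.4647 -0.1561  0.0604] yaw -32.21 w 0.0260 F [-0.6  0.9 -1.4]
```

View pics/s11.png

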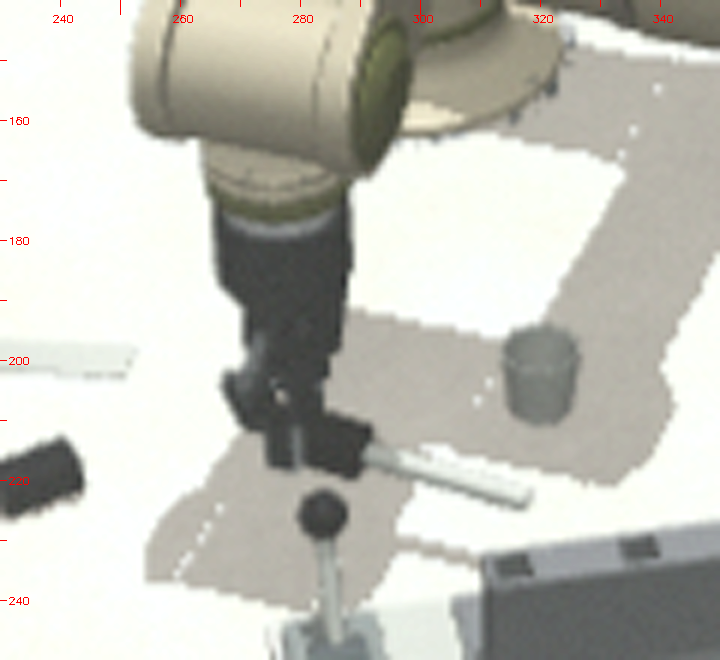

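```bash
python3 -m inch '[[0.39,[0,0,0],0],[0.39,[0,0,0],0],[0.389,[0,0,0],0],[0.389,[0,0,0],0],[0.388,[0,0,0],0],[0.388,[0,0,0],0],[0.387,[0,0,0],0],[0.387,[0,0,0],0]]'
python3 - <<'E'
from h import *
st()
for z in (.007,.02,.035,.05): print(z,onz("scene",318,223.3,z))
shot('scene','s12',(230,140,350,250),6)
E
```

```text
time_s: 18.95
position: [0.4647, -0.1561, 0.2154]
tool_rot: [[-0.0, 0.533, 0.846], [0.0, 0.846, -0.533], [-1.0, -0.0, -0.0]]
ft_force: [-0.4, -0.4, -0.6]
grip_width: 0.0263
t 18.95 grasp [ 0.4647 -0.1561  0.0604] yaw -32.20 w 0.0263 F [-0.4 -0.4 -0.6]
0.007 [ 0.50065993 -0.02846452  0.007     ]
0.02 [ 0.5149512  -0.03186516  0.02      ]
0.035 [ 0.53144113 -0.03578897  0.035     ]
0.05 [ 0.54793107 -0.03971277  0.05      ]
```

View pics/s12.png

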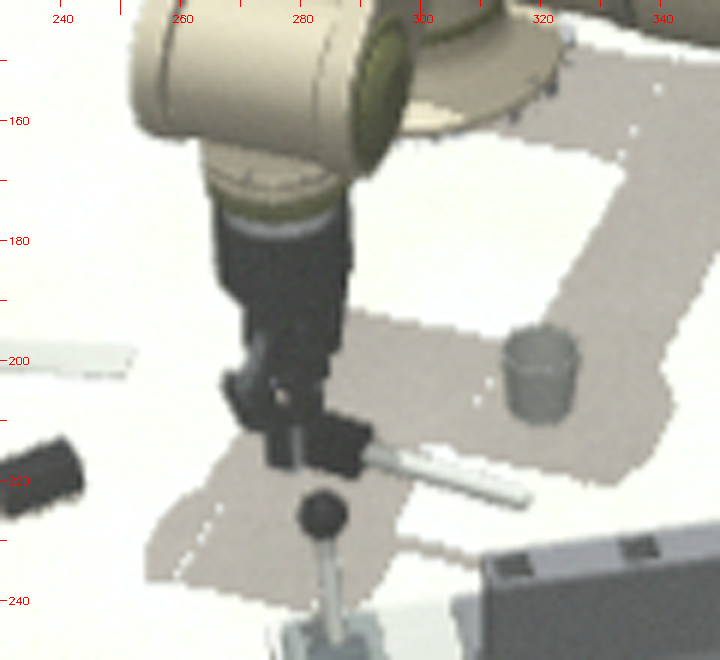

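```bash
python3 -m inch '[[0.386,[0,0,0],0],[0.386,[0,0,0],0],[0.385,[0,0,0],0],[0.385,[0,0,0],0],[0.385,[0,0,0],0],[0.384,[0,0,0],0],[0.384,[0,0,0],0],[0.384,[0,0,0],0]]'
python3 - <<'E'
from h import *
st()
shot('scene','s13',(230,140,350,250),6)
E
```

```text
time_s: 19.67
position: [0.4647, -0.1561, 0.2154]
tool_rot: [[-0.0, 0.533, 0.846], [0.0, 0.846, -0.533], [-1.0, 0.0, -0.0]]
ft_force: [0.0, 0.1, -0.5]
grip_width: 0.0264
t 19.67 grasp [ 0.4647 -0.1561  0.0604] yaw -32.20 w 0.0264 F [ 0.   0.1 -0.5]
```

View pics/s13.png

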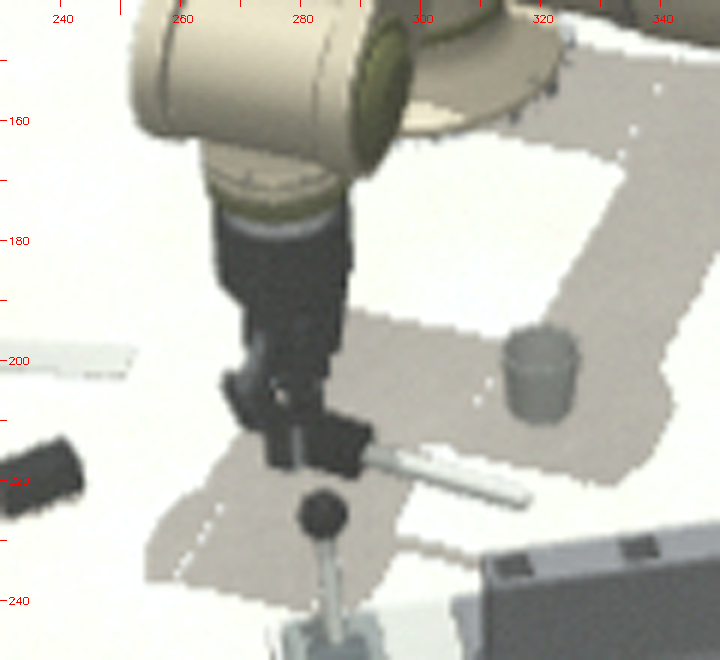

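```bash
python3 -m inch '[[0.383,[0,0,0],0],[0.383,[0,0,0],0],[0.383,[0,0,0],0],[0.382,[0,0,0],0],[0.382,[0,0,0],0],[0.382,[0,0,0],0],[0.382,[0,0,0],0],[0.382,[0,0,0],0]]'
python3 - <<'E'
from h import *
st()
shot('scene','s14',(230,180,350,250),4)
E
```

```text
time_s: 20.38
position: [0.4647, -0.1561, 0.2154]
tool_rot: [[-0.0, 0.533, 0.846], [0.0, 0.846, -0.533], [-1.0, 0.0, -0.0]]
ft_force: [0.6, 0.2, -1.2]
grip_width: 0.0264
t 20.38 grasp [ 0.4647 -0.1561  0.0604] yaw -32.20 w 0.0264 F [ 0.6  0.2 -1.2]
```

View pics/s14.png

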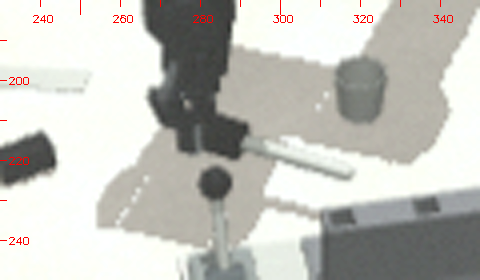

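The grip either holds the rod rigidly or drops it, so loosening won't pivot it. Instead I'll brace the tip in the corner between the bench and the station's front wall, then swing the gripper in an arc about the tip. First I'll re-tighten and turn the rod to face the station.

```bash
python3 -c "
from h import *
go(.42,-.12,.09,-32.2)"; python3 -m inch '[[1,[0,0,0],0],[1,[-0.5,0,0],0],[1,[-0.5,0.2,-0.6],0],[1,[0,0.1,-0.9],0],[1,[0,0,0],0.75],[1,[0,0,0],0.9],[1,[0,0,0],0.9],[1,[0,0,0],0.9]]' 20
python3 -m inch '[[1,[0,0,0],0.9],[1,[0,0,0],0.9],[1,[0,0,0],0.9],[1,[0,0,0],0.9],[1,[0,0,0],0.9],[1,[0,0,0],0.9],[1,[0,0,0],0.9],[1,[0,0,0],0.9]]'
python3 - <<'E'
from h import *
st(); go(.44,-.075,.035,-91.85)
shot('scene','s15',(230,140,390,260),4);shot('top','t15',(260,160,400,280),4)
E
```

```text
cur yaw -32.20 t 20.43 turn units -0.001 q6 end ~16 | shift units x(down) -0.987 y 0.224 z -1.903
time_s: 21.1
position: [0.4314, -0.1244, 0.2456]
tool_rot: [[0.0, 0.762, 0.647], [-0.0, 0.647, -0.762], [-1.0, 0.0, 0.0]]
ft_force: [-0.0, -1.1, -1.2]
grip_width: 0.0257
time_s: 21.77
position: [0.4314, -0.1245, 0.2454]
tool_rot: [[0.0, 0.997, 0.075], [-0.0, 0.075, -0.997], [-1.0, 0.0, 0.0]]
ft_force: [-0.4, -0.9, -0.6]
grip_width: 0.0258
t 21.77 grasp [ 0.4314 -0.1245  0.0904] yaw -85.68 w 0.0258 F [-0.4 -0.9 -0.6]
cur yaw -85.68 t 21.77 turn units 1.235 q6 end ~82 | shift units x(down) 1.848 y 0.233 z -1.658
```

View pics/s15.png

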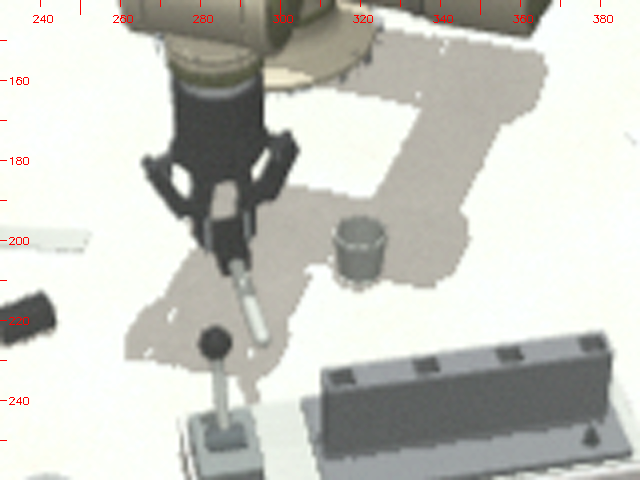

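View pics/t15.png

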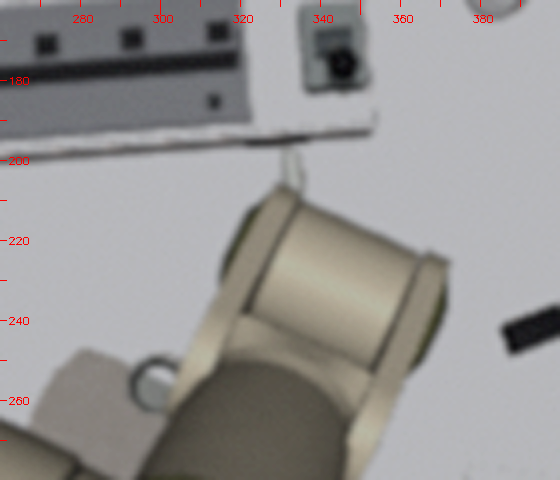

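```bash
python3 -m inch '[[1,[0,0,0],0.62],[1,[0,0,0],0.615],[1,[0,0.2,-0.8],0],[1,[0.4,0,-0.8],0],[1,[0.7,0,0],0],[1,[0.7,0,0],0],[1,[0,0,0],0],[1,[0,0,0],0]]'
python3 - <<'E'
from h import *
st(); go(.446,-.075,.035,-91.85)
shot('scene','s16',(230,160,350,260),6);shot('top','t16',(280,160,360,240),8)
E
```

```text
time_s: 22.53
position: [0.4388, -0.0767, 0.1912]
tool_rot: [[-0.002, 1.0, -0.027], [0.001, -0.027, -1.0], [-1.0, -0.002, -0.001]]
ft_force: [-0.4, 0.1, -0.6]
grip_width: 0.026
t 22.53 grasp [ 0.4385 -0.0766  0.0362] yaw -91.53 w 0.0260 F [-0.4  0.1 -0.6]
cur yaw -91.53 t 22.53 turn units 0.064 q6 end ~82 | shift units x(down) 0.040 y 0.237 z -0.065
```

View pics/s16.png

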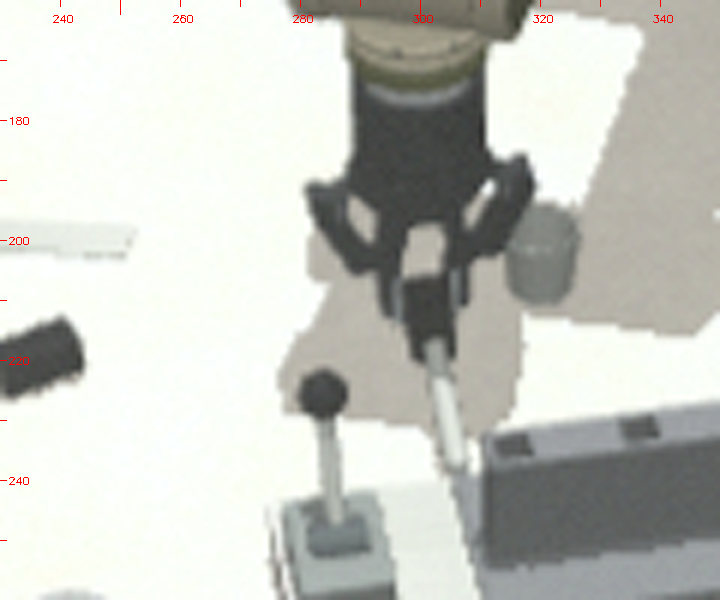

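View pics/t16.png

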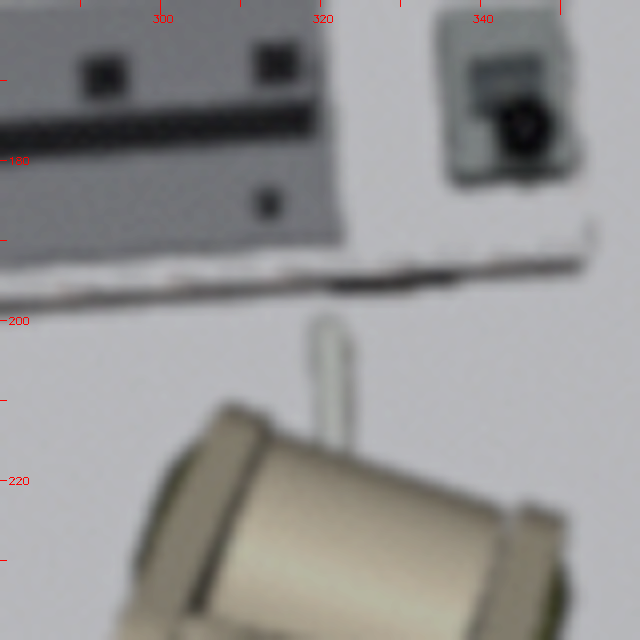

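```bash
python3 -c "
from h import *
print(onz('top',320.8,199.4,.015),onz('top',321,196,.0), onz('scene',306.3,238.5,.04),tri([('top',320.8,200),('scene',306.3,237)]))"
python3 -m inch '[[1,[0,0.2,-0.06],0],[1,[0.1,0.1,0],0],[1,[0,0.1,0],0],[1,[0,0.1,0],0],[1,[0,0,0],0],[1,[0,0,0],0],[1,[0,0,0],0],[1,[0,0,0],0]]'
python3 - <<'E'
from h import *
st()
shot('scene','s17',(230,160,350,260),6)
E
```

```text
[ 0.58562792 -0.08867158  0.015     ] [ 0.60000098 -0.09105556  0.        ] [ 0.60034447 -0.09106304  0.04      ] (array([ 0.58101932, -0.08754492,  0.02823858]), [[-0.2, -0.0], [-0.2, 0.0]])
time_s: 23.3
position: [0.4537, -0.0753, 0.1884]
tool_rot: [[-0.0, 1.0, -0.028], [0.0, -0.028, -1.0], [-1.0, -0.0, -0.0]]
ft_force: [-2.7, -0.4, -1.0]
grip_width: 0.0263
t 23.30 grasp [ 0.4537 -0.0753  0.0334] yaw -91.63 w 0.0263 F [-2.7 -0.4 -1. ]
```

View pics/s17.png

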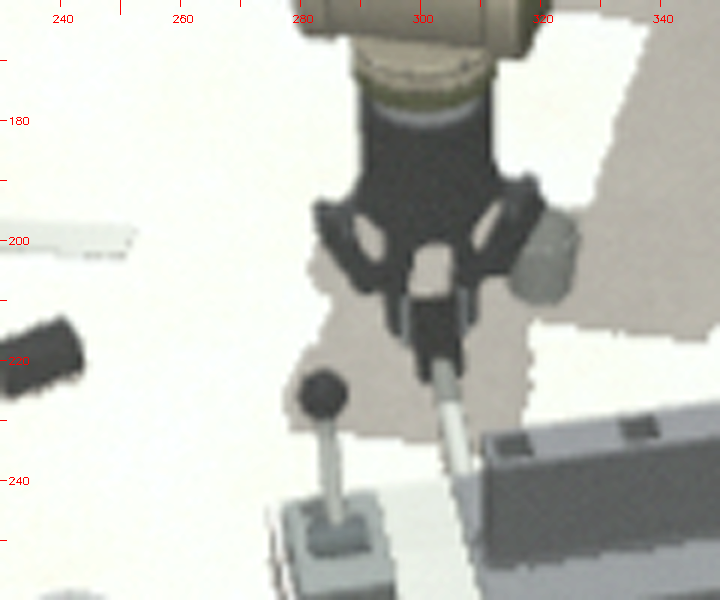

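```bash
python3 -m inch '[[1,[0,0.12,0],0],[1,[-0.2,0.03,0],0],[1,[-0.22,0.03,0],0],[1,[-0.2,0.04,0],0],[1,[-0.2,0.05,0],0],[1,[0,0,0],0],[1,[0,0,0],0],[1,[0,0,0],0]]'
python3 - <<'E'
from h import *
st()
shot('scene','s18',(230,160,350,260),6)
E
```

```text
time_s: 24.02
position: [0.4604, -0.0753, 0.2124]
tool_rot: [[-0.006, 1.0, -0.029], [0.002, -0.029, -1.0], [-1.0, -0.006, -0.001]]
ft_force: [-11.0, -1.7, 0.4]
grip_width: 0.0263
t 24.02 grasp [ 0.4595 -0.0751  0.0574] yaw -91.65 w 0.0263 F [-11.   -1.7   0.4]
```

View pics/s18.png

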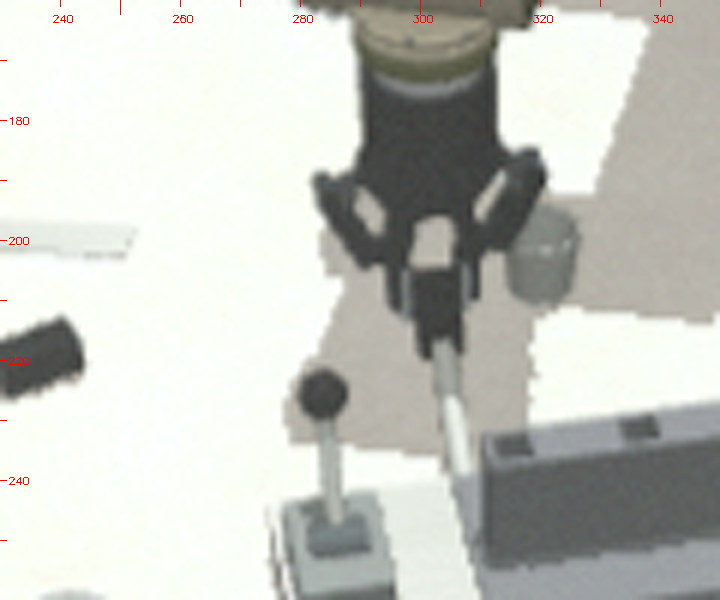

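The tip stays at (307,238) while the handle rises, so the brace is turning the rod. I'll continue the arc.

```bash
python3 -m inch '[[1,[-0.4,0.11,0],0],[1,[-0.39,0.15,0],0],[1,[-0.375,0.19,0],0],[1,[-0.36,0.22,0],0],[1,[-0.335,0.25,0],0],[1,[-0.31,0.28,0],0],[1,[0,0,0],0],[1,[0,0,0],0]]'
python3 - <<'E'
from h import *
st()
shot('scene','s19',(230,140,350,260),5)
E
```

```text
time_s: 24.73
position: [0.4981, -0.0766, 0.2782]
tool_rot: [[0.002, 1.0, -0.028], [-0.0, -0.028, -1.0], [-1.0, 0.002, 0.0]]
ft_force: [-0.3, 0.5, -1.4]
grip_width: 0.0259
t 24.73 grasp [ 0.4983 -0.0766  0.1232] yaw -91.62 w 0.0259 F [-0.3  0.5 -1.4]
```

View pics/s19.png

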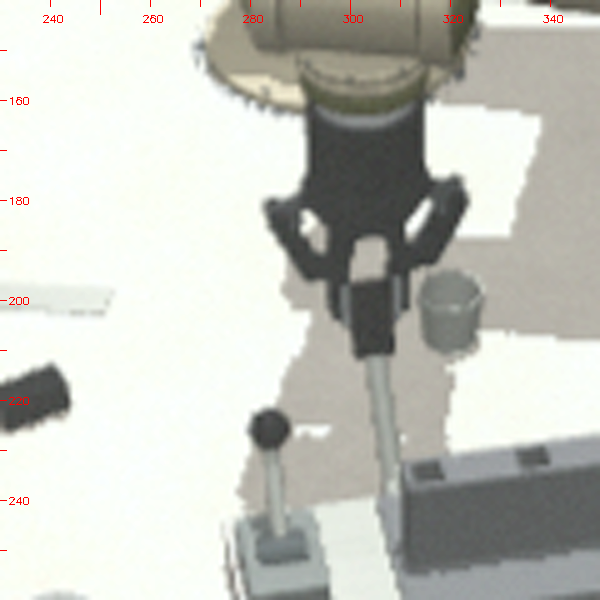

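```bash
python3 -m inch '[[1,[-0.25,0.36,0],0],[1,[-0.25,0.36,0],0],[1,[-0.22,0.36,0],0],[1,[-0.19,0.38,0],0],[1,[-0.16,0.39,0],0],[1,[-0.12,0.4,0],0],[1,[0,0,0],0],[1,[0,0,0],0]]'
python3 - <<'E'
from h import *
st()
shot('scene','s20',(230,140,350,260),5)
E
```

```text
time_s: 25.45
position: [0.5652, -0.0784, 0.313]
tool_rot: [[-0.0, 1.0, -0.028], [0.0, -0.028, -1.0], [-1.0, -0.0, -0.0]]
ft_force: [0.4, -0.4, -0.5]
grip_width: 0.0254
t 25.45 grasp [ 0.5652 -0.0784  0.158 ] yaw -91.62 w 0.0254 F [ 0.4 -0.4 -0.5]
```

View pics/s20.png

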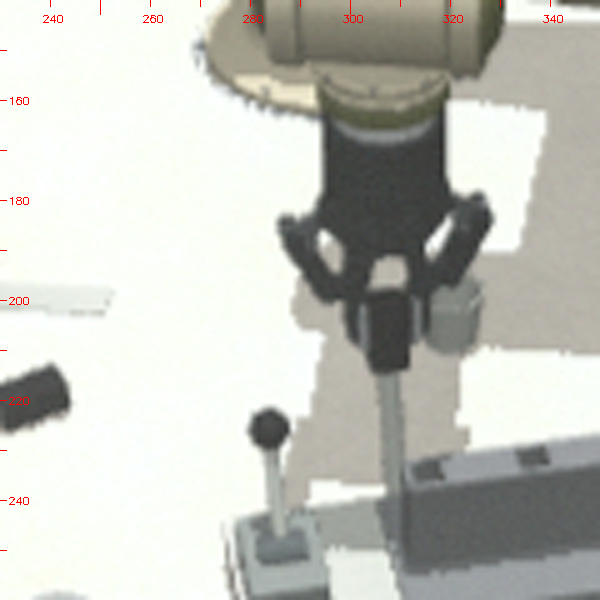

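Run:
```python
from h import *
shot('top','t20',(280,130,380,230),6); shot('scene','s21',(270,190,340,270),8)
```

```text
(no output)
```

View pics/t20.png

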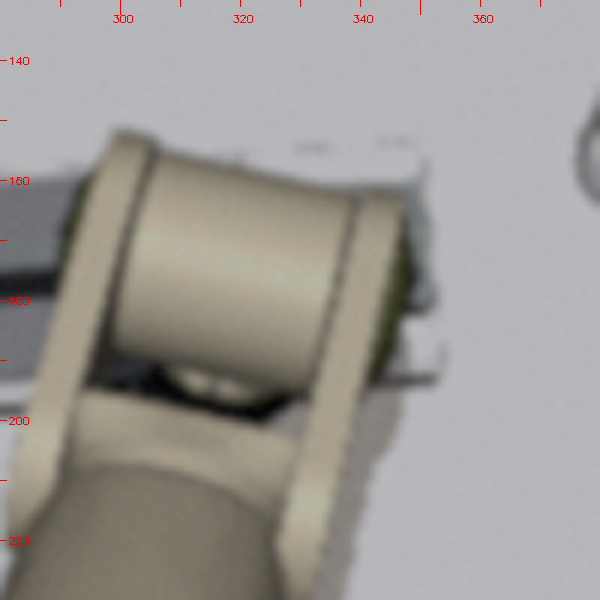

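View pics/s21.png

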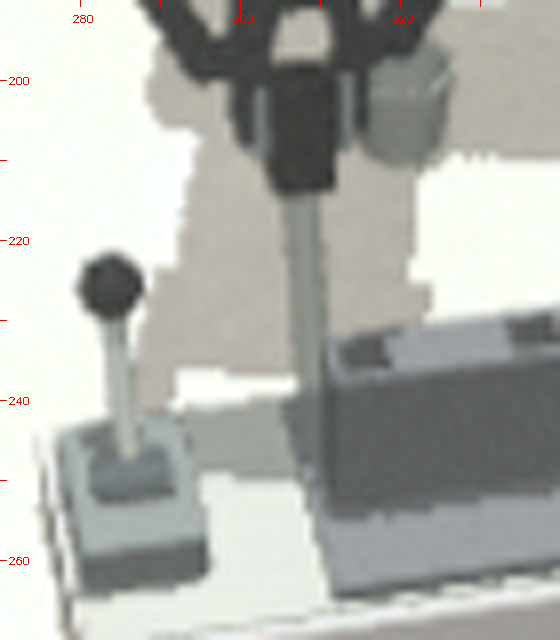

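```bash
cat >> h.py <<'E'
def rodang(L=.146,dz=.0085,hl=.046,sgn=1):
    """predicted scene pixels of handle end & tip for rod angles below horizontal, rod pointing along tool +y (sgn)"""
    s=env.observe(); R=np.array(s['tool_rot']); g=np.array(s['position'])+(.155+dz)*R[:,0]; f=R[:,1]*sgn
    for th in range(0,96,10):
        d=f*np.cos(np.radians(th))+R[:,0]*np.sin(np.radians(th))
        print(th,np.round(proj('scene',g+hl*d),1),np.round(proj('scene',g+L*d),1),np.round(g+L*d,3))
E
python3 -c "
from h import *
rodang()"
```

```text
0 [310.1 214.2] [316.6 235.9] [ 0.711 -0.083  0.15 ]
10 [310.1 216. ] [316.5 241.7] [ 0.708 -0.083  0.124]
20 [310.  217.4] [316.1 246.1] [ 0.702 -0.082  0.1  ]
30 [309.8 218.5] [315.4 249.2] [ 0.691 -0.082  0.077]
40 [309.5 219.2] [314.4 250.7] [ 0.676 -0.082  0.056]
50 [309.2 219.4] [313.3 250.8] [ 0.658 -0.081  0.038]
60 [308.8 219.1] [312.1 249.6] [ 0.638 -0.08   0.023]
70 [308.4 218.4] [310.7 247. ] [ 0.615 -0.08   0.013]
80 [308.  217.4] [309.3 243.4] [ 0.59  -0.079  0.006]
90 [307.5 215.9] [307.9 238.7] [ 0.565 -0.078  0.004]
```

The rod now hides against the caddy in the scene view, so its angle isn't clear. I'll lift it clear and look again.

```bash
python3 -m inch '[[1,[-0.5,-0.3,0],0],[1,[-0.8,-0.7,0],0],[1,[-0.8,-0.7,0],0],[1,[-0.8,-0.7,0],0],[1,[-0.4,-0.3,0],0],[1,[0,0,0],0],[1,[0,0,0],0],[1,[0,0,0],0]]'
python3 - <<'E'
from h import *
st(); rodang()
shot('scene','s22',(230,120,350,240),5)
E
```

```text
time_s: 26.27
position: [0.4847, -0.0763, 0.4116]
tool_rot: [[-0.001, 1.0, -0.029], [0.001, -0.029, -1.0], [-1.0, -0.001, -0.001]]
ft_force: [0.6, -0.1, -0.9]
grip_width: 0.0256
t 26.27 grasp [ 0.4845 -0.0762  0.2566] yaw -91.64 w 0.0256 F [ 0.6 -0.1 -0.9]
0 [304.8 173.3] [311.  192.9] [ 0.63  -0.08   0.248]
10 [304.8 175.3] [311.  199.2] [ 0.628 -0.08   0.223]
20 [304.7 176.9] [310.6 204.2] [ 0.622 -0.08   0.198]
30 [304.6 178.2] [310.  207.9] [ 0.611 -0.08   0.175]
40 [304.3 179. ] [309.2 210.1] [ 0.596 -0.079  0.154]
50 [304.  179.4] [308.2 210.9] [ 0.578 -0.079  0.136]
60 [303.7 179.4] [307.  210.3] [ 0.557 -0.078  0.122]
70 [303.3 178.9] [305.7 208.3] [ 0.534 -0.077  0.111]
80 [302.9 178. ] [304.4 205.2] [ 0.51  -0.077  0.104]
90 [302.4 176.8] [303. 201.] [ 0.484 -0.076  0.102]
```

View pics/s22.png

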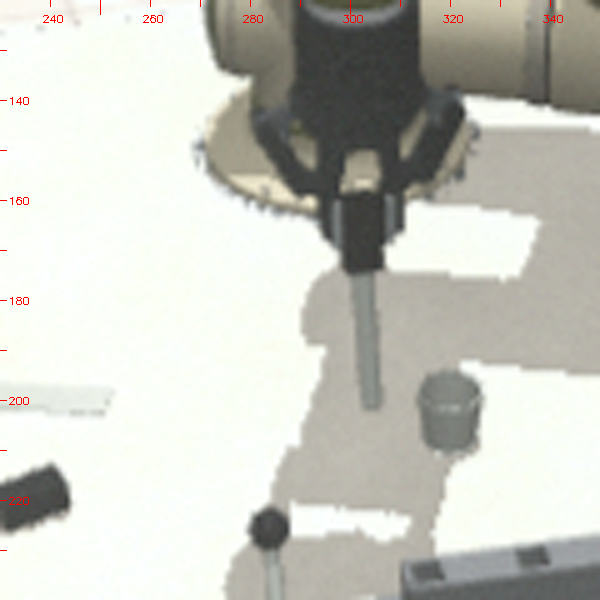

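The rod is now close to vertical: its handle end is at (302,174) and its tip at (304,201), about 80° below horizontal. I'll raise it and turn the jaws across the caddy, which lets the scene camera measure the leftover tilt.

```bash
python3 -m inch '[[1,[-0.7,0,0],-1],[1,[-0.8,0,0],-1],[1,[0,0,0],-1],[1,[0,0,0],-1],[1,[0,0,0],-1],[1,[0,0,0],-1],[1,[0,0,0],-1],[1,[0,0,0],-1]]'
python3 -m inch '[[1,[0,0,0],-1],[1,[0,0,0],-1],[1,[0,0,0],-1],[1,[0,0,0],-1],[1,[0,0,0],-1],[1,[0,0,0],-1],[1,[0,0,0],-1],[1,[0,0,0],-1]]'
python3 -m inch '[[1,[0,0,0],-1],[1,[0,0,0],-0.95],[1,[0,0,0],0],[1,[0,0,0],0],[1,[0,0,0],0],[1,[0,0,0],0],[1,[0,0,0],0],[1,[0,0,0],0]]'
python3 - <<'E'
from h import *
st(); rodang(); go(.6636,-.0769,.30,-1.85)
shot('scene','s23',(250,110,370,230),5); shot("top","t23",(220,140,360,220),5)
for u,v in((313.6,168.2),(293,169.7)): print(onz("top",u,v,.113))
E
```

```text
time_s: 26.98
position: [0.4852, -0.0764, 0.4563]
tool_rot: [[-0.002, 0.781, 0.624], [0.001, 0.624, -0.781], [-1.0, -0.001, -0.002]]
ft_force: [-0.6, 0.0, -1.3]
grip_width: 0.0257
time_s: 27.65
position: [0.4852, -0.0763, 0.4563]
tool_rot: [[-0.002, 0.197, 0.98], [0.001, 0.98, -0.197], [-1.0, 0.001, -0.002]]
ft_force: [0.8, 0.3, -0.5]
grip_width: 0.0257
time_s: 28.32
position: [0.4845, -0.0762, 0.4578]
tool_rot: [[0.0, 0.033, 0.999], [0.0, 0.999, -0.033], [-1.0, 0.0, 0.0]]
ft_force: [-0.1, -0.1, -1.7]
grip_width: 0.0256
t 28.32 grasp [ 0.4845 -0.0762  0.3028] yaw -1.92 w 0.0256 F [-0.1 -0.1 -1.7]
0 [316.4 151. ] [347.7 147.5] [0.489 0.07  0.294]
10 [316.2 153.2] [346.7 154.4] [0.489 0.068 0.269]
20 [315.5 155.4] [344.4 161. ] [0.489 0.061 0.244]
30 [314.5 157.4] [340.9 167.4] [0.489 0.05  0.221]
40 [313.1 159.3] [336.3 173.2] [0.488 0.036 0.2  ]
50 [311.3 161. ] [330.8 178.3] [0.488 0.018 0.182]
60 [309.3 162.5] [324.5 182.6] [ 0.487 -0.003  0.168]
70 [307.  163.6] [317.6 186.1] [ 0.486 -0.026  0.157]
80 [304.6 164.5] [310.3 188.6] [ 0.485 -0.051  0.15 ]
90 [302.1 164.9] [302.7 190.1] [ 0.484 -0.076  0.148]
cur yaw -1.92 t 28.32 turn units -0.013 q6 end ~-5 | shift units x(down) 0.092 y 0.169 z 5.969
[ 0.66493426 -0.07450045  0.113     ]
[ 0.66710639 -0.01115902  0.113     ]
```

View pics/s23.png

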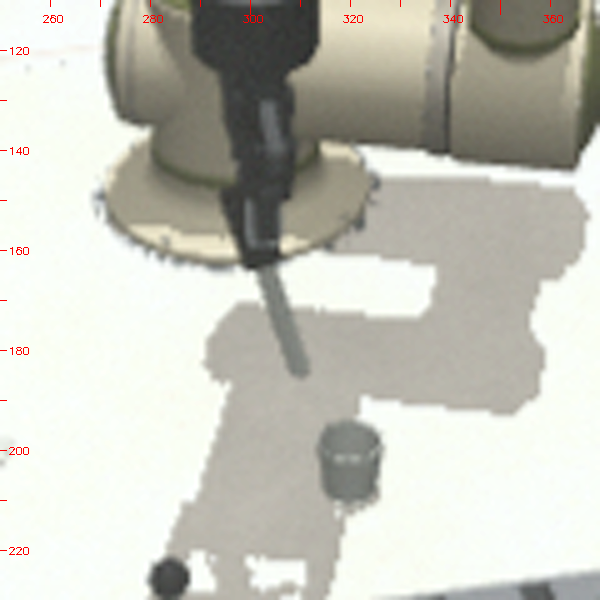

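View pics/t23.png

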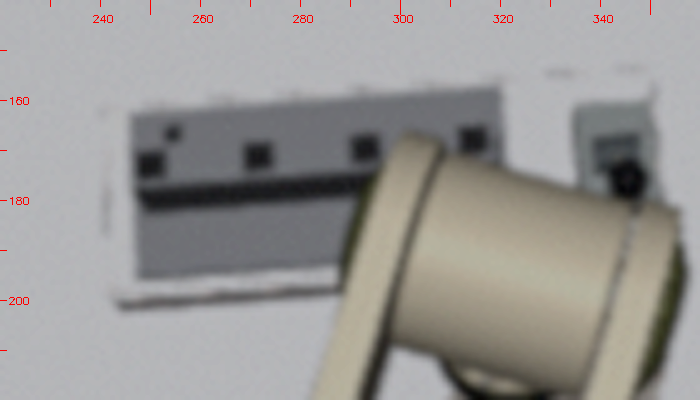

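Run:
```python
from h import *
for u,v in((314.2,167.2),(292.6,169.2),(271.2,170.8),(249.6,172.4)): print(onz("top",u,v,.113))
def onx(n,u,v,x):
    c,d=ray(n,u,v); return c+d*(x-c[0])/d[0]
for x in (.4845,.488): print(onx("scene",310,184.8,x),onx("scene",302.4,162.5,x))
im=cv2.imread("pics/s23_raw.png"); crop(im,(290,150,320,195),14,"pics/z.png")
```

```text
[ 0.66790366 -0.0766746   0.113     ]
[ 0.6688259  -0.01009249  0.113     ]
[0.670999   0.05574793 0.113     ]
[0.67329422 0.12232247 0.113     ]
[ 0.4845     -0.05153913  0.16559285] [ 0.4845     -0.07507499  0.25737633]
[ 0.488      -0.0522962   0.16828891] [ 0.488      -0.07576582  0.25981408]
```

View pics/z.png

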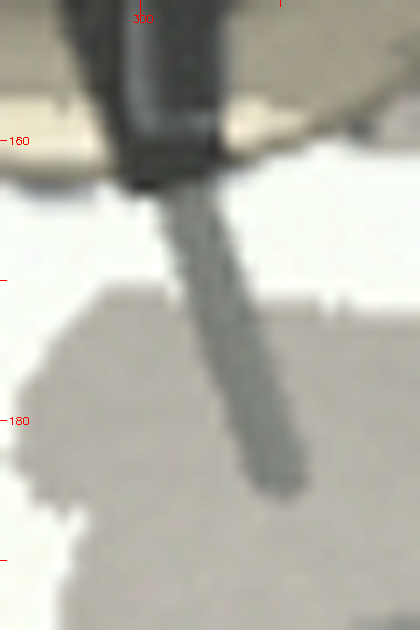

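The tilt measures 14.4°, with the tip 24.7 mm toward +y of the grasp and about 138 mm below it. I'll put the tip into well3, straighten the rod against the well, lower it and release.

```bash
python3 -c "
from h import *
go(.6655,-.1014,.30,-1.85)"; python3 -m inch '[[1,[0,-0.3,0.6],0],[1,[0,-0.4,0.9],0],[1,[0,-0.3,0.9],0],[1,[0,0,0.9],0],[1,[0,0,0.9],0],[1,[0,0,0.9],0],[1,[0,0,0.6],0],[1,[0,0,0],0]]';python3 -m inch '[[1,[0,0,0.33],0],[1,[0,0.35,0],0],[1,[0.4,0,0],0],[1,[0.4,0,0],0],[1,[0,0,0],0],[1,[0,0,0],0],[1,[0,0,0],0],[1,[0,0,0],0]]'; python3 -c "
from h import *
go(.6655,-.1014,.28,-1.85);shot('scene','s24',(250,150,370,270),5)"
```

```text
cur yaw -1.90 t 28.42 turn units -0.010 q6 end ~-7 | shift units x(down) 0.093 y -0.645 z 6.060
time_s: 29.08
position: [0.6568, -0.112, 0.4559]
tool_rot: [[-0.001, 0.032, 0.999], [0.001, 0.999, -0.032], [-1.0, 0.001, -0.001]]
ft_force: [-1.0, -0.4, -0.1]
grip_width: 0.0256
time_s: 29.75
position: [0.6643, -0.1014, 0.4349]
tool_rot: [[0.002, 0.033, 0.999], [-0.0, 0.999, -0.033], [-1.0, -0.0, 0.002]]
ft_force: [-0.4, 0.1, -0.9]
grip_width: 0.0255
cur yaw -1.88 t 29.75 turn units -0.006 q6 end ~-7 | shift units x(down) -0.002 y 0.003 z 0.039
```

View pics/s24.png

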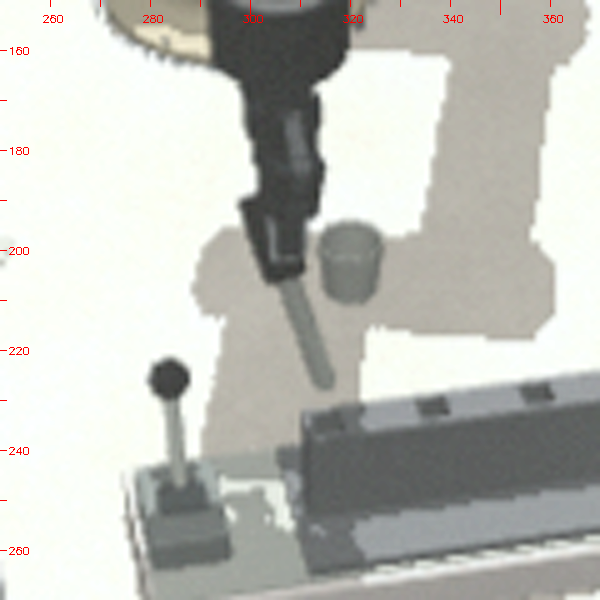

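```bash
python3 -m inch '[[1,[0.3,0,0.03],0],[1,[0.3,0,0],0],[1,[0.3,0,0],0],[1,[0.25,0,0],0],[1,[0.15,0,0],0],[1,[0,0,0],0],[1,[0,0,0],0],[1,[0,0,0],0]]'; python3 -c "
from h import *
st();shot('scene','s25',(270,170,350,260),7)"
```

```text
time_s: 30.47
position: [0.6655, -0.1016, 0.3952]
tool_rot: [[0.001, 0.033, 0.999], [-0.0, 0.999, -0.033], [-1.0, -0.0, 0.001]]
ft_force: [-0.1, 1.3, -1.1]
grip_width: 0.0258
t 30.47 grasp [ 0.6656 -0.1016  0.2402] yaw -1.87 w 0.0258 F [-0.1  1.3 -1.1]
```

View pics/s25.png

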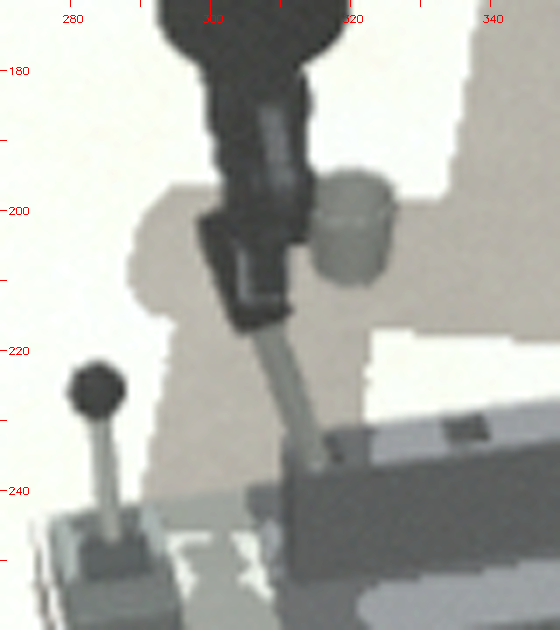

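```bash
python3 -m inch '[[1,[0,0.2,0],0],[1,[0.1,0.2,0],0],[1,[0.1,0.2,0],0],[1,[0,0,0],0],[1,[0,0,0],0],[1,[0,0,0],0],[1,[0,0,0],0],[1,[0,0,0],0]]'; python3 -c "
from h import *
st();shot('scene','s26',(270,170,350,260),7)"
```

```text
time_s: 31.18
position: [0.6661, -0.0837, 0.3888]
tool_rot: [[-0.0, 0.033, 0.999], [0.0, 0.999, -0.033], [-1.0, 0.0, -0.0]]
ft_force: [-1.1, -0.9, -0.5]
grip_width: 0.0258
t 31.18 grasp [ 0.6661 -0.0837  0.2338] yaw -1.88 w 0.0258 F [-1.1 -0.9 -0.5]
```

View pics/s26.png

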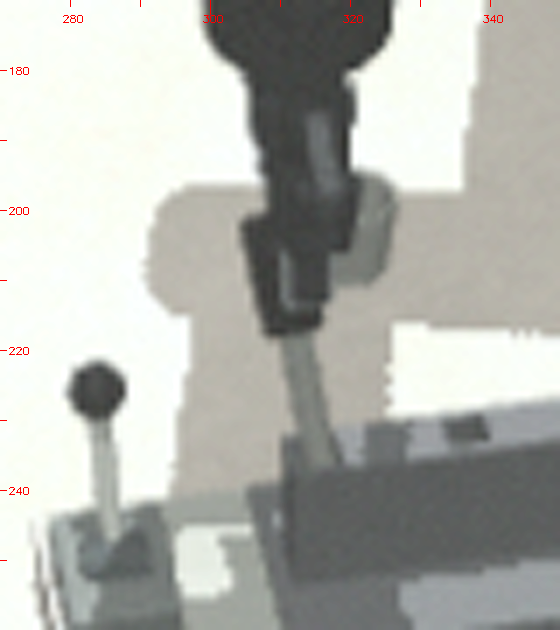

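The rod is straightening inside well3. I'll bring the grasp over the well and lower the rod to the floor.

```bash
python3 -m inch '[[1,[0.1,0.15,0],0],[1,[0.1,0.1,0],0],[1,[0.2,0.03,0],0],[1,[0.3,0,0],0],[1,[0.3,0,0],0],[1,[0.15,0,0],0],[1,[0,0,0],0],[1,[0,0,0],0]]'; python3 -c "
from h import *
st();shot('scene','s27',(270,170,350,260),7)"
```

```text
time_s: 31.9
position: [0.6664, -0.0753, 0.3535]
tool_rot: [[-0.002, 0.033, 0.999], [0.0, 0.999, -0.033], [-1.0, 0.0, -0.002]]
ft_force: [-0.5, -1.1, -1.6]
grip_width: 0.0256
t 31.90 grasp [ 0.6661 -0.0753  0.1985] yaw -1.88 w 0.0256 F [-0.5 -1.1 -1.6]
```

View pics/s27.png

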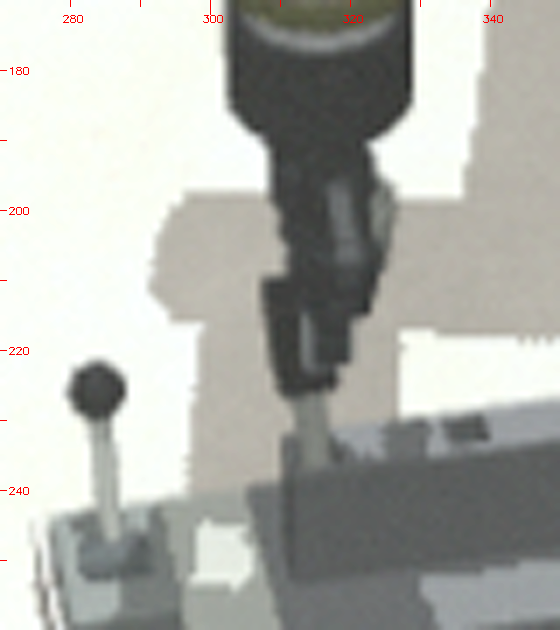

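```bash
python3 -m inch '[[1,[0.1,0,0],0],[1,[0.1,0,0],0],[1,[0,0,0],0],[0.3,[0,0,0],0],[0,[0,0,0],0],[-0.3,[0,0,0],0],[-0.3,[0,0,0],0],[-0.3,[0,0,0],0]]'; python3 -m inch '[[-0.3,[-0.5,0,0],0],[-0.3,[-1,0,0],0],[-0.3,[-1,0,0],0],[-0.3,[-1,0,0],0],[-0.5,[-0.5,0,0],0],[-1,[0,0,0],0],[-1,[0,0,0],0],[-1,[0,0,0],0]]';python3 -c "
from h import *
st();shot('scene','s28',(170,170,350,270),4);shot('top','t28',(280,140,460,270),4)"
```

```text
time_s: 32.62
position: [0.6664, -0.0752, 0.3484]
tool_rot: [[0.0, 0.033, 0.999], [0.0, 0.999, -0.033], [-1.0, 0.0, 0.0]]
ft_force: [-1.0, 0.2, -0.3]
grip_width: 0.0555
time_s: 33.28
position: [0.6665, -0.0753, 0.4668]
tool_rot: [[-0.002, 0.033, 0.999], [0.001, 0.999, -0.033], [-1.0, 0.001, -0.002]]
ft_force: [-0.2, 0.1, -0.6]
grip_width: 0.0857
t 33.28 grasp [ 0.6661 -0.0752  0.3118] yaw -1.88 w 0.0857 F [-0.2  0.1 -0.6]
```

View pics/s28.png

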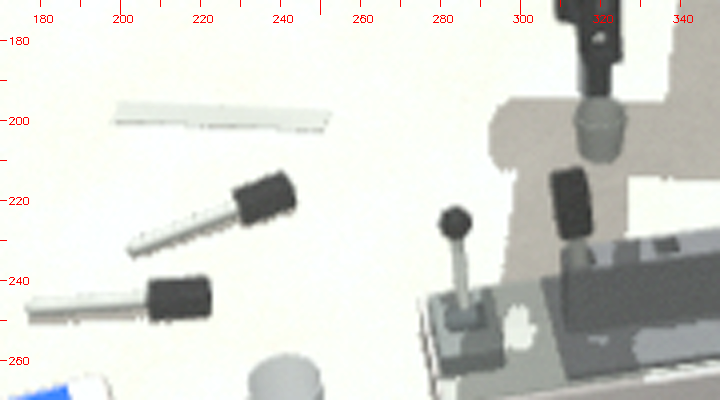

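View pics/t28.png

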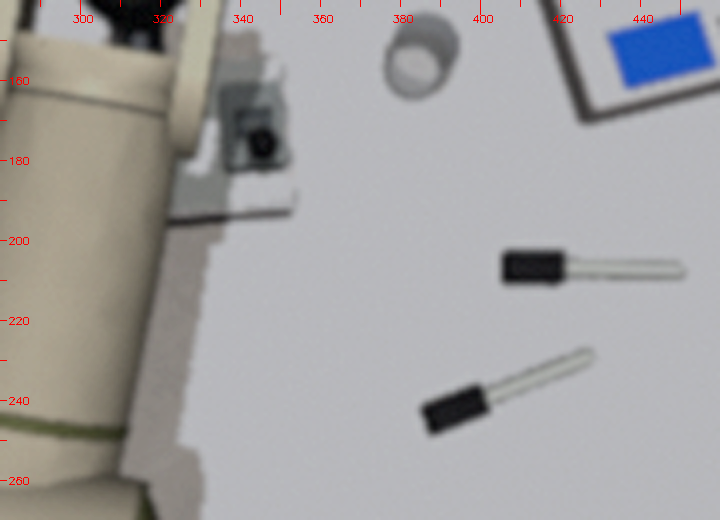

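Rod A stands in well3, with its handle at (314,221) in the scene view. Next is rod C, handle at top (393,242), done the same way.

```bash
python3 -c "
from h import *
go(.4161,-.2828,.12,16.4)"
```

```text
cur yaw -1.88 t 33.38 turn units -3.657 q6 end ~-51 | shift units x(down) 6.389 y -4.276 z -9.961
```

```bash
python3 -m inch '[[-1,[0,0,0],-0.915],[-1,[0,0,0],-0.915],[-1,[0,0,0],-0.915],[-1,[0,0,0],-0.91],[-1,[0,-0.4,-0.9],0],[-1,[0,-0.4,-0.95],0],[-1,[0,-0.43,-1],0],[-1,[0,-0.43,-1],0]]'
python3 -m inch '[[-1,[0,-0.43,-1],0],[-1,[0.5,-0.43,-1],0],[-1,[1,-0.43,-1],0],[-1,[1,-0.43,-1],0],[-1,[1,-0.43,-1],0],[-1,[1,-0.43,-1],0],[-1,[1,0,0],0],[-1,[0.8,0,0],0]]'
python3 -c "
from h import *
go(.4161,-.2828,.022,16.4)
shot('scene','s29',(150,160,330,270),4)"
```

```text
time_s: 34.05
position: [0.5685, -0.1562, 0.4671]
tool_rot: [[-0.002, -0.283, 0.959], [0.001, 0.959, 0.283], [-1.0, 0.001, -0.001]]
ft_force: [0.4, -0.4, 0.8]
grip_width: 0.0851
time_s: 34.72
position: [0.4233, -0.2763, 0.2842]
tool_rot: [[-0.002, -0.28, 0.96], [0.002, 0.96, 0.28], [-1.0, 0.002, -0.001]]
ft_force: [0.9, -0.5, 0.1]
grip_width: 0.0856
cur yaw 16.23 t 34.72 turn units -0.034 q6 end ~-51 | shift units x(down) 3.572 y -0.141 z -0.290
```

View pics/s29.png

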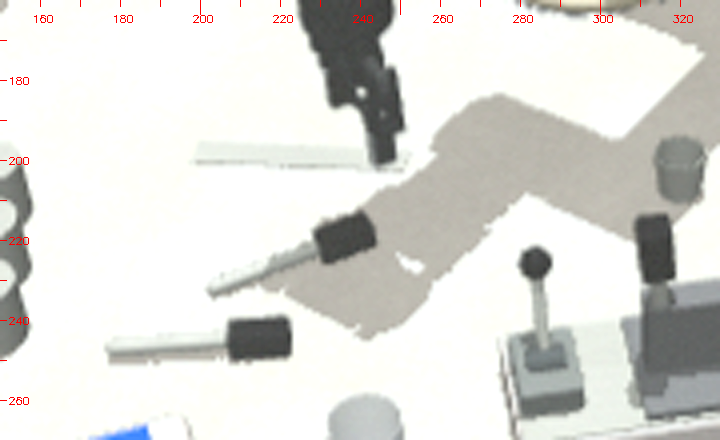

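```bash
python3 -m inch '[[-1,[0.8,-0.03,-0.1],0],[-1,[0.9,0,0],0],[-1,[0.8,0,0],0],[-1,[0,0,0],0],[-1,[0,0,0],0],[-1,[0,0,0],0],[-1,[0,0,0],0],[-1,[0,0,0],0]]'
python3 -c "
from h import *
go(.4161,-.2828,.022,16.4)"
```

```text
time_s: 35.43
position: [0.4225, -0.2775, 0.2129]
tool_rot: [[0.002, -0.283, 0.959], [-0.002, 0.959, 0.283], [-1.0, -0.002, 0.001]]
ft_force: [-0.6, -0.5, 0.5]
grip_width: 0.0859
cur yaw 16.41 t 35.43 turn units 0.002 q6 end ~-51 | shift units x(down) 1.197 y -0.111 z -0.254
```

```bash
python3 -m inch '[[-1,[0,-0.11,-0.25],0],[-1,[0.7,0,0],0],[-1,[0.35,0,0],0],[-1,[0.12,0,0],0],[-1,[0,0,0],0],[0,[0,0,0],0],[1,[0,0,0],0],[1,[0,0,0],0]]' 20
python3 -m inch '[[1,[0,0,0],0],[1,[0,0,0],0],[1,[0,0,0],0],[1,[0,0,0],0],[1,[-0.4,0,0],0],[1,[-0.7,0,0],0],[1,[-0.8,0,0],0],[1,[-0.3,0,0],0]]'
python3 -c "
from h import *
st();go(.44,-.11,.09,88.15);shot('scene','s30',(150,150,330,270),4)"
```

```text
time_s: 36.1
position: [0.4161, -0.2828, 0.1771]
tool_rot: [[0.001, -0.282, 0.959], [-0.001, 0.959, 0.282], [-1.0, -0.001, 0.001]]
ft_force: [-0.1, 0.1, 0.2]
grip_width: 0.0515
time_s: 36.77
position: [0.4162, -0.2828, 0.2447]
tool_rot: [[0.002, -0.282, 0.959], [-0.002, 0.959, 0.282], [-1.0, -0.003, 0.001]]
ft_force: [0.2, -1.4, -1.1]
grip_width: 0.0258
t 36.77 grasp [ 0.4165 -0.2832  0.0897] yaw 16.40 w 0.0258 F [ 0.2 -1.4 -1.1]
cur yaw 16.40 t 36.77 turn units -14.350 q6 end ~-102 | shift units x(down) -0.008 y -0.607 z 5.784
```

View pics/s30.png

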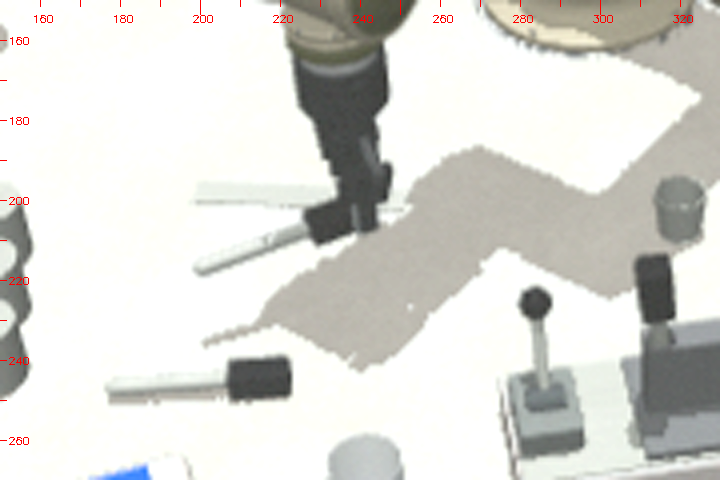

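```bash
python3 -m inch '[[1,[0,0,0],-0.9],[1,[0,0,0],-0.9],[1,[0,0,0],-0.9],[1,[0,0,0],-0.9],[1,[0,0,0],-0.9],[1,[0,0,0],-0.9],[1,[0,0,0],-0.9],[1,[0,0,0],-0.9]]'
python3 -m inch '[[1,[0,0,0],-0.9],[1,[0,0,0],-0.9],[1,[0,0,0],-0.9],[1,[0,0,0],-0.9],[1,[0,0,0],-0.9],[1,[0,0,0],-0.9],[1,[0,0,0],-0.9],[1,[0,0,0],-0.85]]'
python3 -m inch '[[1,[0,0,0.8],0],[1,[0,0,0.95],0],[1,[0,0,0.95],0],[1,[0,0,0.95],0],[1,[0,0,0.95],0],[1,[0,0,0.95],0],[1,[0,0,0.95],0],[1,[0,0,0.4],0]]'
python3 -c "
from h import *
st();go(.443,-.075,.032,88.15)"
```

```text
time_s: 37.48
position: [0.4158, -0.2825, 0.2412]
tool_rot: [[-0.001, -0.795, 0.607], [0.001, 0.607, 0.795], [-1.0, 0.002, 0.0]]
ft_force: [0.6, 0.4, -1.1]
grip_width: 0.026
time_s: 38.15
position: [0.4158, -0.2825, 0.2412]
tool_rot: [[-0.001, -1.0, 0.028], [0.001, 0.028, 1.0], [-1.0, 0.001, 0.001]]
ft_force: [-0.1, 0.4, -1.4]
grip_width: 0.0259
time_s: 38.82
position: [0.4219, -0.073, 0.2414]
tool_rot: [[-0.002, -1.0, 0.031], [0.002, 0.031, 1.0], [-1.0, 0.002, 0.002]]
ft_force: [-0.5, 0.7, 0.1]
grip_width: 0.0258
t 38.82 grasp [ 0.4215 -0.0728  0.0864] yaw 88.24 w 0.0258 F [-0.5  0.7  0.1]
cur yaw 88.24 t 38.82 turn units 0.019 q6 end ~-98 | shift units x(down) 1.815 y -0.706 z -0.044
```

```bash
python3 -m inch '[[1,[0.5,-0.3,-0.04],0],[1,[0.7,-0.2,0],0],[1,[0.6,0,0],0],[1,[0.2,0,0],0],[1,[0.08,0,0],0],[1,[0,0,0],0],[1,[0,0,0],0],[1,[0,0,0],0]]'
python3 -c "
from h import *
st();shot('top','t31',(280,160,360,240),8);shot('scene','s31',(230,160,350,260),6)"
```

```text
time_s: 39.48
position: [0.4377, -0.0776, 0.1807]
tool_rot: [[0.001, -0.999, 0.032], [-0.001, 0.032, 0.999], [-1.0, -0.001, -0.001]]
ft_force: [-0.4, -0.6, -0.5]
grip_width: 0.0255
t 39.48 grasp [ 0.4379 -0.0776  0.0257] yaw 88.14 w 0.0255 F [-0.4 -0.6 -0.5]
```

View pics/t31.png

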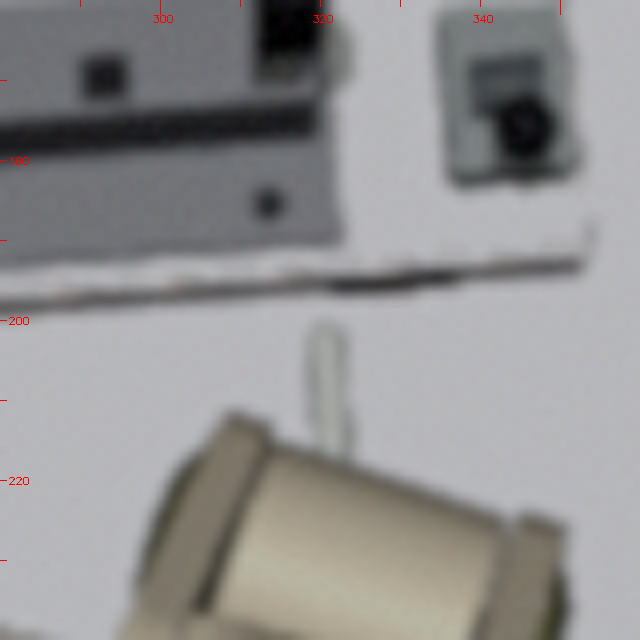

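View pics/s31.png

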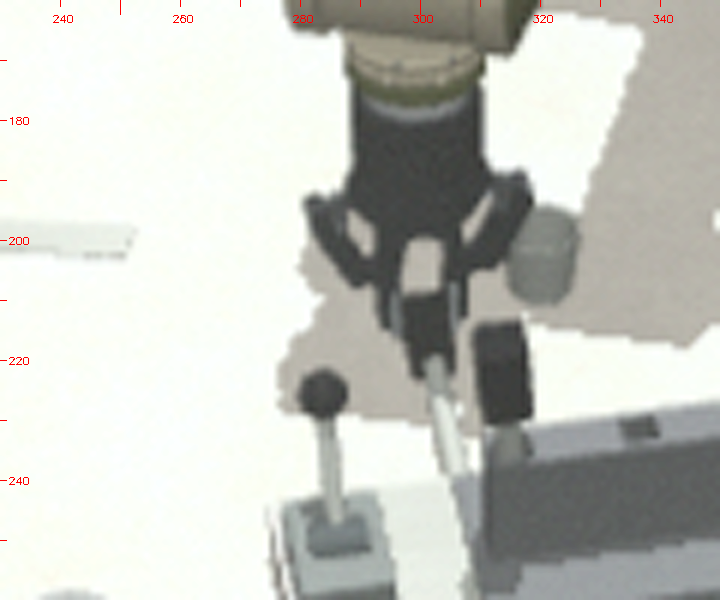

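```bash
python3 -m inch '[[1,[0,-0.25,0],0],[1,[0,-0.15,0],0],[1,[0,-0.1,0],0],[1,[0,-0.1,0],0],[1,[0,0,0],0],[1,[0,0,0],0],[1,[0,0,0],0],[1,[0,0,0],0]]'
python3 -c "
from h import *
st()"
```

```text
time_s: 40.25
position: [0.4541, -0.0776, 0.1794]
tool_rot: [[-0.007, -0.999, 0.032], [0.002, 0.032, 0.999], [-1.0, 0.007, 0.002]]
ft_force: [-11.1, -1.7, 1.4]
grip_width: 0.0255
t 40.25 grasp [ 0.453  -0.0772  0.0244] yaw 88.14 w 0.0255 F [-11.1  -1.7   1.4]
```

```bash
python3 -m inch '[[1,[-0.2,-0.03,0],0],[1,[-0.22,-0.03,0],0],[1,[-0.21,-0.03,0],0],[1,[-0.21,-0.03,0],0],[1,[-0.21,-0.04,0],0],[1,[-0.2,-0.05,0],0],[1,[0,0,0],0],[1,[0,0,0],0]]'
python3 -c "
from h import *
st();shot('scene','s32',(230,160,350,260),6)"
```

```text
time_s: 40.92
position: [0.4619, -0.0781, 0.2178]
tool_rot: [[0.001, -0.999, 0.032], [-0.0, 0.032, 0.999], [-1.0, -0.001, -0.0]]
ft_force: [-3.3, -0.8, 1.9]
grip_width: 0.0261
t 40.92 grasp [ 0.462  -0.0782  0.0628] yaw 88.16 w 0.0261 F [-3.3 -0.8  1.9]
```

View pics/s32.png

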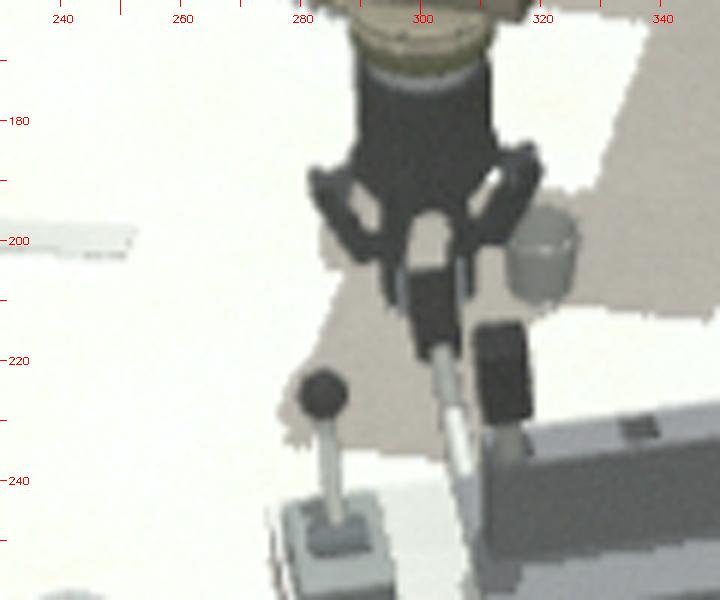

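```bash
python3 -m inch '[[1,[-0.4,-0.15,0],0],[1,[-0.39,-0.17,0],0],[1,[-0.375,-0.2,0],0],[1,[-0.36,-0.23,0],0],[1,[-0.335,-0.26,0],0],[1,[-0.31,-0.29,0],0],[1,[0,0,0],0],[1,[0,0,0],0]]'
python3 -c "
from h import *
st();rodang(sgn=-1);shot('scene','s33',(230,140,350,260),5)"
```

```text
time_s: 41.63
position: [0.5011, -0.0794, 0.2825]
tool_rot: [[0.002, -0.999, 0.032], [-0.0, 0.032, 0.999], [-1.0, -0.002, -0.0]]
ft_force: [-0.6, -0.2, -1.1]
grip_width: 0.0255
t 41.63 grasp [ 0.5013 -0.0795  0.1275] yaw 88.17 w 0.0255 F [-0.6 -0.2 -1.1]
0 [305.5 209.1] [311.4 229.5] [ 0.647 -0.084  0.119]
10 [305.5 210.8] [311.3 235.1] [ 0.645 -0.084  0.094]
20 [305.4 212.2] [311.  239.5] [ 0.639 -0.084  0.069]
30 [305.3 213.3] [310.4 242.5] [ 0.628 -0.084  0.046]
40 [305.1 213.9] [309.6 244.1] [ 0.613 -0.083  0.025]
50 [304.8 214.2] [308.7 244.3] [ 0.595 -0.083  0.007]
60 [304.4 214. ] [307.6 243.2] [ 0.575 -0.082 -0.007]
70 [304.1 213.4] [306.3 240.9] [ 0.551 -0.081 -0.018]
80 [303.7 212.4] [305.1 237.5] [ 0.527 -0.08  -0.025]
90 [303.2 211. ] [303.8 233. ] [ 0.502 -0.08  -0.027]
```

View pics/s33.png

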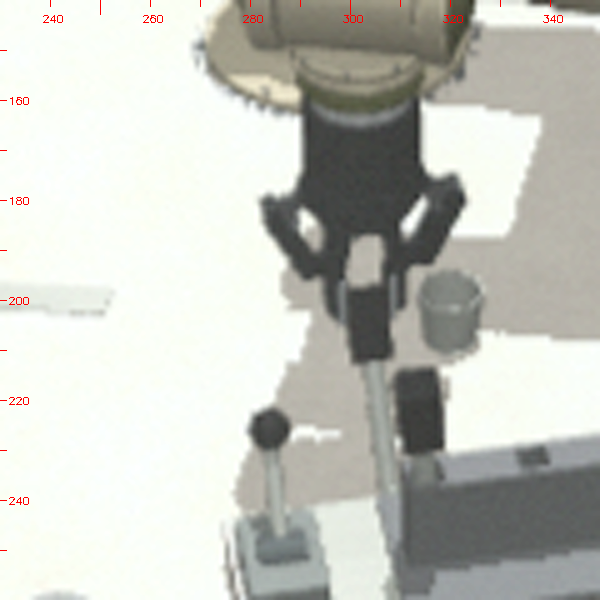

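```bash
python3 -m inch '[[1,[-0.25,-0.36,0],0],[1,[-0.25,-0.36,0],0],[1,[-0.2,-0.36,0],0],[1,[-0.17,-0.38,0],0],[1,[-0.14,-0.39,0],0],[1,[-0.1,-0.4,0],0],[1,[0,-0.3,0],0],[1,[0,0,0],0]]'
python3 -m inch '[[1,[-0.8,0.1,0],0],[1,[-0.9,0.4,0],0],[1,[-0.9,0.4,0],0],[1,[-0.9,0.4,0],0],[1,[-0.9,0,0],0],[1,[0,0,0],0.9],[1,[0,0,0],0.9],[1,[0,0,0],0.9]]'
python3 -m inch '[[1,[0,0,0],0.9],[1,[0,0,0],0.9],[1,[0,0,0],0.9],[1,[0,0,0],0.9],[1,[0,0,0],0.9],[1,[0,0,0],0.9],[1,[0,0,0],0.9],[1,[0,0,0],0.9]]'
python3 -m inch '[[1,[0,0,0],0.9],[1,[0,0,0],0.9],[1,[0,0,0],0.9],[1,[0,0,0],0.9],[1,[0,0,0],0.9],[1,[0,0,0],0.9],[1,[0,0,0],0.9],[1,[0,0,0],0.9]]'
python3 -c "
from h import *
st();shot('scene','s34',(250,110,350,250),5)"
```

```text
time_s: 42.35
position: [0.578, -0.0821, 0.315]
tool_rot: [[-0.0, -0.999, 0.032], [0.0, 0.032, 0.999], [-1.0, 0.0, 0.0]]
ft_force: [-0.9, 0.7, -1.3]
grip_width: 0.0256
time_s: 43.02
position: [0.5378, -0.0807, 0.4476]
tool_rot: [[0.0, -0.963, 0.269], [0.0, 0.269, 0.963], [-1.0, -0.0, 0.0]]
ft_force: [0.2, 0.1, -1.4]
grip_width: 0.0258
time_s: 43.68
position: [0.5379, -0.0808, 0.4471]
tool_rot: [[-0.001, -0.621, 0.784], [0.0, 0.784, 0.621], [-1.0, 0.001, -0.0]]
ft_force: [-0.6, -0.5, -1.1]
grip_width: 0.0253
time_s: 44.35
position: [0.5379, -0.0808, 0.4471]
tool_rot: [[-0.001, -0.042, 0.999], [0.0, 0.999, 0.042], [-1.0, 0.0, -0.001]]
ft_force: [-0.9, 0.4, -1.1]
grip_width: 0.0257
t 44.35 grasp [ 0.5379 -0.0807  0.2921] yaw 2.42 w 0.0257 F [-0.9  0.4 -1.1]
```

View pics/s34.png

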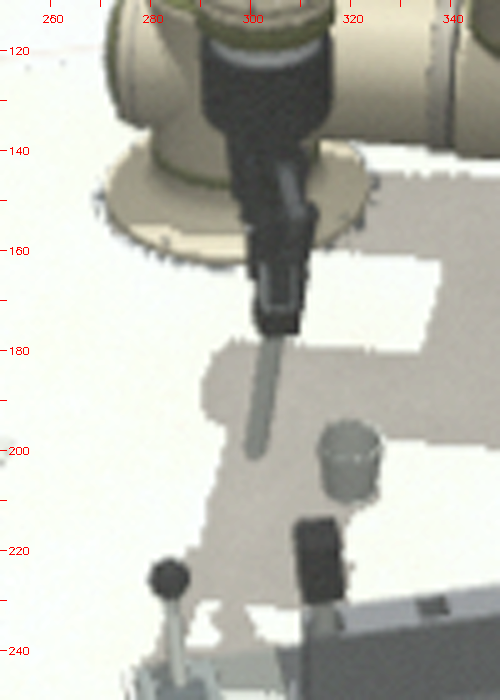

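```bash
cat >> h.py <<'E'
def onx(n,u,v,x):
    c,d=ray(n,u,v); return c+d*(x-c[0])/d[0]
E
python3 -c "
from h import *
s=env.observe();g=np.array(s['position'])-[0,0,.155]
t=onx('scene',299.9,200.6,g[0]);e=onx('scene',304.2,176,g[0]);print(t-g,e-g,np.degrees(np.arctan2((t-e)[1],(e-t)[2])))
go(.667,-.0105-(t-g)[1],.30,-1.85)"
```

```text
[ 1.11022302e-16 -1.59263274e-02 -1.42565115e-01] [ 1.11022302e-16 -2.15092188e-04 -4.83921690e-02] -9.471642014831927
cur yaw 2.16 t 44.40 turn units 0.802 q6 end ~2 | shift units x(down) -0.262 y 3.011 z 4.207
```

```bash
python3 -m inch '[[1,[-0.26,0,0],0.8],[1,[0,0.5,0.5],0],[1,[0,0.7,0.8],0],[1,[0,0.7,0.8],0],[1,[0,0.7,0.8],0],[1,[0,0.4,0.8],0],[1,[0,0,0.5],0],[1,[0,0,0],0]]'
python3 -m inch '[[1,[0.2,0,0],0],[1,[0.3,0,0],0],[1,[0.2,0,0],0],[1,[0,0,0],0],[1,[0,0,0],0],[1,[0,0,0],0],[1,[0,0,0],0],[1,[0,0,0],0]]'
python3 -c "
from h import *
st();go(.667,.0054,.238,-1.85);shot('scene','s35',(270,150,370,250),6)"
```

```text
time_s: 45.07
position: [0.6683, 0.0068, 0.4534]
tool_rot: [[-0.002, 0.021, 1.0], [0.0, 1.0, -0.021], [-1.0, 0.0, -0.002]]
ft_force: [0.4, 0.1, -1.5]
grip_width: 0.0256
time_s: 45.73
position: [0.6663, 0.0063, 0.4352]
tool_rot: [[0.001, 0.024, 1.0], [-0.0, 1.0, -0.024], [-1.0, -0.0, 0.001]]
ft_force: [0.5, -0.3, -0.2]
grip_width: 0.0254
t 45.73 grasp [0.6665 0.0063 0.2802] yaw -1.35 w 0.0254 F [ 0.5 -0.3 -0.2]
cur yaw -1.35 t 45.73 turn units 0.099 q6 end ~2 | shift units x(down) 1.407 y -0.028 z 0.023
```

View pics/s35.png

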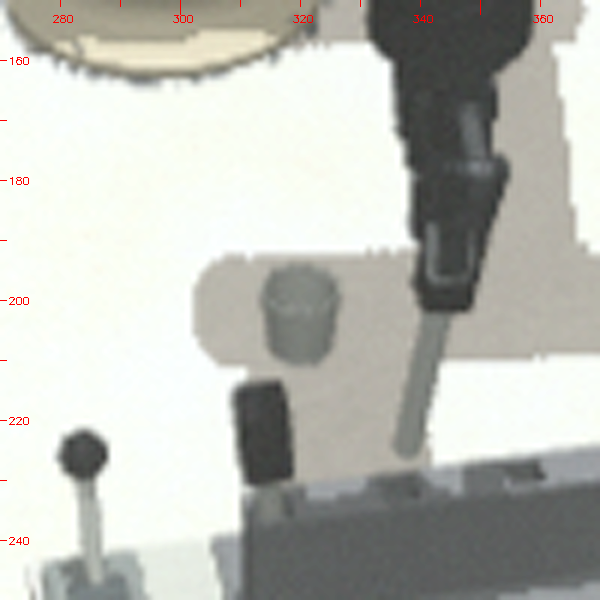

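```bash
python3 -m inch '[[1,[0.3,-0.03,0],0.1],[1,[0.3,0,0],0],[1,[0.3,0,0],0],[1,[0.3,0,0],0],[1,[0.2,0,0],0],[1,[0,0,0],0],[1,[0,0,0],0],[1,[0,0,0],0]]'
python3 -c "
from h import *
st();shot('scene','s36',(290,170,370,250),7)"
```

```text
time_s: 46.45
position: [0.6665, 0.0053, 0.3929]
tool_rot: [[0.0, 0.032, 0.999], [-0.0, 0.999, -0.032], [-1.0, -0.0, 0.0]]
ft_force: [-0.6, -1.7, -1.5]
grip_width: 0.0255
t 46.45 grasp [0.6665 0.0053 0.2379] yaw -1.86 w 0.0255 F [-0.6 -1.7 -1.5]
```

View pics/s36.png

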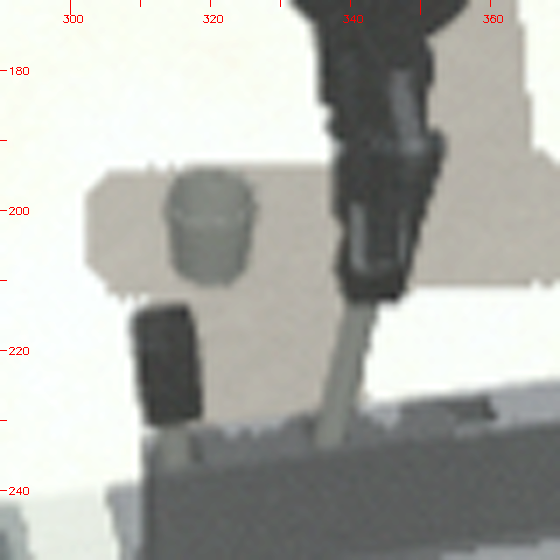

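The tip is in well2, with little vertical force. I'll straighten it, lower it and release.

```bash
python3 -m inch '[[1,[0.1,-0.15,0],0],[1,[0.1,-0.15,0],0],[1,[0.2,-0.12,0],0],[1,[0.3,-0.1,0],0],[1,[0.3,0,0],0],[1,[0.25,0,0],0],[1,[0.15,0,0],0],[1,[0,0,0],0]]'
python3 -c "
from h import *
st()"
python3 -m inch '[[1,[0.1,0,0],0],[1,[0,0,0],0],[1,[0,0,0],0],[0.3,[0,0,0],0],[0,[0,0,0],0],[-0.3,[0,0,0],0],[-0.3,[0,0,0],0],[-0.3,[0,0,0],0]]'; python3 -m inch '[[-0.3,[-0.5,0,0],0],[-0.3,[-1,0,0],0],[-0.3,[-1,0,0],0],[-0.3,[-1,0,0],0],[-0.5,[-0.5,0,0],0],[-1,[0,0,0],0],[-1,[0,0,0],0],[-1,[0,0,0],0]]';python3 -c "
from h import *
st();shot('scene','s37',(170,170,370,270),4);shot('top','t37',(280,140,460,270),4)"
```

```text
time_s: 47.17
position: [0.6659, -0.0102, 0.3489]
tool_rot: [[-0.003, 0.032, 0.999], [0.0, 0.999, -0.032], [-1.0, 0.0, -0.003]]
ft_force: [-0.3, 0.4, -1.5]
grip_width: 0.0254
t 47.17 grasp [ 0.6655 -0.0102  0.1939] yaw -1.85 w 0.0254 F [-0.3  0.4 -1.5]
time_s: 47.83
position: [0.6659, -0.0102, 0.3479]
tool_rot: [[0.0, 0.032, 0.999], [-0.0, 0.999, -0.032], [-1.0, -0.0, 0.0]]
ft_force: [0.0, 1.6, 0.4]
grip_width: 0.0553
time_s: 48.5
position: [0.666, -0.0103, 0.4663]
tool_rot: [[-0.002, 0.032, 0.999], [0.0, 0.999, -0.032], [-1.0, 0.0, -0.002]]
ft_force: [0.9, 0.8, -1.2]
grip_width: 0.0852
t 48.50 grasp [ 0.6657 -0.0102  0.3113] yaw -1.86 w 0.0852 F [ 0.9  0.8 -1.2]
```

View pics/s37.png

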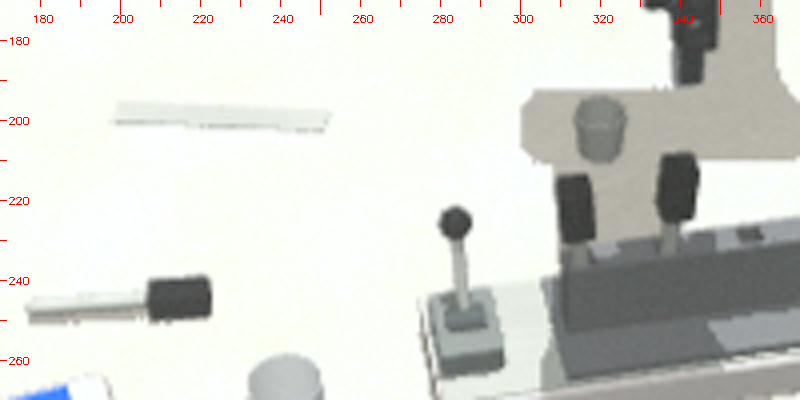

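View pics/t37.png

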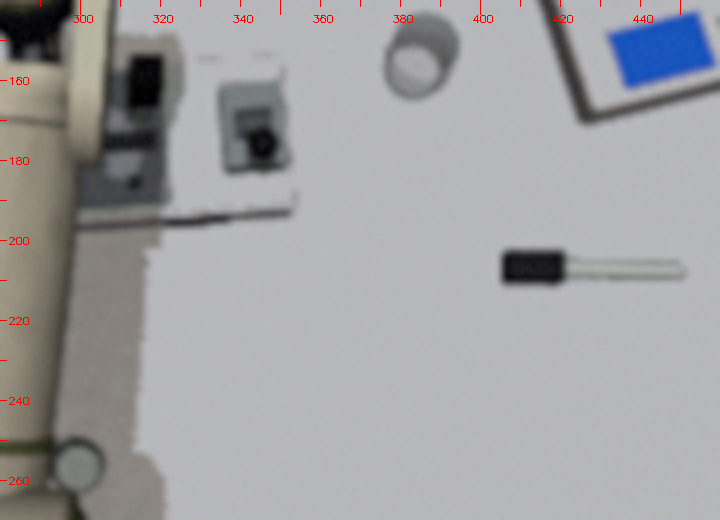

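Rods A and C are standing, with handles at (314,222) and (339,217) in the scene view. Rod B is still in place at top (413,207), so I'll pick it up next.

```bash
python3 -c "
from h import *
go(.5309,-.3619,.12,-6.5)"
```

```text
cur yaw -1.85 t 48.60 turn units 0.929 q6 end ~-28 | shift units x(down) 6.371 y -12.156 z -3.151
```

```bash
python3 -m inch '[[-1,[0,0,0],0.93],[-1,[0,-0.8,-0.3],0],[-1,[0,-0.9,-0.25],0],[-1,[0,-0.9,-0.25],0],[-1,[0,-0.9,-0.25],0],[-1,[0,-0.9,-0.25],0],[-1,[0,-0.9,-0.25],0],[-1,[0,-0.9,-0.25],0]]'
python3 -m inch '[[-1,[0,-0.9,-0.25],0],[-1,[0,-0.9,-0.25],0],[-1,[0.5,-0.9,-0.25],0],[-1,[0.8,-0.9,-0.2],0],[-1,[0.8,-0.9,-0.2],0],[-1,[0.8,-0.9,-0.2],0],[-1,[0.8,-0.4,0],0],[-1,[0.8,0,0],0]]'
python3 -m inch '[[-1,[0.7,0,0],0],[-1,[0.7,0,0],0],[-1,[0,0,0],0],[-1,[0,0,0],0],[-1,[0,0,0],0],[-1,[0,0,0],0],[-1,[0,0,0],0],[-1,[0,0,0],0]]'
python3 -c "
from h import *
go(.5309,-.3619,.022,-6.5);shot('scene','s38',(150,160,330,270),4)"
```

```text
time_s: 49.27
position: [0.5906, -0.1901, 0.4667]
tool_rot: [[-0.002, 0.113, 0.994], [0.001, 0.994, -0.113], [-1.0, 0.001, -0.002]]
ft_force: [1.5, -0.2, -0.6]
grip_width: 0.0856
time_s: 49.93
position: [0.5301, -0.3598, 0.3303]
tool_rot: [[-0.001, 0.116, 0.993], [0.001, 0.993, -0.116], [-1.0, 0.0, -0.001]]
ft_force: [0.3, 0.0, -0.0]
grip_width: 0.0855
time_s: 50.6
position: [0.5313, -0.3571, 0.2917]
tool_rot: [[0.001, 0.113, 0.994], [-0.001, 0.994, -0.113], [-1.0, -0.001, 0.001]]
ft_force: [-0.1, 0.3, 0.3]
grip_width: 0.0855
cur yaw -6.50 t 50.60 turn units 0.001 q6 end ~-28 | shift units x(down) 3.824 y -0.160 z 0.004
```

View pics/s38.png

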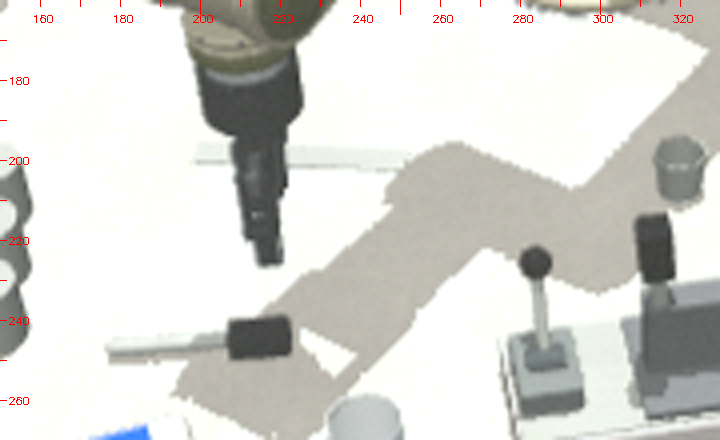

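```bash
python3 -m inch '[[-1,[0.6,-0.16,0],0],[-1,[0.9,0,0],0],[-1,[0.9,0,0],0],[-1,[0.8,0,0],0],[-1,[0.4,0,0],0],[-1,[0.2,0,0],0],[-1,[0,0,0],0],[0,[0,0,0],0]]' 20
python3 -c "
from h import *
st()"
python3 -m inch '[[1,[0,0,0],0],[1,[0,0,0],0],[1,[0,0,0],0],[1,[0,0,0],0],[1,[0,0,0],0],[1,[0,0,0],0],[1,[-0.4,0,0],0],[1,[-0.7,0,0],0]]'
python3 -m inch '[[1,[-0.8,0,0],0],[1,[-0.3,0,0],0],[1,[0,0,0],0],[1,[0,0,0],0],[1,[0,0,0],0],[1,[0,0,0],0],[1,[0,0,0],0],[1,[0,0,0],0]]'
python3 -c "
from h import *
st();go(.425,-.25,.09,88.15);shot('scene','s39',(150,150,330,270),4)"
```

```text
time_s: 51.32
position: [0.531, -0.3622, 0.1779]
tool_rot: [[0.001, 0.113, 0.994], [-0.001, 0.994, -0.113], [-1.0, -0.001, 0.001]]
ft_force: [-0.4, -0.4, -0.7]
grip_width: 0.0758
t 51.32 grasp [ 0.5312 -0.3624  0.0229] yaw -6.50 w 0.0758 F [-0.4 -0.4 -0.7]
time_s: 51.98
position: [0.5303, -0.3617, 0.2085]
tool_rot: [[-0.003, 0.113, 0.994], [0.003, 0.994, -0.113], [-1.0, 0.003, -0.004]]
ft_force: [-0.1, 0.2, -1.0]
grip_width: 0.0255
time_s: 52.65
position: [0.5307, -0.362, 0.2419]
tool_rot: [[-0.001, 0.113, 0.994], [0.001, 0.994, -0.113], [-1.0, 0.001, -0.001]]
ft_force: [-0.2, 0.1, -0.6]
grip_width: 0.0253
t 52.65 grasp [ 0.5305 -0.3618  0.0869] yaw -6.51 w 0.0253 F [-0.2  0.1 -0.6]
cur yaw -6.51 t 52.65 turn units 17.068 q6 end ~61 | shift units x(down) -0.103 y -3.641 z -3.616
```

View pics/s39.png

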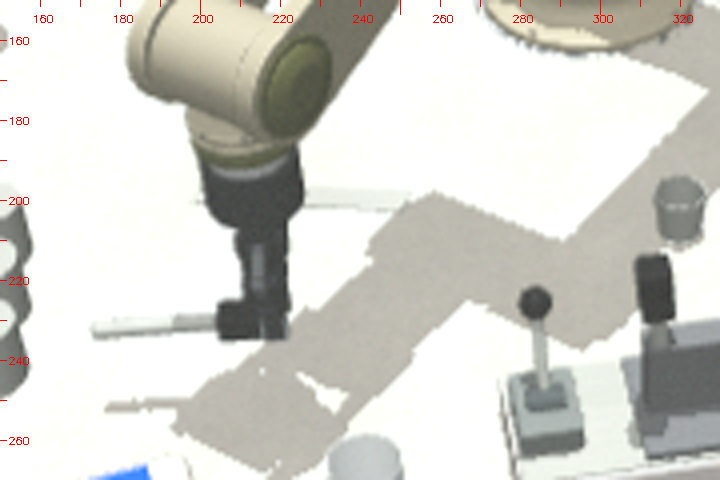

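```bash
python3 -m inch '[[1,[0,0.5,-0.7],0],[1,[0,0.6,-0.9],0],[1,[0,0.6,-0.9],0],[1,[0,0.6,-0.9],0],[1,[0,0.3,-0.6],0],[1,[0,0,0],-0.9],[1,[0,0,0],-0.9],[1,[0,0,0],-0.9]]'
python3 -m inch '[[1,[0,0,0],-0.9],[1,[0,0,0],-0.9],[1,[0,0,0],-0.9],[1,[0,0,0],-0.9],[1,[0,0,0],-0.9],[1,[0,0,0],-0.9],[1,[0,0,0],-0.9],[1,[0,0,0],-0.9]]'
python3 -m inch '[[1,[0,0,0],-0.9],[1,[0,0,0],-0.9],[1,[0,0,0],-0.9],[1,[0,0,0],-0.9],[1,[0,0,0],-0.9],[1,[0,0,0],-0.9],[1,[0,0,0],-0.9],[1,[0,0,0],-0.9]]'
python3 -c "
from h import *
st();go(.435,-.0776,.09,88.15)"
```

```text
time_s: 53.37
position: [0.4201, -0.2707, 0.2429]
tool_rot: [[0.0, -0.126, 0.992], [-0.0, 0.992, 0.126], [-1.0, -0.0, 0.0]]
ft_force: [0.6, 0.1, -0.6]
grip_width: 0.0254
time_s: 54.03
position: [0.4203, -0.2709, 0.2427]
tool_rot: [[-0.0, -0.685, 0.729], [-0.0, 0.729, 0.685], [-1.0, -0.0, -0.0]]
ft_force: [0.0, -1.0, -0.4]
grip_width: 0.0255
time_s: 54.7
position: [0.4203, -0.2709, 0.2427]
tool_rot: [[-0.0, -0.982, 0.187], [-0.0, 0.187, 0.982], [-1.0, 0.0, -0.0]]
ft_force: [0.5, -0.1, -1.2]
grip_width: 0.0254
t 54.70 grasp [ 0.4203 -0.2709  0.0877] yaw 79.22 w 0.0254 F [ 0.5 -0.1 -1.2]
cur yaw 79.22 t 54.70 turn units -1.787 q6 end ~-98 | shift units x(down) -0.077 y -0.281 z 6.456
```

```bash
python3 -m inch '[[1,[0,0,0],-0.9],[1,[0,0,0],-0.885],[1,[0,0,0.7],0],[1,[0,0,0.9],0],[1,[0,0,0.9],0],[1,[0,0,0.9],0],[1,[0,0,0.9],0],[1,[0,0,0.9],0]]'
python3 -m inch '[[1,[0,-0.1,0.9],0],[1,[0.5,-0.2,0.35],0],[1,[0.6,0,0],0],[1,[0.6,0,0],0],[1,[0.3,0,0],0],[1,[0,0,0],0],[1,[0,0,0],0],[1,[0,0,0],0]]'
python3 -c "
from h import *
st();go(.438,-.0776,.0245,88.15);shot('top','t40',(280,160,360,240),6)"
```

```text
time_s: 55.37
position: [0.4259, -0.1138, 0.2428]
tool_rot: [[0.0, -0.999, 0.037], [-0.0, 0.037, 0.999], [-1.0, -0.0, -0.0]]
ft_force: [0.1, 0.0, -0.4]
grip_width: 0.0253
time_s: 56.03
position: [0.4365, -0.078, 0.1833]
tool_rot: [[0.001, -0.999, 0.036], [-0.0, 0.036, 0.999], [-1.0, -0.001, -0.0]]
ft_force: [-0.6, -0.4, -0.4]
grip_width: 0.0257
t 56.03 grasp [ 0.4367 -0.078   0.0283] yaw 87.92 w 0.0257 F [-0.6 -0.4 -0.4]
cur yaw 87.92 t 56.03 turn units -0.047 q6 end ~-98 | shift units x(down) 0.127 y -0.048 z 0.014
```

View pics/t40.png

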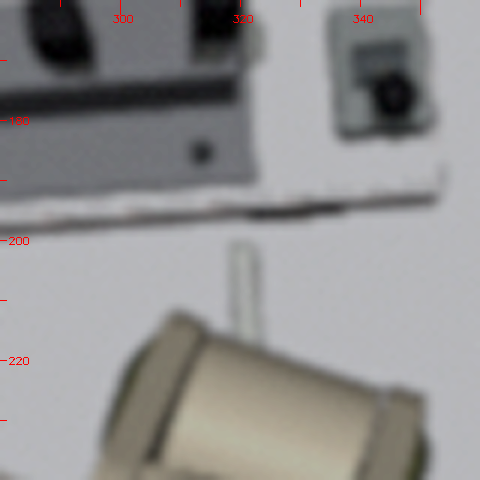

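```bash
python3 -m inch '[[1,[0.13,-0.3,0],0],[1,[0,-0.15,0],0],[1,[0,-0.1,0],0],[1,[0,-0.1,0],0],[1,[0,0,0],0],[1,[0,0,0],0],[1,[0,0,0],0],[1,[0,0,0],0]]'
python3 -c "
from h import *
st()"
```

```text
time_s: 56.75
position: [0.4537, -0.0777, 0.178]
tool_rot: [[-0.01, -0.999, 0.036], [0.003, 0.036, 0.999], [-1.0, 0.01, 0.003]]
ft_force: [-14.3, -0.2, 0.1]
grip_width: 0.0257
t 56.75 grasp [ 0.4522 -0.0772  0.023 ] yaw 87.95 w 0.0257 F [-14.3  -0.2   0.1]
```

```bash
python3 -m inch '[[1,[-0.2,-0.02,0],0],[1,[-0.22,-0.02,0],0],[1,[-0.21,-0.03,0],0],[1,[-0.21,-0.03,0],0],[1,[-0.21,-0.04,0],0],[1,[-0.2,-0.05,0],0],[1,[0,0,0],0],[1,[0,0,0],0]]'
python3 -m inch '[[1,[-0.4,-0.15,0],0],[1,[-0.39,-0.17,0],0],[1,[-0.375,-0.2,0],0],[1,[-0.36,-0.23,0],0],[1,[-0.335,-0.26,0],0],[1,[-0.31,-0.29,0],0],[1,[0,0,0],0],[1,[0,0,0],0]]'
python3 -c "
from h import *
st();shot('scene','s41',(230,140,350,260),5)"
```

```text
time_s: 57.42
position: [0.4613, -0.0787, 0.2166]
tool_rot: [[-0.001, -0.999, 0.036], [0.0, 0.036, 0.999], [-1.0, 0.001, 0.0]]
ft_force: [-6.1, -1.5, 0.3]
grip_width: 0.0252
time_s: 58.08
position: [0.5008, -0.0801, 0.2816]
tool_rot: [[0.002, -0.999, 0.036], [-0.001, 0.036, 0.999], [-1.0, -0.002, -0.0]]
ft_force: [-0.5, 0.3, -1.0]
grip_width: 0.0255
t 58.08 grasp [ 0.5011 -0.0801  0.1266] yaw 87.94 w 0.0255 F [-0.5  0.3 -1. ]
```

View pics/s41.png

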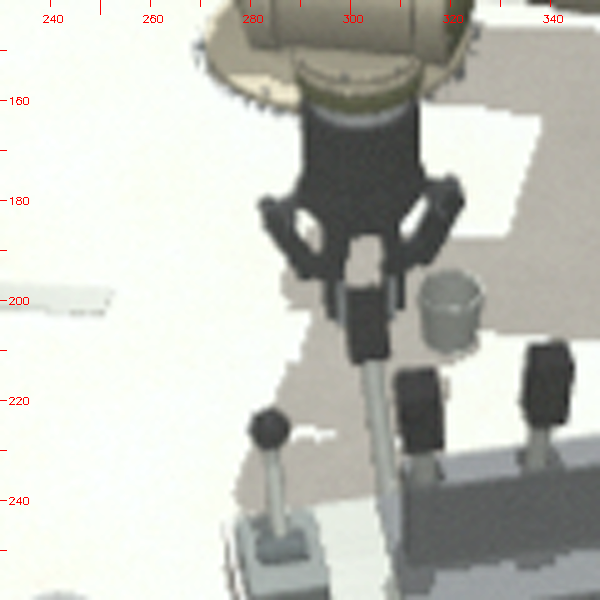

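```bash
python3 -m inch '[[1,[-0.25,-0.36,0],0],[1,[-0.25,-0.36,0],0],[1,[-0.2,-0.36,0],0],[1,[-0.17,-0.38,0],0],[1,[-0.14,-0.39,0],0],[1,[-0.1,-0.4,0],0],[1,[0,-0.3,0],0],[1,[0,0,0],0]]'
python3 -m inch '[[1,[-0.8,0.1,0],0],[1,[-0.9,0.4,0],0],[1,[-0.9,0.4,0],0],[1,[-0.9,0.4,0],0],[1,[-0.9,0,0],0],[1,[0,0,0],0.9],[1,[0,0,0],0.9],[1,[0,0,0],0.9]]'
python3 -m inch '[[1,[0,0,0],0.95],[1,[0,0,0],0.95],[1,[0,0,0],0.95],[1,[0,0,0],0.95],[1,[0,0,0],0.95],[1,[0,0,0],0.95],[1,[0,0,0],0.95],[1,[0,0,0],0.95]]'
python3 -m inch '[[1,[0,0,0],0.95],[1,[0,0,0],0.95],[1,[0,0,0],0.95],[1,[0,0,0],0.95],[1,[0,0,0],0.95],[1,[0,0,0],0.95],[1,[0,0,0],0.95],[1,[0,0,0],0.95]]'
python3 -c "
from h import *
st();shot('scene','s42',(250,110,350,250),5)"
```

```text
time_s: 58.8
position: [0.5776, -0.083, 0.3139]
tool_rot: [[-0.001, -0.999, 0.036], [0.0, 0.036, 0.999], [-1.0, 0.001, 0.0]]
ft_force: [-1.0, -0.1, -0.7]
grip_width: 0.025
time_s: 59.47
position: [0.5374, -0.0815, 0.4466]
tool_rot: [[0.001, -0.962, 0.272], [-0.0, 0.272, 0.962], [-1.0, -0.001, 0.0]]
ft_force: [0.5, 0.0, -1.5]
grip_width: 0.0254
time_s: 60.13
position: [0.5376, -0.0816, 0.4461]
tool_rot: [[-0.0, -0.59, 0.807], [0.0, 0.807, 0.59], [-1.0, 0.0, 0.0]]
ft_force: [0.2, -0.1, -0.4]
grip_width: 0.0255
time_s: 60.8
position: [0.5376, -0.0816, 0.446]
tool_rot: [[-0.0, 0.032, 0.999], [0.0, 0.999, -0.032], [-1.0, 0.0, -0.0]]
ft_force: [-0.2, -0.2, -0.3]
grip_width: 0.0254
t 60.80 grasp [ 0.5376 -0.0815  0.291 ] yaw -1.82 w 0.0254 F [-0.2 -0.2 -0.3]
```

View pics/s42.png

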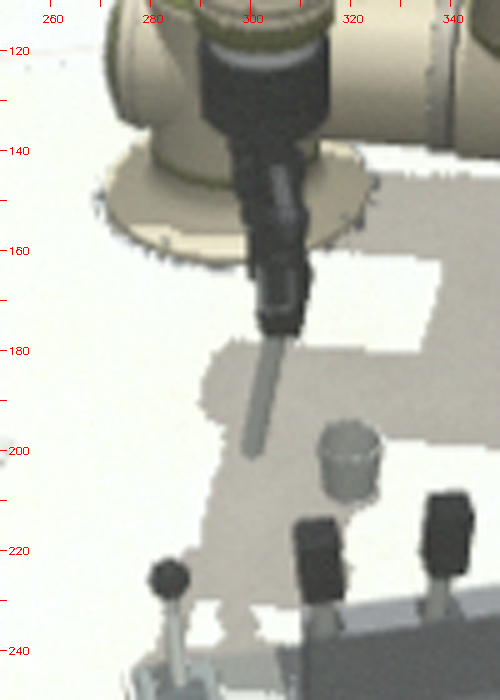

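```bash
python3 -c "
from h import *
s=env.observe();g=np.array(s['position'])-[0,0,.155]
t=onx('scene',299.4,200.7,g[0]);e=onx('scene',304.4,176.2,g[0]);print(t-g,e-g,np.degrees(np.arctan2((t-e)[1],(e-t)[2])))
go(.668,.0555-(t-g)[1],.30,-1.85)"
```

```text
[-1.11022302e-16 -1.67093694e-02 -1.41912957e-01] [-1.11022302e-16  1.25236687e-03 -4.84682382e-02] -10.880559073014481
cur yaw -2.09 t 60.85 turn units -0.049 q6 end ~8 | shift units x(down) -0.297 y 5.263 z 4.179
```

```bash
python3 -m inch '[[1,[-0.3,0.6,0],0],[1,[0,0.9,0],0],[1,[0,0.9,0],0],[1,[0,0.9,0.3],0],[1,[0,0.9,0.7],0],[1,[0,0.8,0.9],0],[1,[0,0.25,0.9],0],[1,[0,0,0.9],0]]'
python3 -m inch '[[1,[0,0,0.48],0],[1,[0.3,0,0],0],[1,[0.3,0,0],0],[1,[0,0,0],0],[1,[0,0,0],0],[1,[0,0,0],0],[1,[0,0,0],0],[1,[0,0,0],0]]'
python3 -c "
from h import *
st();go(.668,.0722,.238,-1.85);shot('scene','s43',(290,140,390,240),6)"
```

```text
time_s: 61.52
position: [0.6539, 0.0753, 0.4553]
tool_rot: [[0.0, 0.022, 1.0], [0.001, 1.0, -0.022], [-1.0, 0.001, 0.0]]
ft_force: [0.2, -1.0, -1.0]
grip_width: 0.0255
time_s: 62.18
position: [0.6673, 0.0725, 0.4385]
tool_rot: [[0.001, 0.027, 1.0], [-0.0, 1.0, -0.027], [-1.0, -0.0, 0.001]]
ft_force: [-0.2, 0.3, -0.6]
grip_width: 0.026
t 62.18 grasp [0.6674 0.0725 0.2835] yaw -1.57 w 0.0260 F [-0.2  0.3 -0.6]
cur yaw -1.57 t 62.18 turn units 0.056 q6 end ~8 | shift units x(down) 1.517 y -0.008 z 0.025
```

View pics/s43.png

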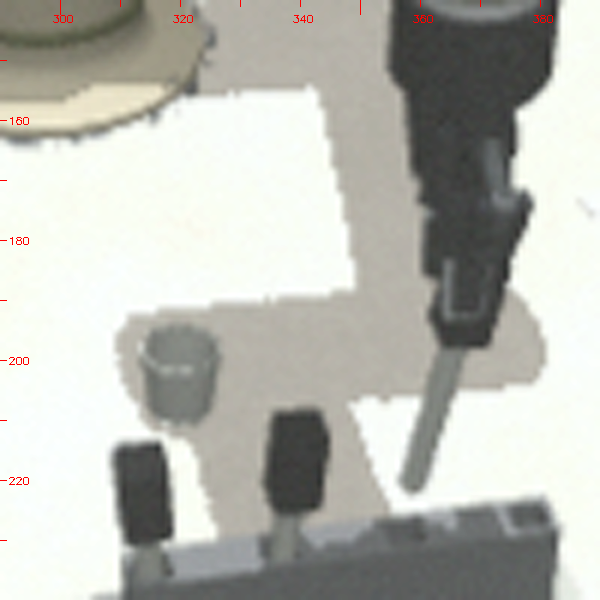

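```bash
python3 -m inch '[[1,[0.3,-0.01,0.02],0.05],[1,[0.3,0,0],0],[1,[0.3,0,0],0],[1,[0.3,0,0],0],[1,[0.3,0,0],0],[1,[0,0,0],0],[1,[0,0,0],0],[1,[0,0,0],0]]'
python3 -c "
from h import *
st();shot('scene','s44',(310,160,390,240),7)"
```

```text
time_s: 62.9
position: [0.6683, 0.0721, 0.3928]
tool_rot: [[-0.0, 0.032, 0.999], [-0.0, 0.999, -0.032], [-1.0, -0.0, -0.0]]
ft_force: [0.1, -1.2, -1.5]
grip_width: 0.0255
t 62.90 grasp [0.6683 0.072  0.2378] yaw -1.84 w 0.0255 F [ 0.1 -1.2 -1.5]
```

View pics/s44.png

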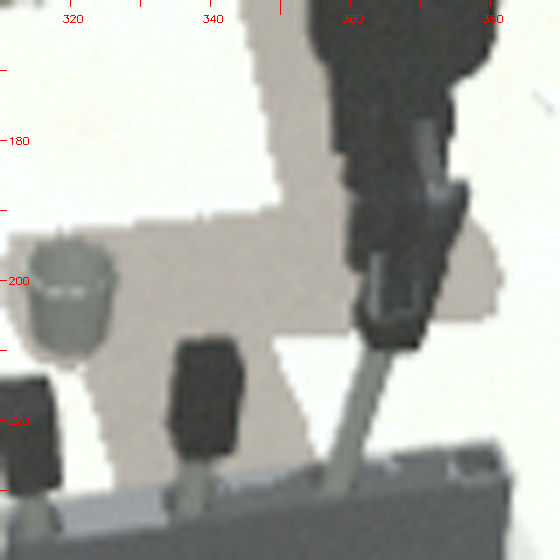

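The tip is in well1. I'll straighten, lower and release as before.

```bash
python3 -m inch '[[1,[0.1,-0.15,0],0],[1,[0.1,-0.15,0],0],[1,[0.2,-0.13,0],0],[1,[0.3,-0.12,0],0],[1,[0.3,0,0],0],[1,[0.25,0,0],0],[1,[0.15,0,0],0],[1,[0,0,0],0]]'
python3 -c "
from h import *
st()"
python3 -m inch '[[1,[0.08,0,0],0],[1,[0,0,0],0],[1,[0,0,0],0],[0.3,[0,0,0],0],[0,[0,0,0],0],[-0.3,[0,0,0],0],[-0.3,[0,0,0],0],[-0.3,[0,0,0],0]]'; python3 -m inch '[[-0.3,[-0.5,0,0],0],[-0.3,[-1,0,0],0],[-0.3,[-1,0,0],0],[-0.3,[-1,0,0],0],[-0.5,[-1,0,0],0],[-1,[-0.5,0,0],0],[-1,[0,0,0],0],[-1,[0,0,0],0]]'
python3 -c "
from h import *
st();shot('scene','s45',(290,130,490,260),4);shot('top','t45',(130,150,290,240),4)"
```

```text
time_s: 63.62
position: [0.6678, 0.0553, 0.3493]
tool_rot: [[-0.002, 0.032, 0.999], [-0.001, 0.999, -0.032], [-1.0, -0.001, -0.002]]
ft_force: [1.0, -1.5, -4.5]
grip_width: 0.0253
t 63.62 grasp [0.6675 0.0552 0.1943] yaw -1.85 w 0.0253 F [ 1.  -1.5 -4.5]
time_s: 64.28
position: [0.6677, 0.0558, 0.3482]
tool_rot: [[-0.0, 0.032, 0.999], [0.0, 0.999, -0.032], [-1.0, 0.0, -0.0]]
ft_force: [-0.7, 0.1, -0.2]
grip_width: 0.056
time_s: 64.95
position: [0.6676, 0.0557, 0.4985]
tool_rot: [[0.001, 0.032, 0.999], [-0.0, 0.999, -0.032], [-1.0, -0.0, 0.001]]
ft_force: [0.4, -0.1, 0.1]
grip_width: 0.0857
t 64.95 grasp [0.6678 0.0557 0.3435] yaw -1.83 w 0.0857 F [ 0.4 -0.1  0.1]
```

View pics/s45.png

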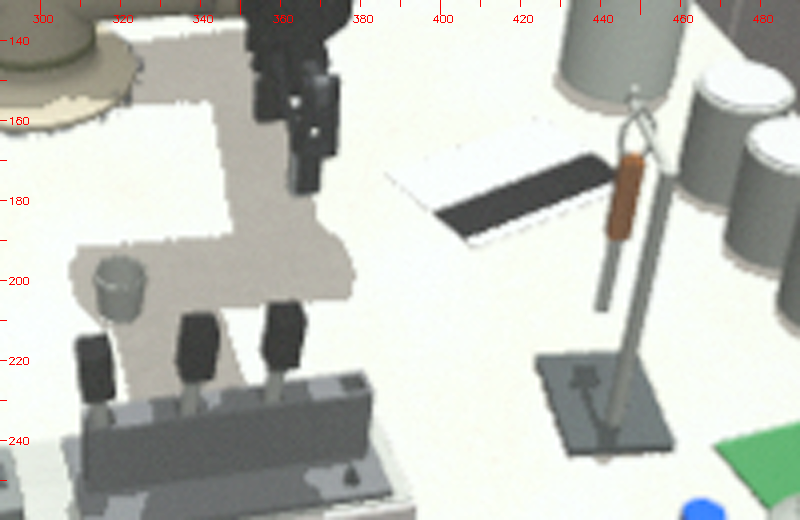

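View pics/t45.png

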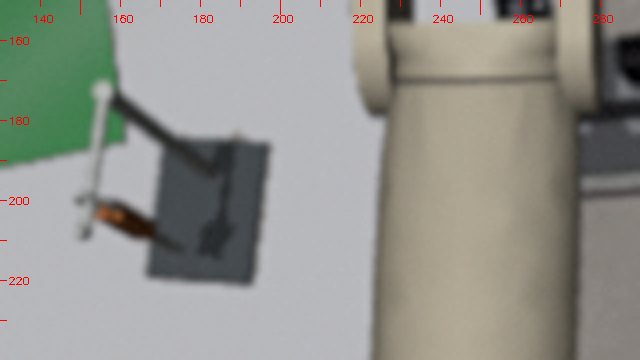

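All three rods are standing. Now I'll measure the knife and hook up close.

```bash
python3 -c "
from h import *
crop(cv2.imread('pics/s45_raw.png'),(425,140,465,215),8,'pics/zs.png')
crop(cv2.imread('pics/t45_raw.png'),(135,160,205,225),10,'pics/zt.png')"
```

```text
(no output)
```

View pics/zs.png

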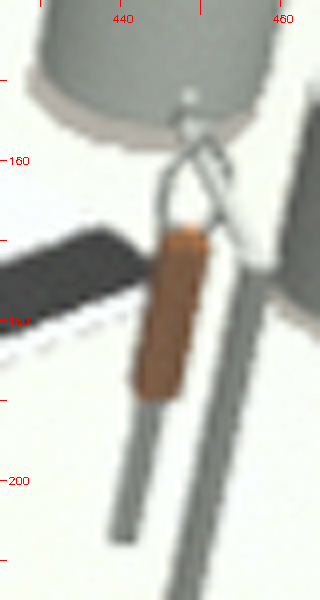

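View pics/zt.png

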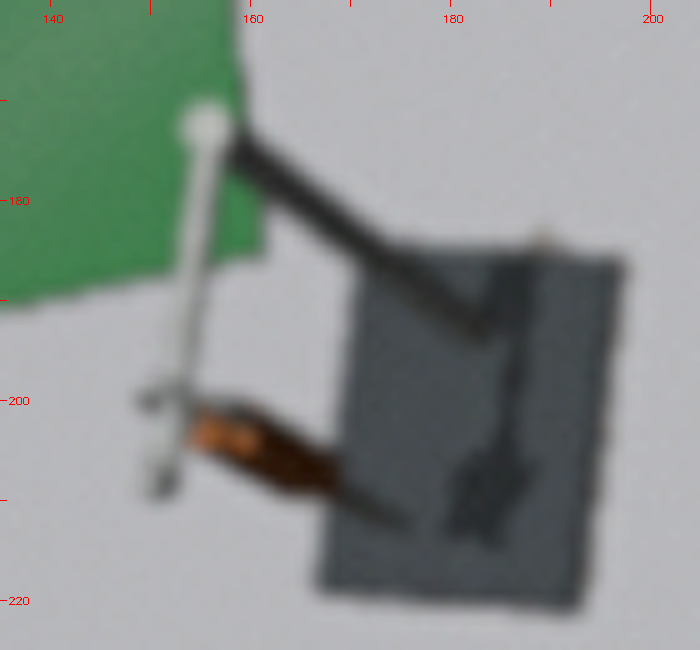

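Run:
```python
from h import *
o=.45
for n,s,t in(("tip",(440.2,207.3),(175.3,212)),("hbot",(444.2,189.5),(166.5,208)),("htop",(448,169.2),(156.7,203.3)),("lip",(448.6,152),(151,207.5)),("posttop",(457,173.5),(155.5,173))):
    print(n,tri([("top",t[0]-o,t[1]-o),("scene",s[0]-o,s[1]-o)]))
print(onz("top",150.55,207.5,.275),onz("top",155,172.5,.268), onz("scene",448.15,151.7,.277))
```

```text
tip (array([0.58499078, 0.37253272, 0.07203539]), [[-0.1, -0.0], [-0.1, 0.0]])
hbot (array([0.58366286, 0.37559732, 0.14630952]), [[0.1, 0.0], [0.1, -0.0]])
htop (array([0.58164004, 0.37664595, 0.22623681]), [[0.5, 0.1], [0.4, -0.1]])
lip (array([0.56029435, 0.37744612, 0.27684112]), [[-0.2, -0.0], [-0.2, 0.1]])
posttop (array([0.65800624, 0.36363843, 0.26499309]), [[0.7, 0.2], [0.6, -0.2]])
[0.55929097 0.37756854 0.275     ] [0.65793789 0.36466934 0.268     ] [0.56116168 0.37761594 0.277     ]
```

```bash
python3 -c "
from h import *
go(.585,.3745,.335,82.25)"
```

```text
cur yaw -1.83 t 65.05 turn units -16.816 q6 end ~-50 | shift units x(down) 0.222 y 4.173 z 10.158
```

```bash
python3 -m inch '[[-1,[0,0,0],-1],[-1,[0,0,0],-1],[-1,[0,0,0],-1],[-1,[0,0,0],-1],[-1,[0,0,0],-1],[-1,[0,0,0],-1],[-1,[0,0,0],-1],[-1,[0,0,0],-1]]' 40
python3 -m inch '[[-1,[0,0,0],-1],[-1,[0,0,0],-1],[-1,[0,0,0],-1],[-1,[0,0,0],-1],[-1,[0,0,0],-1],[-1,[0,0,0],-1],[-1,[0,0,0],-1],[-1,[0,0,0],-1]]'
python3 -m inch '[[-1,[0,0,0],-0.82],[-1,[0,0.35,0.85],0],[-1,[0,0.35,0.85],0],[-1,[0,0.35,0.85],0],[-1,[0,0.35,0.85],0],[-1,[0,0.35,0.85],0],[-1,[0,0.35,0.85],0],[-1,[0,0.35,0.85],0]]'
python3 -m inch '[[-1,[0,0.35,0.85],0],[-1,[0,0.35,0.85],0],[-1,[0,0.35,0.85],0],[-1,[0,0.35,0.85],0],[-1,[0,0.3,0.8],0],[-1,[0,0,0],0],[-1,[0,0,0],0],[-1,[0,0,0],0]]'
python3 -c "
from h import *
st();go(.585,.3745,.228,82.25);shot('scene','s46',(400,90,500,220),5)"
```

```text
time_s: 65.72
position: [0.668, 0.0556, 0.4966]
tool_rot: [[-0.003, -0.621, 0.784], [0.0, 0.784, 0.621], [-1.0, 0.002, -0.002]]
ft_force: [-0.4, 0.1, -0.5]
grip_width: 0.085
time_s: 66.38
position: [0.668, 0.0557, 0.4966]
tool_rot: [[-0.003, -0.98, 0.201], [0.0, 0.201, 0.98], [-1.0, 0.003, -0.0]]
ft_force: [0.5, -0.3, 0.4]
grip_width: 0.0856
time_s: 67.05
position: [0.6186, 0.2438, 0.4967]
tool_rot: [[-0.003, -0.991, 0.135], [-0.001, 0.135, 0.991], [-1.0, 0.003, -0.001]]
ft_force: [0.3, 0.4, -0.0]
grip_width: 0.0857
time_s: 67.72
position: [0.5857, 0.3738, 0.4972]
tool_rot: [[-0.002, -0.991, 0.135], [-0.001, 0.135, 0.991], [-1.0, 0.002, -0.001]]
ft_force: [-0.4, 0.4, -0.3]
grip_width: 0.0852
t 67.72 grasp [0.5854 0.3737 0.3422] yaw 82.26 w 0.0852 F [-0.4  0.4 -0.3]
cur yaw 82.26 t 67.72 turn units 0.002 q6 end ~-50 | shift units x(down) 3.807 y 0.026 z 0.019
```

View pics/s46.png

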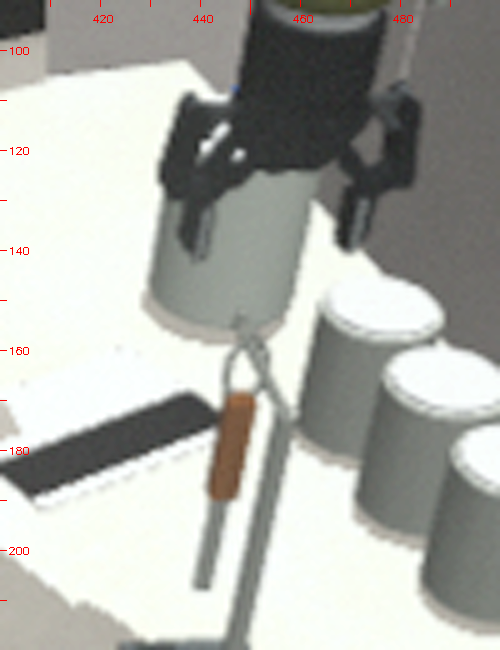

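```bash
python3 -m inch '[[-1,[0.5,0.03,0.02],0],[-1,[0.8,0,0],0],[-1,[0.8,0,0],0],[-1,[0.6,0,0],0],[-1,[0.4,0,0],0],[-1,[0.3,0,0],0],[-1,[0.3,0,0],0],[-1,[0,0,0],0]]'
python3 -c "
from h import *
st();go(.585,.3745,.229,82.25);shot('scene','s47',(420,120,490,220),6)"
```

```text
time_s: 68.43
position: [0.5848, 0.3742, 0.3857]
tool_rot: [[-0.002, -0.991, 0.135], [-0.001, 0.135, 0.991], [-1.0, 0.002, -0.001]]
ft_force: [-0.1, -0.3, -1.0]
grip_width: 0.0857
t 68.43 grasp [0.5844 0.3741 0.2307] yaw 82.22 w 0.0857 F [-0.1 -0.3 -1. ]
cur yaw 82.22 t 68.43 turn units -0.006 q6 end ~-50 | shift units x(down) 0.055 y -0.005 z 0.010
```

View pics/s47.png

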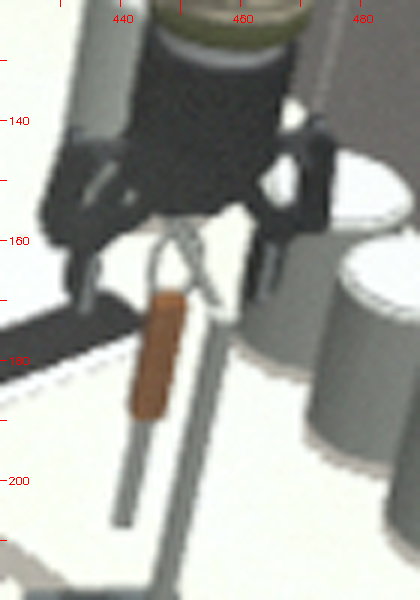

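```bash
python3 -m inch '[[0,[0,0,0],0],[0.3,[0,0,0],0],[0.3,[0,0,0],0],[0.3,[0,0,0],0],[1,[0,0,0],0],[1,[0,0,0],0],[1,[0,0,0],0],[1,[0,0,0],0]]' 40
python3 -c "
from h import *
st();shot('scene','s48',(420,120,490,220),6)"
```

```text
time_s: 69.15
position: [0.5844, 0.3751, 0.3877]
tool_rot: [[0.001, -0.991, 0.134], [0.001, 0.134, 0.991], [-1.0, -0.001, 0.001]]
ft_force: [0.7, 3.9, 2.1]
grip_width: 0.0274
t 69.15 grasp [0.5845 0.3753 0.2327] yaw 82.29 w 0.0274 F [0.7 3.9 2.1]
```

View pics/s48.png

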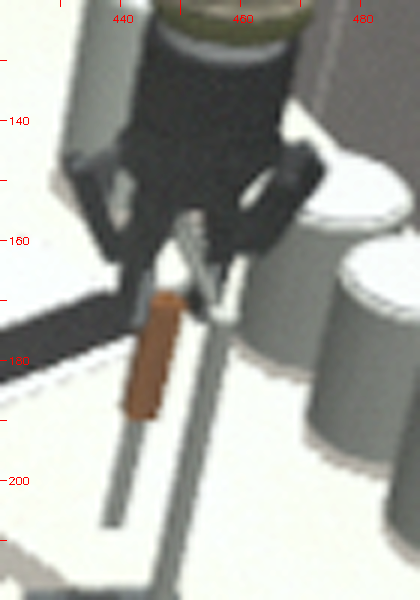

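It's gripping the eye at 27 mm width. I'll raise the knife 20 mm and check it.

```bash
python3 -m inch '[[1,[-0.1,0,0],0],[1,[-0.2,0,0],0],[1,[-0.2,0,0],0],[1,[-0.17,0,0],0],[1,[0,0,0],0],[1,[0,0,0],0],[1,[0,0,0],0],[1,[0,0,0],0]]'
python3 -c "
from h import *
st();shot('scene','s49',(420,110,490,210),6)"
```

```text
time_s: 69.87
position: [0.5845, 0.3748, 0.4071]
tool_rot: [[-0.001, -0.991, 0.135], [-0.0, 0.135, 0.991], [-1.0, 0.001, -0.0]]
ft_force: [-0.2, 0.0, -0.2]
grip_width: 0.0273
t 69.87 grasp [0.5844 0.3748 0.2521] yaw 82.27 w 0.0273 F [-0.2  0.  -0.2]
```

View pics/s49.png

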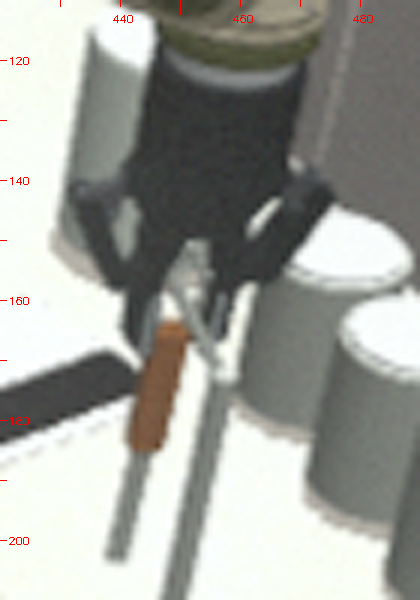

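```bash
python3 -m inch '[[1,[0,0.15,0],0],[1,[0,0.25,0],0],[1,[0,0.3,0],0],[1,[0,0.3,0],0],[1,[0,0.3,0],0],[1,[0,0.3,0],0],[1,[0,0.3,0],0],[1,[0,0.2,0],0]]'
python3 -c "
from h import *
st();shot('scene','s50',(400,110,480,220),6);shot('top','t50',(130,150,210,240),6)"
```

```text
time_s: 70.58
position: [0.5208, 0.3836, 0.4077]
tool_rot: [[0.0, -0.991, 0.134], [0.0, 0.134, 0.991], [-1.0, -0.0, 0.0]]
ft_force: [0.7, -0.1, -0.1]
grip_width: 0.0274
t 70.58 grasp [0.5208 0.3836 0.2527] yaw 82.30 w 0.0274 F [ 0.7 -0.1 -0.1]
```

View pics/s50.png

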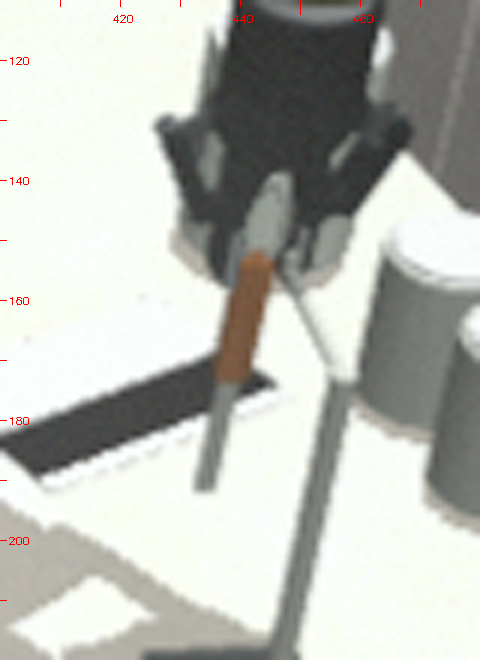

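The knife is off the hook: its handle is at (440,164) in the scene view, clear of the bar. I'll raise it, move away from the stand and turn the jaws.

```bash
python3 -m inch '[[1,[-0.6,0.2,-0.3],0],[1,[-0.8,0,-0.7],0],[1,[-0.6,0,-0.8],0],[1,[0,0,-0.8],0],[1,[0,0,-0.8],0],[1,[0,0,-0.6],0],[1,[0,0,0],0.8],[1,[0,0,0],1]]'
python3 -m inch '[[1,[0,0,0],1],[1,[0,0,0],1],[1,[0,0,0],1],[1,[0,0,0],1],[1,[0,0,0],1],[1,[0,0,0],1],[1,[0,0,0],1],[1,[0,0,0],1]]'
python3 -m inch '[[1,[0,0,0],1],[1,[0,0,0],1],[1,[0,0,0],1],[1,[0,0,0],1],[1,[0,0,0],1],[1,[0,0,0],1],[1,[0,0,0],1],[1,[0,0,0],0]]'
python3 -c "
from h import *
st();go(.6705,.1215,.32,-1.85);shot('scene','s51',(370,90,470,230),5)"
```

```text
time_s: 71.35
position: [0.5002, 0.264, 0.4678]
tool_rot: [[0.001, -0.956, 0.293], [0.0, 0.293, 0.956], [-1.0, -0.001, 0.0]]
ft_force: [-0.5, -0.2, -1.8]
grip_width: 0.0273
time_s: 72.02
position: [0.5003, 0.2651, 0.4674]
tool_rot: [[0.0, -0.545, 0.839], [-0.0, 0.839, 0.545], [-1.0, -0.0, 0.0]]
ft_force: [0.6, 0.6, -1.9]
grip_width: 0.0271
time_s: 72.68
position: [0.5003, 0.2651, 0.4674]
tool_rot: [[0.0, 0.034, 0.999], [-0.0, 0.999, -0.034], [-1.0, -0.0, 0.0]]
ft_force: [-0.6, -0.4, -0.2]
grip_width: 0.027
t 72.68 grasp [0.5003 0.2651 0.3124] yaw -1.92 w 0.0270 F [-0.6 -0.4 -0.2]
cur yaw -1.92 t 72.68 turn units -0.015 q6 end ~12 | shift units x(down) -0.252 y -4.601 z 5.826
```

View pics/s51.png

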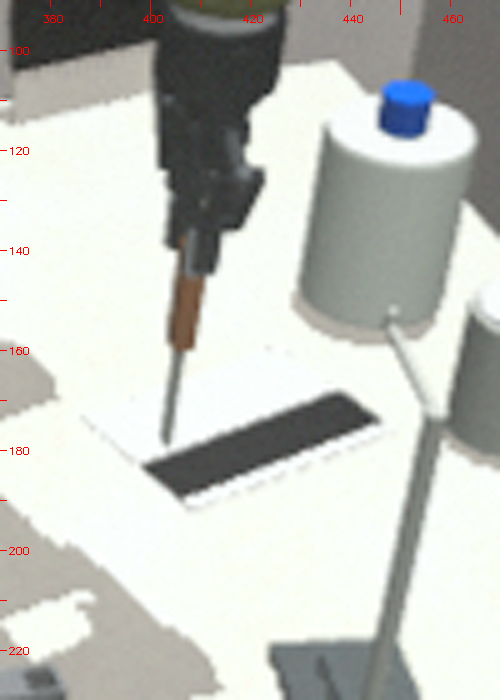

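```bash
python3 -c "
from h import *
s=env.observe();g=np.array(s['position'])-[0,0,.155]
for p in((403,178.3),(406,159.3)): print(onx('scene',*p,g[0])-g)
print(tri([('scene',403,178.3)]+[]) if 0 else '')
shot('top','t51',(160,160,300,260),5)"
```

```text
[ 0.          0.00076586 -0.16331171]
[ 0.          0.00223969 -0.08662052]
```

View pics/t51.png

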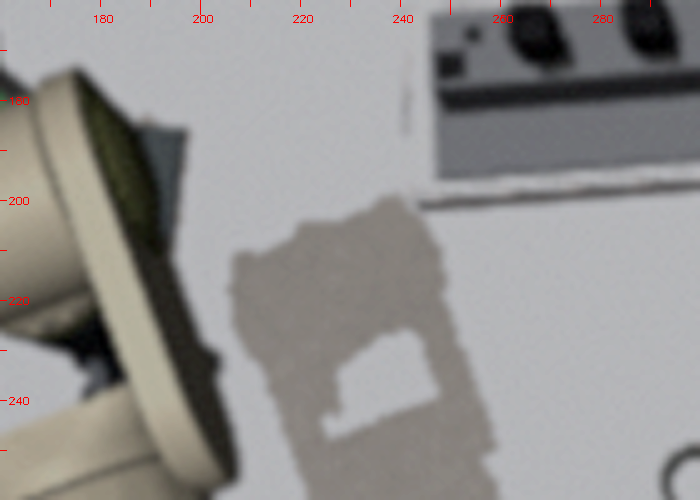

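```bash
python3 -m inch '[[1,[-0.25,-0.4,0.4],0],[1,[0,-0.65,0.75],0],[1,[0,-0.65,0.8],0],[1,[0,-0.65,0.8],0],[1,[0,-0.65,0.8],0],[1,[0,-0.65,0.8],0],[1,[0,-0.65,0.8],0],[1,[0,-0.3,0.6],0]]'
python3 -m inch '[[1,[0,0,0],0],[1,[0,0,0],0],[1,[0,0,0],0],[1,[0,0,0],0],[1,[0,0,0],0],[1,[0,0,0],0],[1,[0,0,0],0],[1,[0,0,0],0]]'
python3 -c "
from h import *
st();go(.6705,.1207,.285,-1.85);shot('scene','s52',(330,110,430,250),5)"
```

```text
time_s: 73.45
position: [0.6699, 0.1194, 0.4744]
tool_rot: [[-0.0, 0.03, 1.0], [-0.001, 1.0, -0.03], [-1.0, -0.001, -0.0]]
ft_force: [0.3, -0.2, -1.3]
grip_width: 0.0276
time_s: 74.12
position: [0.668, 0.1224, 0.4752]
tool_rot: [[0.0, 0.03, 1.0], [-0.0, 1.0, -0.03], [-1.0, -0.0, 0.0]]
ft_force: [0.4, -0.2, -0.6]
grip_width: 0.0269
t 74.12 grasp [0.668  0.1224 0.3202] yaw -1.70 w 0.0269 F [ 0.4 -0.2 -0.6]
cur yaw -1.70 t 74.12 turn units 0.030 q6 end ~12 | shift units x(down) 1.173 y -0.053 z 0.085
```

View pics/s52.png

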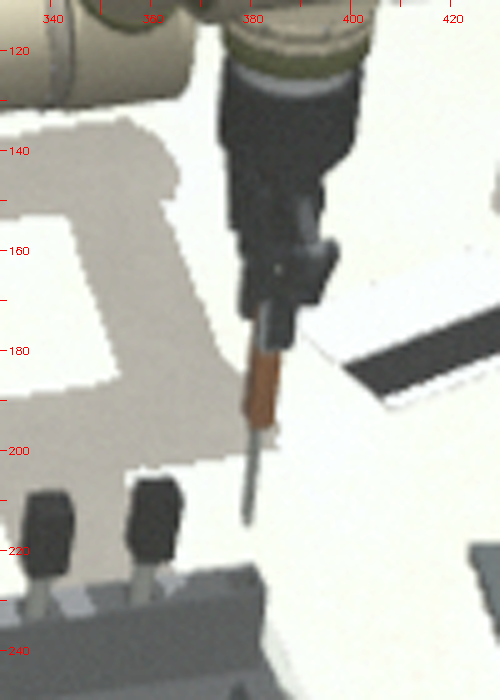

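```bash
python3 -c "
from h import *
s=env.observe();g=np.array(s['position'])-[0,0,.155]
print(proj('scene',[.6705,.1207,.115]),onx('scene',378.8,214,g[0])-g)
im=cv2.imread('pics/s52_raw.png');crop(im,(365,195,395,245),12,'pics/z2.png')
shot('top','t52',(230,150,330,220),6)"
```

```text
[377.53686149 225.23618659] [ 0.         -0.00019555 -0.16167703]
```

View pics/z2.png

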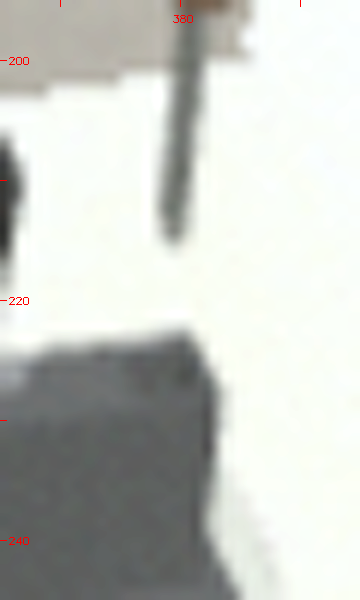

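View pics/t52.png

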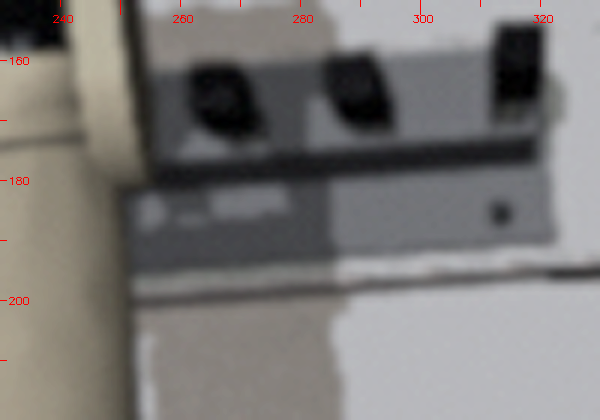

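```bash
python3 -m inch '[[1,[0,-0.05,0.08],0.03],[1,[0.4,0,0],0],[1,[0.5,0,0],0],[1,[0.4,0,0],0],[1,[0.3,0,0],0],[1,[0.2,0,0],0],[1,[0,0,0],0],[1,[0,0,0],0]]'
python3 -c "
from h import *
st();shot('scene','s53',(340,140,420,250),7)"
```

```text
time_s: 74.88
position: [0.6707, 0.1205, 0.421]
tool_rot: [[-0.0, 0.033, 0.999], [-0.0, 0.999, -0.033], [-1.0, -0.0, -0.0]]
ft_force: [0.4, 0.0, -0.4]
grip_width: 0.027
t 74.88 grasp [0.6707 0.1205 0.266 ] yaw -1.88 w 0.0270 F [ 0.4  0.  -0.4]
```

View pics/s53.png

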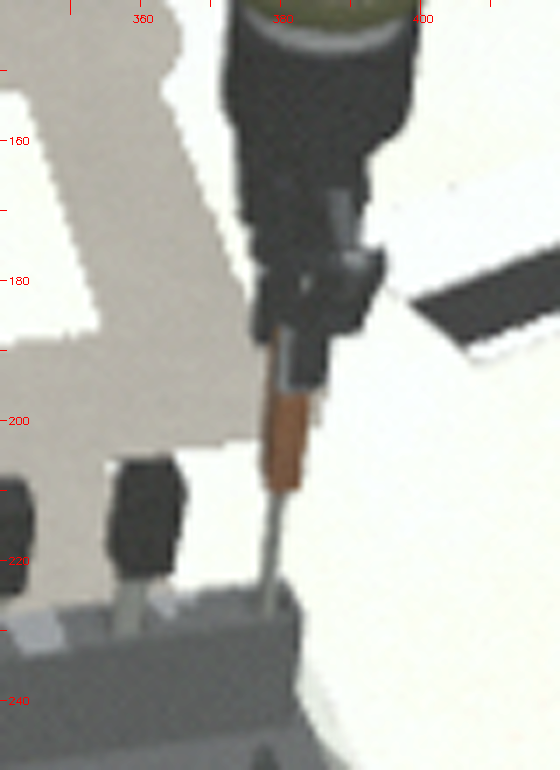

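The blade has entered well0. I'll lower it to just above the floor and release.

```bash
python3 -m inch '[[1,[0.3,0,0],0],[1,[0.4,0,0],0],[1,[0.4,0,0],0],[1,[0.35,0,0],0],[1,[0.2,0,0],0],[1,[0.07,0,0],0],[1,[0,0,0],0],[1,[0,0,0],0]]'
python3 -c "
from h import *
st();shot('scene','s54',(340,160,420,250),7)"
```

```text
time_s: 75.6
position: [0.6706, 0.1205, 0.3697]
tool_rot: [[0.0, 0.033, 0.999], [-0.0, 0.999, -0.033], [-1.0, 0.0, 0.0]]
ft_force: [0.7, 0.4, -0.7]
grip_width: 0.0273
t 75.60 grasp [0.6707 0.1205 0.2147] yaw -1.88 w 0.0273 F [ 0.7  0.4 -0.7]
```

View pics/s54.png

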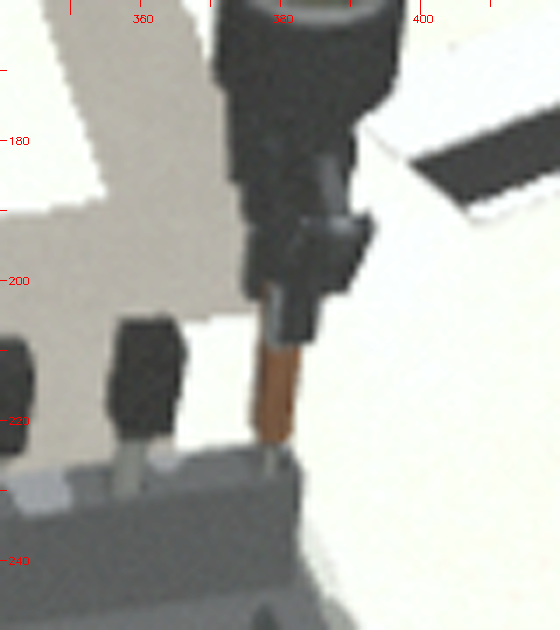

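```bash
python3 -m inch '[[1,[0.07,0,0],0],[1,[0.05,0,0],0],[1,[0,0,0],0],[0.3,[0,0,0],0],[0.1,[0,0,0],0],[-0.3,[0,0,0],0],[-0.3,[0,0,0],0],[-0.3,[0,0,0],0]]'; python3 -m inch '[[-0.3,[-0.3,0,0],0],[-0.3,[-0.7,0,0],0],[-0.3,[-1,0,0],0],[-0.3,[-1,0,0],0],[-0.3,[-1,0,0],0],[-0.3,[-0.5,0,0],0],[-0.3,[0,0,0],0],[-0.3,[0,0,0],0]]'
python3 -c "
from h import *
st();shot('scene','s55',(280,160,420,260),5);shot('top','t55',(220,130,360,220),5)"
```

```text
time_s: 76.32
position: [0.6706, 0.1205, 0.3656]
tool_rot: [[-0.0, 0.033, 0.999], [0.0, 0.999, -0.033], [-1.0, 0.0, -0.0]]
ft_force: [0.0, 0.4, 0.1]
grip_width: 0.0556
time_s: 76.98
position: [0.6703, 0.1205, 0.5016]
tool_rot: [[0.002, 0.033, 0.999], [0.0, 0.999, -0.033], [-1.0, 0.0, 0.002]]
ft_force: [0.8, 0.1, -1.2]
grip_width: 0.0555
t 76.98 grasp [0.6706 0.1205 0.3466] yaw -1.88 w 0.0555 F [ 0.8  0.1 -1.2]
```

View pics/s55.png

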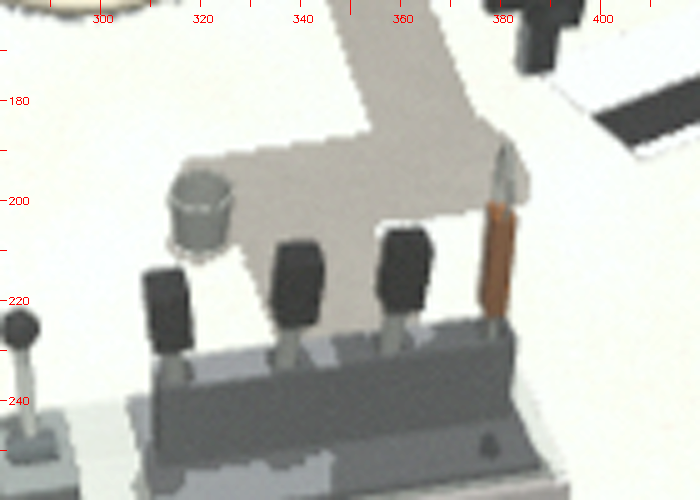

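View pics/t55.png

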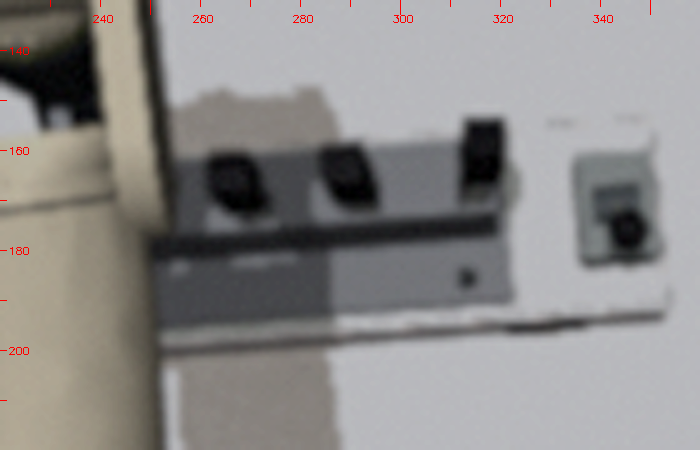

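```bash
python3 -c "
from h import *
crop(cv2.imread('pics/s55_raw.png'),(305,180,385,240),9,'pics/z3.png')
for n,p,x in(('knife hbot z exp .128',(378.7,223),.670),('htop exp .208',(380,200.6),.670),('B hb exp .148',(358,223),.668),('B ht .198',(360,205.5),.668),('C hb',(338.5,225.5),.666),('C ht',(340,208),.666),('A hb',(314,231),.664),('A ht',(312.5,213.7),.664)): print(n,onx('scene',*p,x))"
```

```text
knife hbot z exp .128 [0.67       0.12398417 0.12314005]
htop exp .208 [0.67       0.12069806 0.21260709]
B hb exp .148 [0.668      0.05734203 0.13493144]
B ht .198 [0.668      0.05982908 0.20367883]
C hb [ 0.666      -0.00379399  0.13548465]
C ht [ 0.666      -0.00110035  0.20407398]
A hb [ 0.664      -0.07976713  0.12702082]
A ht [ 0.664      -0.0839408   0.19655414]
```

View pics/z3.png

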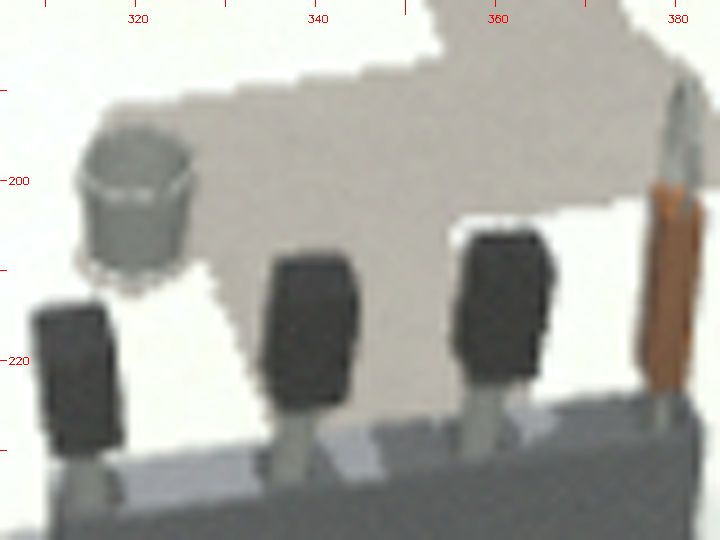

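Everything is loaded and released. Next is the lever: I'll close the fingers, come down on the robot side of the ball at (284,225) in the scene view, and push away from the robot.

```bash
python3 -c "
from h import *
print(tri([('top',344.6,175.6),('scene',283.6,225.3)]))
go(.568,-.167,.33,-1.85)"
```

```text
(array([ 0.625651  , -0.1651461 ,  0.13429482]), [[0.3, 0.0], [0.3, -0.0]])
cur yaw -1.88 t 77.08 turn units -0.006 q6 end ~-15 | shift units x(down) 0.482 y -9.689 z -3.114
```

```bash
python3 -m inch '[[0,[0,-0.3,-0.5],0],[1,[0,-0.6,-0.7],0],[1,[0,-0.8,-0.7],0],[1,[0,-0.9,-0.6],0],[1,[0,-0.9,-0.5],0],[1,[0,-0.9,-0.11],0],[1,[0,-0.9,0],0],[1,[0,-0.9,0],0]]' 40
python3 -m inch '[[1,[0,-0.9,0],0],[1,[0,-0.9,0],0],[1,[0,-0.9,0],0],[1,[0,-0.79,0],0],[1,[0.3,0,0],0],[1,[0,0,0],0],[1,[0,0,0],0],[1,[0,0,0],0]]'
python3 -c "
from h import *
st();go(.568,-.167,.139,-1.85)"
```

```text
time_s: 77.75
position: [0.5707, -0.0635, 0.4999]
tool_rot: [[-0.002, 0.033, 0.999], [0.001, 0.999, -0.033], [-1.0, 0.001, -0.002]]
ft_force: [0.6, -0.8, 0.5]
grip_width: -0.0001
time_s: 78.42
position: [0.5679, -0.166, 0.4916]
tool_rot: [[-0.001, 0.032, 1.0], [0.001, 1.0, -0.032], [-1.0, 0.001, -0.001]]
ft_force: [0.3, -0.2, 0.7]
grip_width: 0.0002
t 78.42 grasp [ 0.5678 -0.1659  0.3366] yaw -1.81 w 0.0002 F [ 0.3 -0.2  0.7]
cur yaw -1.81 t 78.42 turn units 0.008 q6 end ~-15 | shift units x(down) 6.587 y -0.034 z 0.005
```

```bash
python3 -m inch '[[1,[0.7,0,0],0],[1,[1,0,0],0],[1,[1,0,0],0],[1,[1,0,0],0],[1,[1,0,0],0],[1,[1,0,0],0],[1,[0.6,0,0],0],[1,[0.25,0,0],0]]'
python3 -m inch '[[1,[0,0,0],0],[1,[0,0,0.3],0],[1,[0,0,0.3],0],[1,[0,0,0],0],[1,[0,0,0],0],[1,[0,0,0],0],[1,[0,0,0],0],[1,[0,0,0],0]]'
python3 -c "
from h import *
st();shot('scene','s56',(240,150,380,270),5)"
```

```text
time_s: 79.08
position: [0.5676, -0.1658, 0.2927]
tool_rot: [[-0.004, 0.031, 0.999], [0.002, 1.0, -0.031], [-1.0, 0.002, -0.004]]
ft_force: [0.3, -0.1, -0.6]
grip_width: -0.0003
time_s: 79.75
position: [0.5855, -0.1675, 0.2957]
tool_rot: [[0.0, 0.033, 0.999], [-0.0, 0.999, -0.033], [-1.0, -0.0, 0.0]]
ft_force: [-0.3, 0.7, -0.1]
grip_width: -0.0001
t 79.75 grasp [ 0.5856 -0.1675  0.1407] yaw -1.88 w -0.0001 F [-0.3  0.7 -0.1]
```

View pics/s56.png

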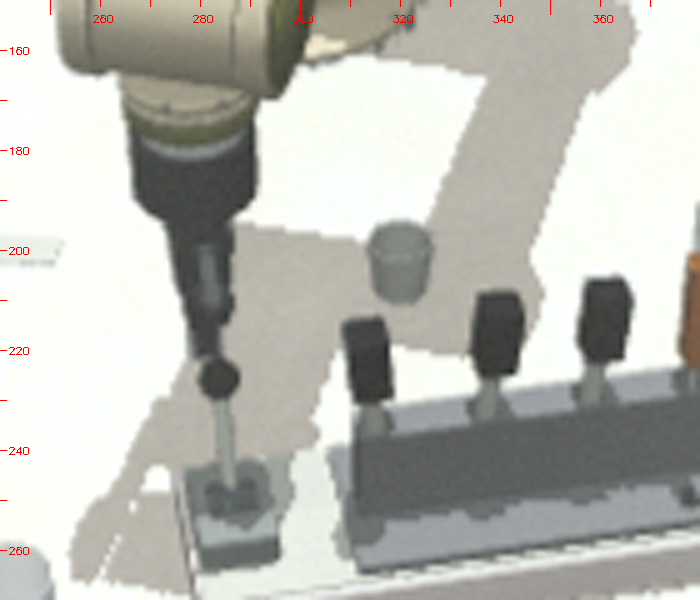

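```bash
python3 -m inch '[[1,[0,0.05,0.3],0],[1,[0,0,0.4],0],[1,[0,0,0.4],0],[1,[0,0,0.4],0],[1,[0,0,0.4],0],[1,[0,0,0.4],0],[1,[0,0,0.2],0],[1,[0,0,0],0]]'
python3 -c "
from h import *
st();shot('scene','s57',(240,150,380,270),5)"
```

```text
time_s: 80.47
position: [0.6614, -0.1685, 0.2948]
tool_rot: [[-0.0, 0.033, 0.999], [0.0, 0.999, -0.033], [-1.0, 0.0, -0.0]]
ft_force: [0.6, 0.8, -0.9]
grip_width: -0.0002
t 80.47 grasp [ 0.6614 -0.1685  0.1398] yaw -1.86 w -0.0002 F [ 0.6  0.8 -0.9]
```

View pics/s57.png

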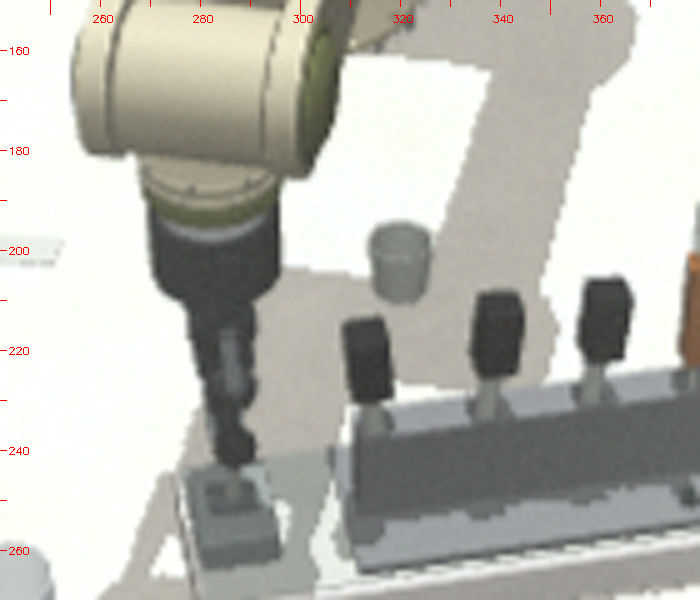

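```bash
python3 -m inch '[[1,[0,0,0.2],0],[1,[0,0,0.15],0],[1,[0,0,0.1],0],[1,[0,0,0.1],0],[1,[0,0,0.1],0],[1,[0,0,0],0],[1,[0,0,0],0],[1,[0,0,0],0]]'
python3 -c "
from h import *
st()"
```

```text
time_s: 81.18
position: [0.6768, -0.1693, 0.2951]
tool_rot: [[-0.019, 0.034, 0.999], [0.002, 0.999, -0.034], [-1.0, 0.002, -0.019]]
ft_force: [-38.0, 1.6, 13.3]
grip_width: 0.0
t 81.18 grasp [ 0.6739 -0.169   0.1401] yaw -1.93 w 0.0000 F [-38.    1.6  13.3]
```

The lever is against its stop at 38 N. I'll back off straight away.

```bash
python3 -m inch '[[1,[0,0,-0.4],0],[1,[0,0,-0.6],0],[1,[0,0,-0.8],0],[1,[-0.5,0,-0.8],0],[1,[-1,0,-0.8],0],[1,[-1,0,-0.5],0],[1,[-1,0,0],0],[1,[-1,0,0],0]]'
python3 -m inch '[[1,[-0.5,0,-0.8],0],[1,[0,0,-0.8],0],[1,[0,0,-0.8],0],[1,[0,0,0],0],[1,[0,0,0],0],[1,[0,0,0],0],[1,[0,0,0],0],[1,[0,0,0],0]]'
python3 -c "
from h import *
st();shot('scene','s58',(240,170,400,270),5);shot('top','t58',(220,130,420,270),4)"
```

```text
time_s: 81.85
position: [0.5625, -0.1652, 0.4325]
tool_rot: [[0.001, 0.033, 0.999], [-0.0, 0.999, -0.033], [-1.0, -0.0, 0.001]]
ft_force: [0.4, -0.3, -0.1]
grip_width: -0.0
time_s: 82.52
position: [0.4921, -0.1631, 0.4449]
tool_rot: [[-0.0, 0.032, 0.999], [0.0, 0.999, -0.032], [-1.0, 0.0, -0.0]]
ft_force: [0.4, -0.3, 0.7]
grip_width: 0.0001
t 82.52 grasp [ 0.492  -0.163   0.2899] yaw -1.86 w 0.0001 F [ 0.4 -0.3  0.7]
```

View pics/s58.png

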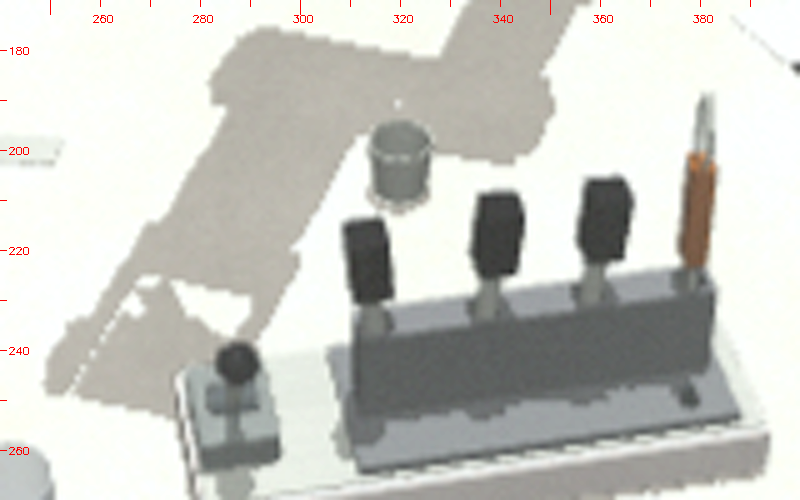

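View pics/t58.png

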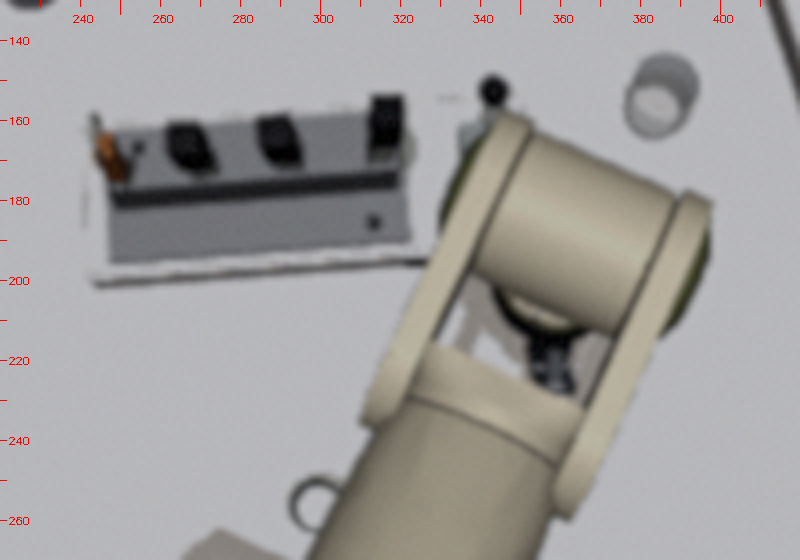

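```bash
python3 -c "
from h import *
B,e=tri([('top',342.6,151.9),('scene',286.9,241.9)]);print(B,e)
A=np.array([.6257,-.1651,.134]);P=np.array([.660,-.168,.062])
f=lambda b:np.arctan2((b-P)[0],(b-P)[2]);print(f(A),f(B),f(B)-f(A),np.linalg.norm(A-P),np.linalg.norm(B-P))
H=[onz('top',313.3,185.3,.053)];print(H)"
```

```text
[ 0.70032    -0.16849227  0.13473192] [[0.4, 0.0], [0.4, -0.0]]
-0.4445809349670743 0.5061879782220351 0.9507689131891094 0.07980538828926279 0.08316175474001461
[array([ 0.62585055, -0.06886656,  0.053     ])]
```

The lever ball swung to the far side against its stop, about 0.95–1.0 rad by triangulation. The rods, knife, caddy, beaker and cup are all in place and the arm is clear, so I'm handing in.

```bash
python3 -c "
from h import *
st();print(env.close_job())"
```

```text
t 82.62 grasp [ 0.4918 -0.163   0.2899] yaw -1.86 w -0.0001 F [-1.   0.2  0.8]
the job is handed in; nothing more can be done
None
```

I finished every step and handed the job in at about 83 s of the 210 s allowed; handing in gave no verdict.

- **Caddy:** it is set on the station over both pins. A pin shows through its hole and the caddy sits flush in the last pictures.
- **Rods:** all three rods stand in wells 1 to 3, leaning roughly 2 to 4° in the last views. The gripper can only point straight down, and easing the grip dropped the first rod about 30 mm back onto the bench instead of swinging it. I turned each rod upright by bracing its tip against the foot of the station's front wall.
- **Knife:** it came off the hook cleanly and stands blade-down in well 0.
- **Lever:** I pushed it to its stop after everything was let go, and its ball measured about 0.95 rad from where it started. Pushing against the stop peaked at 38 N on the closed fingertips, close to the 40 N limit for the arm or gripper body, and I backed off at once.
- **Bystanders and arm:** the beaker and steel cup showed no movement in the last views. The arm was clear of everything at the end.

**Checks that disagreed:** some triangulated heights of the rod and knife handles were 5 to 20 mm off the expected values. I put this down to the visible edges of the handles not being their centres, and did not check it another way.

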